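Put the compounding bowls away with the pot from the deep jar

ROBOT

A 6-joint arm with a two-finger parallel gripper is mounted at the origin on the work surface. World frame = base frame: x ahead of the robot, y to its left, z up, the work surface at z = 0. Lengths are in m, angles in degrees, forces in N, time in s.
With the tool pointing down it reaches from about 0.3 to 0.75 m from the base axis. Payload 8.5 kg.
Tool frame: the origin (TCP) lies midway between the tips of the shut fingers; the grasp point (between the pads) lies 19 mm behind it (env.pinch_z is the z of the grasp point in the tool frame, in m); z points along the fingers, y is the line along which they close (so a half turn about z gives the same grasp; the last joint's range is limited). The gripper opens to 85 mm and grips with 20 to 120 N. Pads are 22 mm wide; open, the fingers measure 114 mm over their backs; the gripper's body (76 mm by 85 mm) begins 54 mm behind the grasp point. The pads swing forward as they close: fully open they stand 13 mm farther back than shut.
Start: joints at [-81.778, 21.807, 74.336, -0, 83.858, -12.336], TCP at [0.193, -0.515, 0.231] pointing down, gripper open.
Joint ranges: [-178.18, 178.18], [-50.72, 133.34], [12.68, 142.11], [-81.47, 261.47], [9.98, 163.14], [-165.26, 165.26]. Speed limits (degrees/s): [136.94, 136.94, 180, 180, 180, 180].

INTERFACE

Orientations are given as a 3x3 rotation matrix whose columns are the frame's x, y, z axes.
In Python, from rig import env gives the robot as it stands.
- The arm moves only by the tool arm_command, never from a script. Its argument "deltas" is a list of rows, each an object of numbers: "rx", "ry", "rz": the turn, a rotation vector about the tool's x, y, z in rad; "dx", "dy", "dz": the shift along the tool's x, y, z in m; "fingers": the finger opening in m, from 0 to 0.0854. In form: [{"rx": .., "ry": .., "rz": .., "dx": .., "dy": .., "dz": .., "fingers": ..}, ...]. A call has 1 to 12 rows; each row shifts and turns the commanded pose from where the row before left it, along the tool's axes as they then stand; what a row does not reach is not made up. A row lasts 1/10 s, in which the tool goes at most 50 mm and 8.59 degrees, less where a joint would pass 70% of its speed; a pose out of reach is approached as far as the arm can. A call is refused whole if a number of a shift passes 0.05 or a number of a turn 0.15, either way. A call with a gripper value outside its range is refused whole. The fingers move at their own pace and stop on an object; "squeeze" is the grip in N (left out, the last holds). Time passes only in rows, so rows that do not move let the fingers close. It gives the time, the measured TCP pose, the force, the opening and the grip force at its end, in the units of the state.
- env.observe(): the state, without advancing time (a new reading comes with each control period).
- env.get_image(name): name is "scene" or "top" or "wrist"; returns a dict with "color" (400x640x3 uint8, blue, green, red), "camera_matrix" (3x3 intrinsics, pixels), "eye" and "orientation" of the camera in the world. Camera axes: x right, y up, looking along -z (the intrinsics and any distortion apply to the point x, -y, -z); pixel columns grow to the right and rows downward; lengths in m; the calibration is good to about 2 mm. A picture is of the moment at which its call begins. There is no depth.
- env.close_job(): hands the job in; it is judged then, once.
Trained networks look in a picture, given as the dict that the camera call returned (one of the last four; its "shot" number tells which), for a name from the list of things; names that differ only in an ending like _2 or _b are one class to them, and where a whole thing is asked for, a point or a joint stands for the part that bears it (a point fixed in the world has none). Each returns a list of dicts, best first, with "p" (0 to 1); they miss things now and then, are a little off and sometimes report something else, mostly with a low value. They report only what shows in the picture. A call takes as long as a camera call. They do not tell look-alikes from the thing itself.
- env.look_for(query, picture): "box" ([left, top, right, bottom] in pixels, round what is visible of it).
- env.tip_of(query, picture): "location" ([column, row] in pixels: a listed point, or the origin of a listed thing).
The state is a dict: "time_s": time; "q": joint angles; "qvel": joint speeds; "joint_efforts": joint torques, N m; "position": TCP position; "tool_rot": TCP orientation; "ft_force": force on the tool from outside, world axes, zero at the start; "wrist_torque": the same for the moment, N m; "grip_width": finger opening in m; "gripper_force": force on a finger pad.
Only numpy, scipy, OpenCV 4.12 (cv2) and the standard library are available. Lean on these libraries where they do the work, as an engineer would, in place of code of your own. Each camera call takes 0.05 s, during which the arm holds its last target. There are 200 camera calls.

TASK

Put the set away: nest all the loose porcelain bowls inside the largest one in size order; take the cover off the deep jar and use the long hook to lift the little steel pot by its bail out of it and set it down gently, upright, in the innermost bowl. Finish by hanging the hook back home on its stand and putting the cover back on the jar; leave everything else on the bench where it is.

Things in the scene. Friction and masses are not known exactly. Their poses are not given: they have to be found in the camera images.
- bowl_base: Largest white porcelain bowl, fixed to the bench: 142 mm across the rim, 36 mm high, wall 8 mm, floor 5 mm thick, upper 16 mm of the wall upright, below that it tapers to 124 mm across at the foot. Origin: centre of its underside, z up
- bowl_a: Loose white porcelain bowl of the same form, 116 mm across the rim (98 mm at the foot), 40 mm high, wall 8 mm, floor 5 mm, about 220 g. Can be pinched across the wall at the rim. Origin: centre of its underside, z up. Absent in some starts
- bowl_b: Loose white porcelain bowl, 90 mm across the rim (72 mm at the foot), 42 mm high, wall 8 mm, floor 5 mm, about 160 g. Origin: centre of its underside, z up. Absent in some starts
- bowl_c: Loose white porcelain bowl, 64 mm across the rim (52 mm at the foot), 43 mm high, wall 8 mm, floor 5 mm, about 100 g. Origin: centre of its underside, z up. Absent in some starts
- jar: Deep clear plastic jar, closed at the start by a loose cover, fixed upright on the bench: 84 mm outside, 76 mm inside, 155 mm high, floor 5 mm thick, grey foot ring. Too narrow and deep for the gripper. Origin: centre of its underside
- pot: Small steel pot on the floor of the jar: 36 mm across, 38 mm high, about 70 g, with a rigid wire bail (4 mm wire) arching from rim to rim in the pot's own y-z plane; the wire's underside is 56.5 mm above the pot's underside at the middle. A hook passes under it along the pot's x axis, from either side. Origin: centre of its underside, z up
- jar_cover: Loose cover lying on the jar's mouth: clear disc 92 mm across, 6 mm thick, under it a plug 66 mm across, 6 mm deep, that hangs loosely in the mouth, on top a grey knob 24 mm across, 28 mm high (its top 34 mm above the origin); about 80 g. Origin: centre of the disc's underside (155 mm above the bench when on the jar, 6 mm when it stands on the bench), z up
- bail_top (a point): Middle of the bail wire at its highest point, on the pot's axis, 58.5 mm above the pot's underside
- hook: Long hook picker, about 100 g, hanging upright on its stand by a black collar 30 x 30 x 6 mm. Origin: centre of the collar's underside, z up. Above it a flat black handle, 30 mm along x, 18 mm along y, top 56 mm above the origin. Below, a steel shank 6 mm thick on the axis; from its end a foot 5 mm thick runs 16 mm to +x and ends in an upturned tip; lowest point 125.5 mm below the origin
- hook_seat (a point): On top of the hook's foot, midway between shank and tip (8 mm along the hook's x, 120 mm below its origin): where the bail wire rests. The upturned tip rises 9 mm above this level; the gap between shank and tip is 10.5 mm
- hook_grip (a point): Point in the handle to grip, across the hook's y (18 mm thick): 35 mm above the hook's origin, on its axis
- stand: Hook stand, fixed: foot plate 110 x 90 mm, 10 mm thick, a column from 48 mm along the stand's x, and two level prongs from the column towards -x, ending 22 mm beyond the seat; slot between them 12 mm wide, open to -x and above. The hook starts with its x along the stand's x. Origin: underside, below the seat; x points from prong ends to column
- stand_seat (a point): Point midway between the prongs at their top, 140 mm above the stand's origin: the hook's origin lies here when it hangs home
- lid_disc: White plastic jar lid lying on the bench, 40 mm across, 12 mm high (leave alone). Origin: underside centre
- weight: Small brass check weight, 20 mm across, 28 mm high (leave alone). Origin: underside centre
- tub: White tub with lid, 90 mm across, 125 mm high (leave alone). Origin: underside centre
- flask: Bottle, 64 mm across, 160 mm high (leave alone). Origin: underside centre
Not all that is in view belongs to the job. What is shaped like the bowl_c but orange is not meant.

How it is judged (in metres and radians):
On the way:
1. the pot hangs on the hook, lifted clear of the jar (contact force between pot and hook above 0.2 N and height (world z) of pot above 0.156 m and contact force between the fingers and pot below 0.05 N), for 0.2 s.
At the end, for the whole second after the job is handed in: Bowls and pot upright (0.15 rad), at rest, floor on floor in the largest bowl: undersides under 10 (a), 16 (b), 21 (c), 26 mm (pot) above its own, centres within 12, 22, 32, 36 mm. Hook upright, within 15 mm of the seat. Cover flat on the jar (0.06 rad, 150-158 mm up), within 10 mm of its axis (horizontal distance between bowl_a and bowl_base below 0.012 m and z of bowl_a in the frame of bowl_base below 0.01 m and angle between each of bowl_a, bowl_b, bowl_c, pot's own z axis and vertical below 0.15 rad and linear speed of each of bowl_a, bowl_b, bowl_c, pot, jar_cover, hook below 0.03 m/s and horizontal distance between bowl_b and bowl_base below 0.022 m and z of bowl_b in the frame of bowl_base below 0.016 m and horizontal distance between bowl_c and bowl_base below 0.032 m and z of bowl_c in the frame of bowl_base below 0.021 m and horizontal distance between pot and bowl_base below 0.036 m and z of pot in the frame of bowl_base below 0.026 m and horizontal distance between jar_cover and jar below 0.01 m and z of jar_cover in the frame of jar between 0.15 and 0.158 m and angle between jar_cover's own z axis and vertical below 0.06 rad and distance between hook and stand_seat below 0.015 m and angle between hook's own z axis and vertical below 0.12 rad); the robot touches nothing.
It fails at once if the pot is dropped or flung (faster than 1 m/s) (linear speed of pot above 1 m/s).
It fails at once if a bystander is moved more than 50 mm (distance of any of lid_disc, weight, tub, flask from where it was at the start of the episode above 0.05 m).
Of bowl_a, bowl_b, bowl_c only 2 to 3 are there at a start; the rules pass over those that are not, and their reading is None.
At some moment in a run one of bowl_a, bowl_b, bowl_c may be knocked a few centimetres aside while the robot is not near it.
It also fails if it takes over 210 s, if anything falls off the work surface, if the arm or the gripper's body presses on something with over 40 N, if the wrist force passes 120 N, or if a joint passes its speed limit or range.

## Working session

There is one attempt and no reset: what is moved stays moved. The work goes in short steps, Python scripts to look and compute and a tool call to move; the robot and the scene stay as the last step left them, time stands still between calls to the robot, and variables do not carry over. Pictures are saved under pics/ and viewed, at most 17 in all, crops included, and the job is handed in when it is done.

Besides the shell and the picture viewer there is one more tool, called after ">>>" as name([rows], argument=value, ...), one row to a line, values as JSON. arm_command: Moves the arm, as the interface text tells. Its arguments: {"type":"object","properties":{"deltas":{"type":"array"},"squeeze":{"type":"number"}},"required":["deltas"]}

```bash
ls; mkdir -p pics; cat > h.py <<'E'
import numpy as np, cv2
from rig import env
def ray(im,px):
    K=np.array(im["camera_matrix"]);R=np.array(im["orientation"])
    d=np.linalg.inv(K)@[px[0],px[1],1.]
    d=R@[d[0],-d[1],-d[2]]
    return np.array(im["eye"]),d/np.linalg.norm(d)
def atz(im,px,z):
    e,d=ray(im,px); return e+d*(z-e[2])/d[2]
def proj(im,P):
    K=np.array(im["camera_matrix"]);R=np.array(im["orientation"])
    c=R.T@(np.array(P)-im["eye"]); c=K@[c[0],-c[1],-c[2]]; return c[:2]/c[2]
def tri(obs):
    A=np.zeros((3,3));b=np.zeros(3)
    for im,px in obs:
        e,d=ray(im,px);M=np.eye(3)-np.outer(d,d);A+=M;b+=M@e
    return np.linalg.solve(A,b)
E
python3 - <<'E'
from h import *
np.set_printoptions(precision=3,suppress=True)
ims={n:env.get_image(n) for n in("scene","top","wrist")}
for n,im in ims.items():
    cv2.imwrite(f"pics/{n}0.png",im["color"]); print(n,im["eye"],im.get("shot"),[k for k in im],np.array(im["orientation"])[:,2])
for q in "bowl_base bowl_a bowl_b bowl_c jar pot jar_cover bail_top hook hook_grip stand stand_seat lid_disc weight tub flask".split():
    for n in("scene","top"):
        im=ims[n]
        print(q,n,[([round(v) for v in r["location"]],round(r["p"],2)) for r in env.tip_of(q,im)[:5]],[([round(v) for v in r["box"]],round(r["p"],2)) for r in env.look_for(q,im)[:5]])
o=env.observe();print(o["time_s"],o["position"],o["tool_rot"],env.pinch_z)
E
```

```text
pics
scene [1.353 0.438 0.723] 1 ['color', 'camera_matrix', 'eye', 'orientation', 'shot'] [0.766 0.373 0.524]
top [ 0.238 -0.015  1.431] 2 ['color', 'camera_matrix', 'eye', 'orientation', 'shot'] [-0.164 -0.008  0.986]
wrist [ 0.271 -0.485  0.374] 3 ['color', 'camera_matrix', 'eye', 'orientation', 'shot'] [0.302 0.112 0.947]
bowl_base scene [([305, 272], 0.68)] [([182, 193, 235, 251], 0.68), ([280, 246, 330, 290], 0.57)]
bowl_base top [([242, 210], 0.67), ([304, 157], 0.59)] [([280, 132, 326, 179], 0.96)]
bowl_a scene [([393, 252], 0.91), ([268, 217], 0.76), ([307, 273], 0.74), ([398, 226], 0.73), ([323, 232], 0.68)] [([382, 235, 403, 258], 0.93), ([254, 202, 282, 224], 0.91), ([304, 212, 345, 244], 0.88), ([391, 213, 410, 234], 0.62), ([417, 207, 443, 228], 0.57)]
bowl_a top [([369, 217], 0.87), ([224, 271], 0.85), ([308, 210], 0.82), ([241, 208], 0.82), ([408, 156], 0.29)] [([212, 260, 234, 283], 0.93), ([239, 237, 253, 256], 0.83), ([230, 196, 252, 220], 0.81), ([356, 198, 388, 227], 0.72), ([289, 190, 327, 230], 0.63)]
bowl_b scene [([393, 252], 0.91), ([268, 217], 0.76), ([307, 
[... 1980 characters left out ...]
 180], 0.9)]
lid_disc scene [([354, 271], 0.52)] [([347, 263, 362, 275], 0.6)]
lid_disc top [([262, 180], 0.61), ([302, 157], 0.23)] []
weight scene [([258, 243], 0.64)] [([256, 236, 265, 245], 0.41)]
weight top [([304, 160], 0.65), ([407, 155], 0.55), ([359, 178], 0.52), ([174, 198], 0.45)] [([356, 174, 361, 180], 0.59)]
tub scene [([473, 281], 0.89)] [([198, 174, 215, 213], 0.39)]
tub top [([175, 196], 0.61), ([408, 156], 0.55)] [([148, 177, 185, 212], 0.71)]
flask scene [([189, 203], 0.94)] [([173, 160, 200, 209], 0.88)]
flask top [([460, 204], 0.62)] [([450, 186, 483, 210], 0.62)]
3.35 [ 0.193 -0.515  0.231] [[ 0.936  0.351 -0.   ]
 [ 0.351 -0.936 -0.   ]
 [-0.     0.    -1.   ]] -0.0187
```

```bash
python3 - <<'E'
import cv2
a=cv2.imread("pics/top0.png")[120:300,130:500];b=cv2.imread("pics/scene0.png")[155:300,160:500]
cv2.imwrite("pics/top0c.png",cv2.resize(a,(798,388),interpolation=cv2.INTER_CUBIC));cv2.imwrite("pics/scene0c.png",cv2.resize(b,(799,341),interpolation=cv2.INTER_CUBIC))
E
```

```text
(no output)
```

View pics/top0c.png

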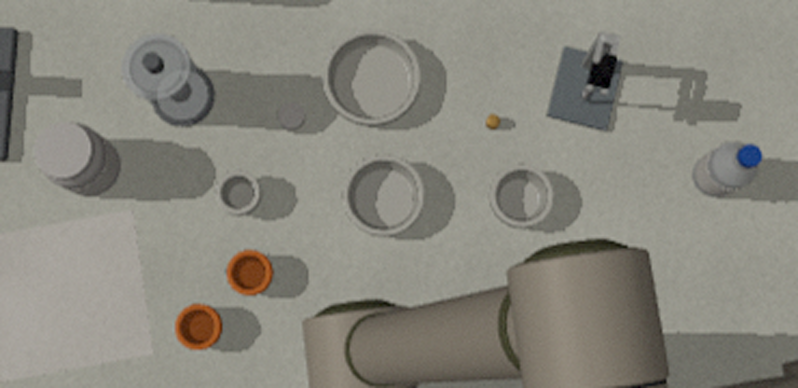

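View pics/scene0c.png

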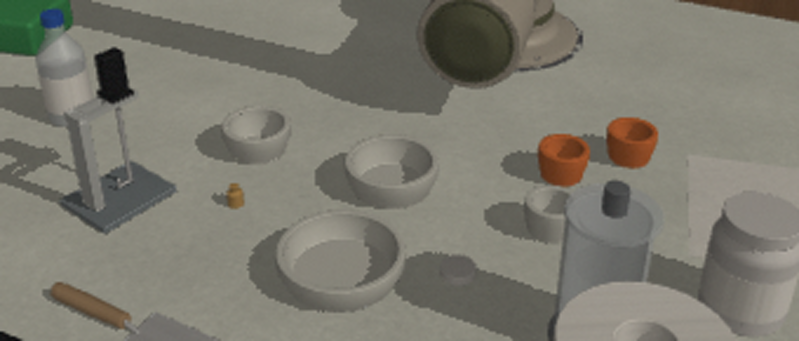

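```bash
cat >> h.py <<'E'
np.set_printoptions(precision=4,suppress=True)
def pose():
    o=env.observe(); return np.array(o["position"]),np.array(o["tool_rot"])
def go(x,y,z,yaw=None,quiet=False):
    """tool-frame rotation (rad) first, then shift; yaw = direction (deg) of tool x, tool pointing down"""
    p,R=pose(); cur=np.degrees(np.arctan2(R[1,0],R[0,0]))
    if yaw is None: yaw=cur
    c,s=np.cos(np.radians(yaw)),np.sin(np.radians(yaw))
    T=np.array([[c,s,0],[s,-c,0],[0,0,-1.]])
    from scipy.spatial.transform import Rotation as Q
    rv=Q.from_matrix(R.T@T).as_rotvec()
    d=T.T@(np.array([x,y,z])-p)
    if not quiet: print("yaw",cur,"rot",rv,"then shift",d)
    return rv,d
def state():
    o=env.observe();R=np.array(o["tool_rot"])
    print("t",round(o["time_s"],2),"p",np.array(o["position"]),"yaw",round(np.degrees(np.arctan2(R[1,0],R[0,0])),2),"F",np.array(o["ft_force"]),"w",round(o["grip_width"],4),"gf",o["gripper_force"],"q",np.array(o["q"]))
E
python3 - <<'E'
from h import *
T=env.get_image("top");S=env.get_image("scene")
for n,px,z in [("base",(302.5,156),.036),("a",(308.5,211),.04),("b",(371.6,211.4),.042),("c",(240.8,209.5),.043),("knob",(200.5,149),.189),("jarfoot",(214.5,165),.003),("hooktop",(408.5,153),.196),("weight",(358.5,176.5),.02),("lid",(265,174),.012),("tub",(160,190),.125),("flask",(478,192),.16),("org1",(245,246),.04),("org2",(222,271),.04)]:
    print(n,atz(T,px,z))
for px in [(130,120),(500,120),(130,300),(145,235),(195,220)]: print(px,atz(T,px,0))
for n,s,t in [("hook",(210,195),(408,157)),("seat",(210,198),(405,157)),("grip",(207,184),(412,156))]: print(n,tri([(S,s),(T,t)]))
W=env.get_image("wrist");p,R=pose();print("cam in tool",R.T@(W["eye"]-p),R.T@np.array(W["orientation"]),W["camera_matrix"])
E
```

```text
base [0.6234 0.0277 0.036 ]
a [0.4498 0.0058 0.04  ]
b [ 0.4514 -0.1861  0.042 ]
c [0.4505 0.2118 0.043 ]
knob [0.5967 0.3076 0.189 ]
jarfoot [0.5985 0.3083 0.003 ]
hooktop [ 0.5924 -0.2694  0.196 ]
weight [ 0.5645 -0.1483  0.02  ]
lid [0.5697 0.1454 0.012 ]
tub [0.491  0.4343 0.125 ]
flask [ 0.4931 -0.4691  0.16  ]
org1 [0.34  0.195 0.04 ]
org2 [0.2644 0.2606 0.04  ]
(130, 120) [0.745  0.5913 0.    ]
(500, 120) [ 0.7636 -0.6071  0.    ]
(130, 300) [0.173  0.5444 0.    ]
(145, 235) [0.3719 0.5139 0.    ]
(195, 220) [0.4215 0.3608 0.    ]
hook [ 0.5979 -0.2804  0.1355]
seat [ 0.6014 -0.2755  0.1283]
grip [ 0.5934 -0.2867  0.1663]
cam in tool [ 0.0834 -0.001  -0.1428] [[ 0.0001  0.9468  0.3219]
 [ 1.     -0.     -0.0003]
 [-0.0002  0.3219 -0.9468]] [[314.3301   0.     319.99  ]
 [  0.     314.3301 197.5296]
 [  0.       0.       1.    ]]
```

```bash
python3 -c "
from h import *
go(.5,.01,.3,0)"
```

```text
yaw 20.557175509838377 rot [-0.0001  0.      0.3588] then shift [ 0.3069 -0.5249 -0.0687]
```

>>> arm_command([
  {"rz": 0.12,"dz": -0.02,"fingers": 0.03},
  {"rz": 0.12,"dz": -0.02},
  {"rz": 0.1188,"dz": -0.028},
  {"dx": 0.022,"dy": -0.037},
  {"dx": 0.022,"dy": -0.037},
  {"dx": 0.022,"dy": -0.037},
  {"dx": 0.022,"dy": -0.037},
  {"dx": 0.022,"dy": -0.037},
  {"dx": 0.022,"dy": -0.037},
  {"dx": 0.022,"dy": -0.037},
  {"dx": 0.022,"dy": -0.037},
  {"dx": 0.022,"dy": -0.037},
])

```text
invalid input
```

>>> arm_command([
  {"dx": 0.022,"dy": -0.038},
  {"dx": 0.022,"dy": -0.038},
  {"dx": 0.022,"dy": -0.038},
  {"dx": 0.022,"dy": -0.038},
  {"dx": 0.02,"dy": -0.038},
  {"dx": 0},
  {"dx": 0},
])

```text
invalid input
```

```bash
cat >> h.py <<'E'
def circ(im,c0,r,z,rows=72,band=.25):
    """fit a circle of nominal radius r at height z near c0 by edges in the image, returns centre"""
    g=cv2.GaussianBlur(cv2.cvtColor(im["color"],cv2.COLOR_BGR2GRAY),(3,3),0).astype(float)
    from scipy.ndimage import map_coordinates
    c=np.array(c0[:2],float);rr=r
    for bw in (.5*.02*2,.012,.007):
        P=[]
        for a in np.linspace(0,2*np.pi,rows,endpoint=False):
            rs=np.arange(r-bw,r+bw,.0005)
            pp=np.array([proj(im,[c[0]+q*np.cos(a),c[1]+q*np.sin(a),z]) for q in rs])
            v=map_coordinates(g,[pp[:,1],pp[:,0]],order=1,mode="nearest")
            d=v[:-4]-v[4:]   # bright inside -> dark outside
            k=np.argmax(d)
            if d[k]>12: P.append([c[0]+rs[k+2]*np.cos(a),c[1]+rs[k+2]*np.sin(a)])
        if len(P)<12: return None
        P=np.array(P)
        from scipy.optimize import least_squares
        s=least_squares(lambda u:np.hypot(P[:,0]-u[0],P[:,1]-u[1])-r,c,loss="soft_l1",f_scale=.001)
        c=s.x
    res=np.abs(np.hypot(P[:,0]-c[0],P[:,1]-c[1])-r)
    return c,len(P),np.median(res)
E
python3 - <<'E'
from h import *
state()
W=env.get_image("wrist");cv2.imwrite("pics/w1.png",W["color"])
for n in("bowl_base","bowl_a","bowl_b","bowl_c","lid_disc"):
    print(n,[([round(v) for v in r["location"]],round(r["p"],2)) for r in env.tip_of(n,W)[:6]],[([round(v) for v in r["box"]],round(r["p"],2)) for r in env.look_for(n,W)[:6]])
print("base",circ(W,(.6234,.0277),.071,.036)); print("a",circ(W,(.4498,.0058),.058,.040))
E
```

```text
t 3.5 p [ 0.1931 -0.5149  0.2313] yaw 20.56 F [0.1213 0.0339 0.0216] w 0.0856 gf 0.0 q [-81.7784  21.8066  74.3381  -0.0009  83.8606 -12.3355]
bowl_base [] []
bowl_a [] []
bowl_b [] []
bowl_c [] []
lid_disc [] []
base None
a None
```

View pics/w1.png

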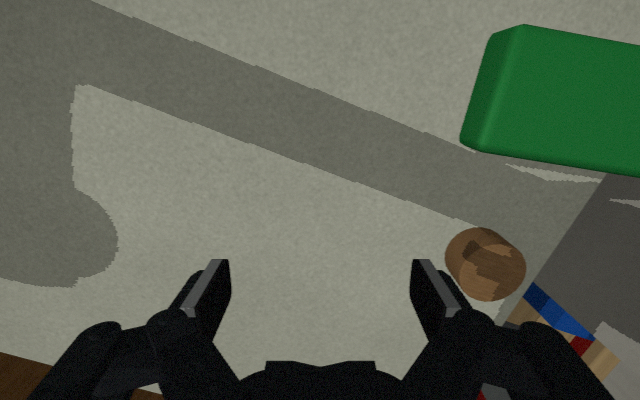

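The wrist picture shows only bare bench, a green box and the open fingers, because the moves were refused. The rows probably need every key.

>>> arm_command([
  {"rx": 0,"ry": 0,"rz": 0.12,"dx": 0,"dy": 0,"dz": -0.02,"fingers": 0.03},
  {"rx": 0,"ry": 0,"rz": 0.12,"dx": 0,"dy": 0,"dz": -0.02,"fingers": 0.03},
  {"rx": 0,"ry": 0,"rz": 0.1188,"dx": 0,"dy": 0,"dz": -0.028,"fingers": 0.03},
  {"rx": 0,"ry": 0,"rz": 0,"dx": 0.022,"dy": -0.037,"dz": 0,"fingers": 0.03},
  {"rx": 0,"ry": 0,"rz": 0,"dx": 0.022,"dy": -0.037,"dz": 0,"fingers": 0.03},
  {"rx": 0,"ry": 0,"rz": 0,"dx": 0.022,"dy": -0.037,"dz": 0,"fingers": 0.03},
  {"rx": 0,"ry": 0,"rz": 0,"dx": 0.022,"dy": -0.037,"dz": 0,"fingers": 0.03},
  {"rx": 0,"ry": 0,"rz": 0,"dx": 0.022,"dy": -0.037,"dz": 0,"fingers": 0.03},
  {"rx": 0,"ry": 0,"rz": 0,"dx": 0.022,"dy": -0.037,"dz": 0,"fingers": 0.03},
  {"rx": 0,"ry": 0,"rz": 0,"dx": 0.022,"dy": -0.037,"dz": 0,"fingers": 0.03},
  {"rx": 0,"ry": 0,"rz": 0,"dx": 0.022,"dy": -0.037,"dz": 0,"fingers": 0.03},
  {"rx": 0,"ry": 0,"rz": 0,"dx": 0.022,"dy": -0.037,"dz": 0,"fingers": 0.03},
])

```text
time_s: 5.25
position: [0.3917, -0.1803, 0.2995]
tool_rot: [[1.0, -0.0, 0.0], [-0.0, -1.0, -0.0], [0.0, 0.0, -1.0]]
ft_force: [0.6, -0.7, -0.2]
grip_width: 0.0303
gripper_force: 0.0
```

>>> arm_command([
  {"rx": 0,"ry": 0,"rz": 0,"dx": 0.022,"dy": -0.038,"dz": 0,"fingers": 0.03},
  {"rx": 0,"ry": 0,"rz": 0,"dx": 0.022,"dy": -0.038,"dz": 0,"fingers": 0.03},
  {"rx": 0,"ry": 0,"rz": 0,"dx": 0.022,"dy": -0.038,"dz": 0,"fingers": 0.03},
  {"rx": 0,"ry": 0,"rz": 0,"dx": 0.022,"dy": -0.038,"dz": 0,"fingers": 0.03},
  {"rx": 0,"ry": 0,"rz": 0,"dx": 0.02,"dy": -0.038,"dz": 0,"fingers": 0.03},
  {"rx": 0,"ry": 0,"rz": 0,"dx": 0,"dy": 0,"dz": 0,"fingers": 0.03},
  {"rx": 0,"ry": 0,"rz": 0,"dx": 0,"dy": 0,"dz": 0,"fingers": 0.03},
])

```text
time_s: 5.95
position: [0.4992, 0.0087, 0.2991]
tool_rot: [[1.0, 0.002, -0.0], [0.002, -1.0, -0.0], [-0.0, 0.0, -1.0]]
ft_force: [0.5, -0.4, -0.3]
grip_width: 0.0298
gripper_force: 0.0
```

```bash
cat > look.py <<'E'
from h import *
import sys
state()
W=env.get_image("wrist");cv2.imwrite(f"pics/{sys.argv[1]}.png",W["color"])
for n in("bowl_base","bowl_a"):
    print(n,[([round(v) for v in r["location"]],round(r["p"],2)) for r in env.tip_of(n,W)[:6]],[([round(v) for v in r["box"]],round(r["p"],2)) for r in env.look_for(n,W)[:6]])
print("base",circ(W,(.6234,.0277),.071,.036)); print("a",circ(W,(.4498,.0058),.058,.040))
E
python3 look.py w2
```

```text
t 5.95 p [0.4992 0.0087 0.2991] yaw 0.12 F [ 0.4752 -0.3839 -0.312 ] w 0.0298 gf 0.0 q [-12.608   14.2337  74.3172  -0.0133  91.4721  77.2754]
bowl_base [([303, 51], 0.82), ([178, 184], 0.42)] [([242, 0, 360, 110], 0.9)]
bowl_a [([165, 293], 0.88), ([199, 250], 0.8), ([176, 184], 0.74), ([453, 182], 0.7), ([319, 184], 0.62)] [([275, 146, 360, 230], 0.97), ([131, 279, 182, 330], 0.86), ([169, 237, 221, 286], 0.76), ([429, 158, 499, 221], 0.74), ([138, 168, 196, 212], 0.59)]
base (array([0.6037, 0.0268]), 32, np.float64(0.0024993318104129247))
a (array([0.4544, 0.0125]), 35, np.float64(0.00042658981756920483))
```

View pics/w2.png

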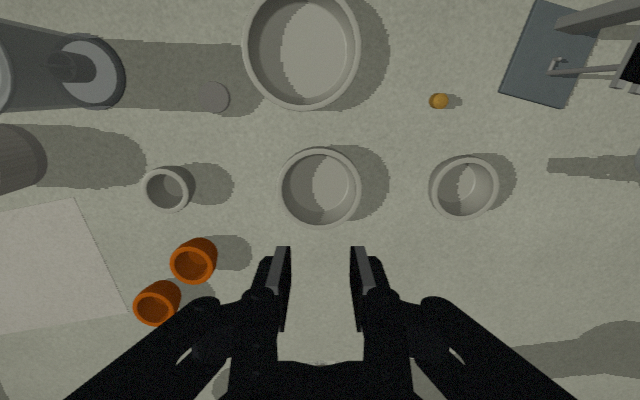

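The view shows base rim at about (301,47), a (320,188), b (464,187), c (167,190), weight (439,101), stand foot (547,55), jar at the left. I'll match each rim's double circle against the image gradient.

```bash
cat >> h.py <<'E'
def rim(im,c0,r,z,span=.02,wall=.008):
    """centre of a bowl rim: outer and inner circle with the strongest image gradient"""
    from scipy.ndimage import map_coordinates
    from scipy.optimize import minimize
    g=cv2.cvtColor(im["color"],cv2.COLOR_BGR2GRAY).astype(np.float32)
    g=cv2.GaussianBlur(g,(0,0),1.0);m=np.hypot(cv2.Sobel(g,5,1,0),cv2.Sobel(g,5,0,1));m=np.minimum(m,60)
    K=np.array(im["camera_matrix"]);R=np.array(im["orientation"]);e=np.array(im["eye"])
    a=np.linspace(0,2*np.pi,120,endpoint=False)
    ring=np.concatenate([np.c_[q*np.cos(a),q*np.sin(a),0*a] for q in (r,r-wall)])
    def s(u):
        c=(ring+[u[0],u[1],z]-e)@R; c=np.c_[c[:,0],-c[:,1],-c[:,2]]@K.T; c=c[:,:2]/c[:,2:]
        ok=(c[:,0]>2)&(c[:,0]<637)&(c[:,1]>2)&(c[:,1]<397)
        return -map_coordinates(m,[c[ok,1],c[ok,0]],order=1).mean()
    G=[(s((c0[0]+dx,c0[1]+dy)),c0[0]+dx,c0[1]+dy) for dx in np.arange(-span,span+.001,.002) for dy in np.arange(-span,span+.001,.002)]
    b=min(G);q=minimize(s,b[1:],method="Nelder-Mead",options=dict(initial_simplex=[b[1:],(b[1]+.002,b[2]),(b[1],b[2]+.002)]))
    return q.x,-q.fun
B={"base":((.6234,.0277),.071,.036),"a":((.4498,.0058),.058,.040),"b":((.4514,-.1861),.045,.042),"c":((.4505,.2118),.032,.043)}
E
python3 - <<'E'
from h import *
W=env.get_image("wrist");T=env.get_image("top")
for n,(c,r,z) in B.items():
    print(n,rim(W,c,r,z),"top",rim(T,c,r,z),"z+-5:",rim(W,c,r,z-.005)[1],rim(W,c,r,z+.005)[1])
E
```

```text
base (array([0.6285, 0.0324]), np.float64(50.268985748291016)) top (array([0.618 , 0.0328]), np.float64(36.89005661010742)) z+-5: 49.143638610839844 48.020755767822266
a (array([0.4549, 0.0113]), np.float64(44.329837799072266)) top (array([0.4555, 0.0095]), np.float64(33.671939849853516)) z+-5: 45.43050003051758 43.726707458496094
b (array([ 0.4572, -0.1836]), np.float64(51.86234664916992)) top (array([ 0.4511, -0.1878]), np.float64(45.666358947753906)) z+-5: 51.88353729248047 51.047630310058594
c (array([0.4564, 0.2179]), np.float64(49.02954864501953)) top (array([0.4509, 0.2178]), np.float64(48.58021926879883)) z+-5: 49.28749084472656 49.383689880371094
```

>>> arm_command([
  {"rx": 0,"ry": 0,"rz": 0,"dx": -0.011,"dy": 0.0129,"dz": 0.04,"fingers": 0.03},
  {"rx": 0,"ry": 0,"rz": 0,"dx": -0.011,"dy": 0.0129,"dz": 0.04,"fingers": 0.03},
  {"rx": 0,"ry": 0,"rz": 0,"dx": -0.011,"dy": 0.0128,"dz": 0.04,"fingers": 0.03},
  {"rx": 0,"ry": 0,"rz": 0,"dx": -0.011,"dy": 0.0128,"dz": 0.04,"fingers": 0.03},
  {"rx": 0,"ry": 0,"rz": 0,"dx": 0,"dy": 0,"dz": 0.039,"fingers": 0.03},
  {"rx": 0,"ry": 0,"rz": 0,"dx": 0,"dy": 0,"dz": 0.03,"fingers": 0.03},
  {"rx": 0,"ry": 0,"rz": 0,"dx": 0,"dy": 0,"dz": 0.02,"fingers": 0.03},
  {"rx": 0,"ry": 0,"rz": 0,"dx": 0,"dy": 0,"dz": 0.01,"fingers": 0.03},
  {"rx": 0,"ry": 0,"rz": 0,"dx": 0,"dy": 0,"dz": 0.009,"fingers": 0.03},
  {"rx": 0,"ry": 0,"rz": 0,"dx": 0,"dy": 0,"dz": 0,"fingers": 0.03},
])

```text
time_s: 7.3
position: [0.4551, -0.0435, 0.0311]
tool_rot: [[1.0, -0.0, -0.001], [-0.0, -1.0, 0.0], [-0.001, -0.0, -1.0]]
ft_force: [-0.0, 0.5, 0.4]
grip_width: 0.03
gripper_force: 0.0
```

>>> arm_command([
  {"rx": 0,"ry": 0,"rz": 0,"dx": 0,"dy": 0,"dz": 0,"fingers": 0.0},
  {"rx": 0,"ry": 0,"rz": 0,"dx": 0,"dy": 0,"dz": 0,"fingers": 0.0},
  {"rx": 0,"ry": 0,"rz": 0,"dx": 0,"dy": 0,"dz": 0,"fingers": 0.0},
  {"rx": 0,"ry": 0,"rz": 0,"dx": 0,"dy": 0,"dz": 0,"fingers": 0.0},
  {"rx": 0,"ry": 0,"rz": 0,"dx": 0,"dy": 0,"dz": 0,"fingers": 0.0},
  {"rx": 0,"ry": 0,"rz": 0,"dx": 0,"dy": 0,"dz": 0,"fingers": 0.0},
], squeeze=80)

```text
time_s: 7.9
position: [0.4558, -0.0436, 0.0323]
tool_rot: [[1.0, 0.0, 0.002], [0.0, -1.0, -0.001], [0.002, 0.001, -1.0]]
ft_force: [-0.1, 0.1, 6.4]
grip_width: 0.0049
gripper_force: 79.0
```

```bash
python3 - <<'E'
from h import *
state()
W=env.get_image("wrist");cv2.imwrite("pics/w3.png",W["color"])
E
```

```text
t 7.9 p [ 0.4558 -0.0436  0.0323] yaw 0.0 F [-0.1087  0.1013  6.4095] w 0.0049 gf 78.98156235460192 q [-20.3286  28.213  104.4767   0.0052  47.1652  69.6672]
```

View pics/w3.png

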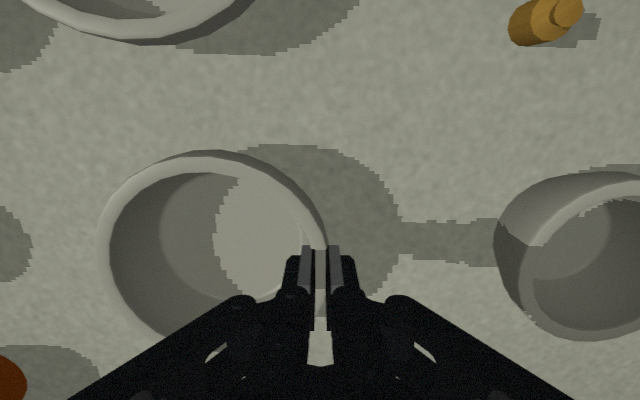

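The wall is pinched at (322,245) between the fingers. Next is a small test lift.

>>> arm_command([
  {"rx": 0,"ry": 0,"rz": 0,"dx": 0,"dy": 0,"dz": -0.005,"fingers": 0.0},
  {"rx": 0,"ry": 0,"rz": 0,"dx": 0,"dy": 0,"dz": -0.01,"fingers": 0.0},
  {"rx": 0,"ry": 0,"rz": 0,"dx": 0,"dy": 0,"dz": -0.015,"fingers": 0.0},
  {"rx": 0,"ry": 0,"rz": 0,"dx": 0,"dy": 0,"dz": 0,"fingers": 0.0},
  {"rx": 0,"ry": 0,"rz": 0,"dx": 0,"dy": 0,"dz": 0,"fingers": 0.0},
])

```text
time_s: 8.45
position: [0.4551, -0.0433, 0.0615]
tool_rot: [[1.0, 0.0, 0.001], [0.0, -1.0, -0.0], [0.001, 0.0, -1.0]]
ft_force: [-0.0, -0.5, -3.0]
grip_width: 0.0052
gripper_force: 78.4
```

```bash
python3 - <<'E'
from h import *
state()
W=env.get_image("wrist");cv2.imwrite("pics/w4.png",W["color"])
S=env.get_image("scene")
for z in (.04,.055,.065,.07): print(z,rim(W,(.455,.0108),.058,z,.01),rim(S,(.455,.0108),.058,z,.01))
E
```

```text
t 8.45 p [ 0.4551 -0.0433  0.0615] yaw 0.01 F [-0.0492 -0.5221 -2.9574] w 0.0052 gf 78.42944184551015 q [-20.3309  25.1846 102.8042  -0.0044  51.9724  69.6658]
0.04 (array([0.4598, 0.0161]), np.float64(21.431461334228516)) (array([ 0.4192, -0.0096]), np.float64(48.724876403808594))
0.055 (array([0.4464, 0.0108]), np.float64(25.649402618408203)) (array([0.4432, 0.0041]), np.float64(46.64856719970703))
0.065 (array([0.4527, 0.0119]), np.float64(34.144832611083984)) (array([0.4534, 0.0047]), np.float64(48.844459533691406))
0.07 (array([0.4541, 0.0089]), np.float64(27.904767990112305)) (array([0.4601, 0.0077]), np.float64(48.54044723510742))
```

View pics/w4.png

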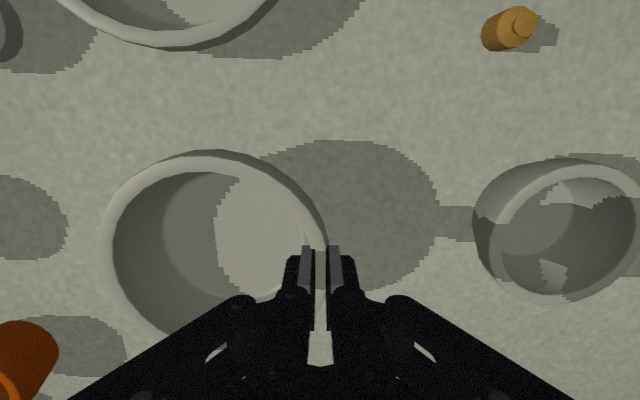

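>>> arm_command([
  {"rx": 0,"ry": 0,"rz": 0,"dx": 0,"dy": 0,"dz": -0.03,"fingers": 0.0},
  {"rx": 0,"ry": 0,"rz": 0,"dx": 0.02,"dy": -0.003,"dz": -0.0285,"fingers": 0.0},
  {"rx": 0,"ry": 0,"rz": 0,"dx": 0.03,"dy": -0.004,"dz": 0,"fingers": 0.0},
  {"rx": 0,"ry": 0,"rz": 0,"dx": 0.035,"dy": -0.004,"dz": 0,"fingers": 0.0},
  {"rx": 0,"ry": 0,"rz": 0,"dx": 0.035,"dy": -0.004,"dz": 0,"fingers": 0.0},
  {"rx": 0,"ry": 0,"rz": 0,"dx": 0.03,"dy": -0.004,"dz": 0,"fingers": 0.0},
  {"rx": 0,"ry": 0,"rz": 0,"dx": 0.0234,"dy": -0.0023,"dz": 0,"fingers": 0.0},
  {"rx": 0,"ry": 0,"rz": 0,"dx": 0,"dy": 0,"dz": 0,"fingers": 0.0},
  {"rx": 0,"ry": 0,"rz": 0,"dx": 0,"dy": 0,"dz": 0,"fingers": 0.0},
])

```text
time_s: 9.45
position: [0.6279, -0.0219, 0.1185]
tool_rot: [[1.0, 0.0, -0.002], [0.0, -1.0, 0.0], [-0.002, -0.0, -1.0]]
ft_force: [-0.1, 0.3, -3.0]
grip_width: 0.005
gripper_force: 78.6
```

```bash
python3 - <<'E'
from h import *
state()
W=env.get_image("wrist")
g=cv2.resize(W["color"],(640,400))
p,_=pose()
for z in (p[2]+.006,p[2]+.008,p[2]+.01): print(z,rim(W,(p[0],p[1]+.0545),.058,z,.008))
print("base",rim(W,(.6285,.0324),.071,.036,.01))
a=np.linspace(0,2*np.pi,100)
def dr(c,r,z,col):
    for r in(r,r-.008): cv2.polylines(g,[np.array([proj(W,[c[0]+r*np.cos(t),c[1]+r*np.sin(t),z]) for t in a]).astype(np.int32)],True,col,1)
dr((p[0],p[1]+.0545),.058,p[2]+.008,(0,0,255));dr((.6285,.0324),.071,.036,(0,255,0))
cv2.imwrite("pics/w5.png",g)
E
```

```text
t 9.45 p [ 0.6279 -0.0219  0.1185] yaw 0.02 F [-0.1197  0.2995 -3.0185] w 0.005 gf 78.60037585487589 q [-12.7754  34.9937  70.7026  -0.0085  74.4476  77.2117]
0.12492165053642469 (array([0.6262, 0.0319]), np.float64(34.97755432128906))
0.12692165053642468 (array([0.6269, 0.0304]), np.float64(30.14002799987793))
0.12892165053642468 (array([0.6294, 0.0275]), np.float64(30.84079933166504))
base (array([0.6286, 0.0317]), np.float64(30.801721572875977))
```

View pics/w5.png

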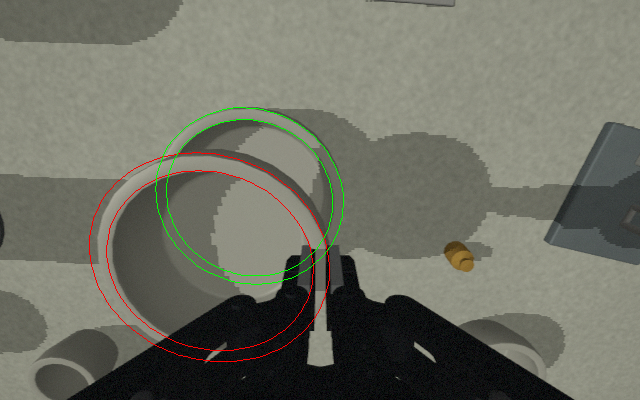

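The green rings fit the base at (250,195), and bowl a hangs on the pinch at left, level and unslipped. I'll lower it.

>>> arm_command([
  {"rx": 0,"ry": 0,"rz": 0,"dx": 0.001,"dy": 0,"dz": 0.03,"fingers": 0.0},
  {"rx": 0,"ry": 0,"rz": 0,"dx": 0,"dy": 0,"dz": 0.02,"fingers": 0.0},
  {"rx": 0,"ry": 0,"rz": 0,"dx": 0,"dy": 0,"dz": 0.01,"fingers": 0.0},
  {"rx": 0,"ry": 0,"rz": 0,"dx": 0,"dy": 0,"dz": 0.008,"fingers": 0.0},
  {"rx": 0,"ry": 0,"rz": 0,"dx": 0,"dy": 0,"dz": 0.006,"fingers": 0.0},
  {"rx": 0,"ry": 0,"rz": 0,"dx": 0,"dy": 0,"dz": 0.004,"fingers": 0.0},
  {"rx": 0,"ry": 0,"rz": 0,"dx": 0,"dy": 0,"dz": 0,"fingers": 0.0},
])

```text
time_s: 10.2
position: [0.6295, -0.0221, 0.0418]
tool_rot: [[1.0, -0.0, -0.0], [-0.0, -1.0, -0.0], [-0.0, 0.0, -1.0]]
ft_force: [0.0, -0.5, -2.1]
grip_width: 0.0047
gripper_force: 78.6
```

>>> arm_command([
  {"rx": 0,"ry": 0,"rz": 0,"dx": 0,"dy": 0,"dz": 0.0015,"fingers": 0.0},
  {"rx": 0,"ry": 0,"rz": 0,"dx": 0,"dy": 0,"dz": 0.0015,"fingers": 0.0},
  {"rx": 0,"ry": 0,"rz": 0,"dx": 0,"dy": 0,"dz": 0,"fingers": 0.0},
])

```text
time_s: 10.5
position: [0.6297, -0.0221, 0.039]
tool_rot: [[1.0, -0.0, 0.0], [-0.0, -1.0, -0.0], [0.0, 0.0, -1.0]]
ft_force: [0.8, -0.8, -2.6]
grip_width: 0.0051
gripper_force: 78.6
```

>>> arm_command([
  {"rx": 0,"ry": 0,"rz": 0,"dx": 0,"dy": 0,"dz": 0,"fingers": 0.025},
  {"rx": 0,"ry": 0,"rz": 0,"dx": 0,"dy": 0,"dz": 0,"fingers": 0.025},
  {"rx": 0,"ry": 0,"rz": 0,"dx": 0,"dy": 0,"dz": 0,"fingers": 0.025},
  {"rx": 0,"ry": 0,"rz": 0,"dx": 0,"dy": 0,"dz": -0.01,"fingers": 0.025},
  {"rx": 0,"ry": 0,"rz": 0,"dx": 0,"dy": 0,"dz": -0.02,"fingers": 0.025},
  {"rx": 0,"ry": 0,"rz": 0,"dx": 0,"dy": 0,"dz": -0.04,"fingers": 0.03},
  {"rx": 0,"ry": 0,"rz": 0,"dx": 0,"dy": 0,"dz": -0.04,"fingers": 0.03},
  {"rx": 0,"ry": 0,"rz": 0,"dx": 0,"dy": 0,"dz": -0.04,"fingers": 0.03},
  {"rx": 0,"ry": 0,"rz": 0,"dx": 0,"dy": 0,"dz": -0.04,"fingers": 0.03},
  {"rx": 0,"ry": 0,"rz": 0,"dx": -0.03,"dy": 0,"dz": -0.04,"fingers": 0.03},
  {"rx": 0,"ry": 0,"rz": 0,"dx": -0.04,"dy": 0,"dz": -0.02,"fingers": 0.03},
  {"rx": 0,"ry": 0,"rz": 0,"dx": -0.03,"dy": 0,"dz": 0,"fingers": 0.03},
])

```text
time_s: 11.7
position: [0.5285, -0.022, 0.2929]
tool_rot: [[1.0, 0.0, 0.007], [0.0, -1.0, -0.002], [0.007, 0.002, -1.0]]
ft_force: [1.5, 0.4, 0.5]
grip_width: 0.0303
gripper_force: 0.0
```

```bash
python3 - <<'E'
from h import *
state()
W=env.get_image("wrist");cv2.imwrite("pics/w6.png",W["color"])
print("base",rim(W,(.6285,.0324),.071,.036,.01),"a",[rim(W,(.6285,.0324),.058,z,.01) for z in (.041,.045,.049)])
for n in "bc":
    c,r,z=B[n];print(n,rim(W,c,r,z))
E
```

```text
t 11.7 p [ 0.5285 -0.022   0.2929] yaw 0.01 F [1.5099 0.4196 0.4699] w 0.0303 gf 0.0 q [-15.2207  17.347   70.9182  -0.0016  91.3285  74.7687]
base (array([0.6288, 0.0324]), np.float64(47.66536331176758)) a [(array([0.6282, 0.0315]), np.float64(58.24664306640625)), (array([0.6282, 0.0314]), np.float64(58.09242630004883)), (array([0.6281, 0.0309]), np.float64(54.75605392456055))]
b (array([ 0.4573, -0.1835]), np.float64(50.92502975463867))
c (array([0.4563, 0.2178]), np.float64(49.11868667602539))
```

View pics/w6.png

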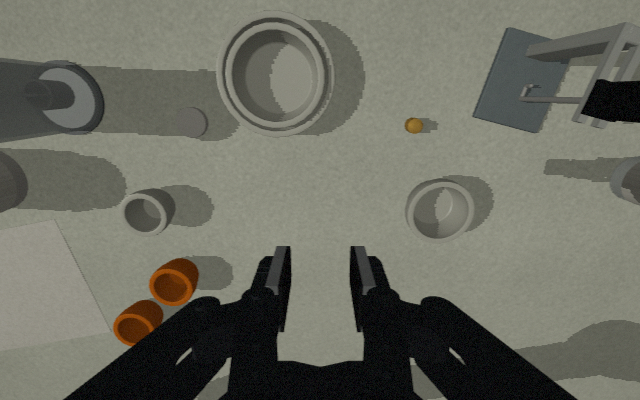

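Bowl a sits concentric in the base at (276,73). b is next.

>>> arm_command([
  {"rx": 0,"ry": 0,"rz": 0,"dx": -0.012,"dy": 0.0337,"dz": 0.02,"fingers": 0.03},
  {"rx": 0,"ry": 0,"rz": 0,"dx": -0.012,"dy": 0.0337,"dz": 0.02,"fingers": 0.03},
  {"rx": 0,"ry": 0,"rz": 0,"dx": -0.012,"dy": 0.0337,"dz": 0.03,"fingers": 0.03},
  {"rx": 0,"ry": 0,"rz": 0,"dx": -0.012,"dy": 0.0338,"dz": 0.04,"fingers": 0.03},
  {"rx": 0,"ry": 0,"rz": 0,"dx": -0.012,"dy": 0.0338,"dz": 0.04,"fingers": 0.03},
  {"rx": 0,"ry": 0,"rz": 0,"dx": -0.0112,"dy": 0.0338,"dz": 0.043,"fingers": 0.03},
  {"rx": 0,"ry": 0,"rz": 0,"dx": 0,"dy": 0,"dz": 0.03,"fingers": 0.03},
  {"rx": 0,"ry": 0,"rz": 0,"dx": 0,"dy": 0,"dz": 0.02,"fingers": 0.03},
  {"rx": 0,"ry": 0,"rz": 0,"dx": 0,"dy": 0,"dz": 0.01,"fingers": 0.03},
  {"rx": 0,"ry": 0,"rz": 0,"dx": 0,"dy": 0,"dz": 0.005,"fingers": 0.03},
  {"rx": 0,"ry": 0,"rz": 0,"dx": 0,"dy": 0,"dz": 0.001,"fingers": 0.03},
  {"rx": 0,"ry": 0,"rz": 0,"dx": 0,"dy": 0,"dz": 0,"fingers": 0.03},
])

```text
time_s: 12.95
position: [0.4617, -0.2165, 0.0408]
tool_rot: [[1.0, 0.0, 0.001], [0.0, -1.0, -0.001], [0.001, 0.001, -1.0]]
ft_force: [-0.4, 0.3, 0.8]
grip_width: 0.03
gripper_force: 0.0
```

>>> arm_command([
  {"rx": 0,"ry": 0,"rz": 0,"dx": 0,"dy": 0,"dz": 0,"fingers": 0.0},
  {"rx": 0,"ry": 0,"rz": 0,"dx": 0,"dy": 0,"dz": 0,"fingers": 0.0},
  {"rx": 0,"ry": 0,"rz": 0,"dx": 0,"dy": 0,"dz": 0,"fingers": 0.0},
  {"rx": 0,"ry": 0,"rz": 0,"dx": 0,"dy": 0,"dz": 0,"fingers": 0.0},
  {"rx": 0,"ry": 0,"rz": 0,"dx": 0,"dy": 0,"dz": 0,"fingers": 0.0},
  {"rx": 0,"ry": 0,"rz": 0,"dx": 0,"dy": 0,"dz": 0,"fingers": 0.0},
])

```text
time_s: 13.55
position: [0.4613, -0.2167, 0.0408]
tool_rot: [[1.0, 0.0, 0.001], [0.0, -1.0, -0.001], [0.001, 0.001, -1.0]]
ft_force: [-2.3, -0.9, 7.6]
grip_width: 0.0025
gripper_force: 81.2
```

>>> arm_command([
  {"rx": 0,"ry": 0,"rz": 0,"dx": 0,"dy": 0,"dz": -0.005,"fingers": 0.0},
  {"rx": 0,"ry": 0,"rz": 0,"dx": 0,"dy": 0,"dz": -0.01,"fingers": 0.0},
  {"rx": 0,"ry": 0,"rz": 0,"dx": 0,"dy": 0,"dz": -0.03,"fingers": 0.0},
  {"rx": 0,"ry": 0,"rz": 0,"dx": 0,"dy": 0,"dz": -0.03,"fingers": 0.0},
  {"rx": 0,"ry": 0,"rz": 0,"dx": 0,"dy": 0,"dz": 0,"fingers": 0.0},
  {"rx": 0,"ry": 0,"rz": 0,"dx": 0,"dy": 0,"dz": 0,"fingers": 0.0},
])

```text
time_s: 14.15
position: [0.4612, -0.2162, 0.1155]
tool_rot: [[1.0, 0.0, 0.001], [0.0, -1.0, -0.001], [0.001, 0.001, -1.0]]
ft_force: [0.3, 0.4, -1.2]
grip_width: -0.0002
gripper_force: 0.0
```

```bash
python3 - <<'E'
from h import *
state();p,_=pose()
W=env.get_image("wrist");cv2.imwrite("pics/w7.png",W["color"])
print([rim(W,(p[0],p[1]+.041),.045,p[2]+h,.008) for h in (.004,.006,.008,.01)])
go(.6285,.0318-.041,.12,0)
E
```

```text
t 14.15 p [ 0.4612 -0.2162  0.1155] yaw 0.01 F [ 0.3083  0.433  -1.2024] w -0.0002 gf 0.0 q [-38.4586  24.659   91.0911   0.0064  64.1787  51.5309]
[(array([ 0.4653, -0.1716]), np.float64(18.35717010498047)), (array([ 0.4657, -0.1715]), np.float64(18.32354164123535)), (array([ 0.4672, -0.1772]), np.float64(17.144994735717773)), (array([ 0.4667, -0.1714]), np.float64(17.571062088012695))]
yaw 0.006966752203557471 rot [-0.0004  0.0004  0.0001] then shift [ 0.1676 -0.2068 -0.0053]
```

Speed clipping left the tool short and the shallow pinch slipped off. I'll re-measure b from here.

```bash
python3 - <<'E'
from h import *
W=env.get_image("wrist");cv2.imwrite("pics/w8.png",W["color"])
r=rim(W,(.4573,-.1835),.045,.042,.02);print(r)
T=env.get_image("top");print(rim(T,(.4511,-.1878),.045,.042,.02))
g=W["color"].copy();a=np.linspace(0,2*np.pi,100)
for q in(.045,.037): cv2.polylines(g,[np.array([proj(W,[r[0][0]+q*np.cos(t),r[0][1]+q*np.sin(t),.042]) for t in a]).astype(np.int32)],True,(0,0,255),1)
cv2.imwrite("pics/w8.png",g)
E
```

```text
(array([ 0.4671, -0.1943]), np.float64(32.32688903808594))
(array([ 0.4673, -0.1975]), np.float64(30.703149795532227))
```

View pics/w8.png

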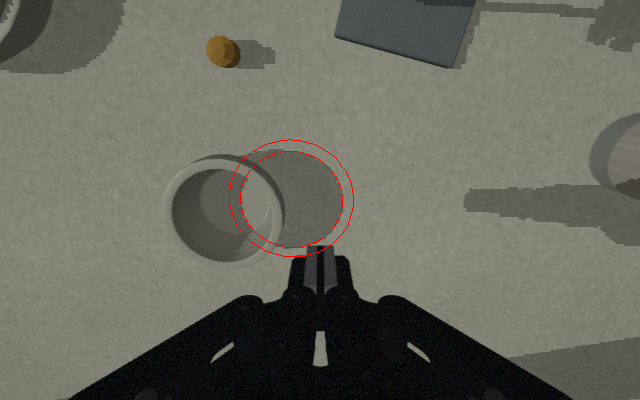

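The bowl is really at (223,212); the fit caught the gripper's shadow at (290,200).

```bash
python3 - <<'E'
from h import *
W=env.get_image("wrist")
c=atz(W,(223.5,212),.042);print(c,rim(W,c,.045,.042,.006)); go(.457,c[1]-.041,.1,0)
E
```

```text
[ 0.4593 -0.144   0.042 ] (array([ 0.4549, -0.1421]), np.float64(41.69346618652344))
yaw -0.0007212853260728311 rot [-0.0013  0.0015 -0.    ] then shift [-0.0038 -0.0311  0.0141]
```

>>> arm_command([
  {"rx": 0,"ry": 0,"rz": 0,"dx": -0.003,"dy": -0.0166,"dz": 0,"fingers": 0.03},
  {"rx": 0,"ry": 0,"rz": 0,"dx": -0.003,"dy": -0.0166,"dz": 0.0,"fingers": 0.03},
  {"rx": 0,"ry": 0,"rz": 0,"dx": 0,"dy": 0,"dz": 0.015,"fingers": 0.03},
  {"rx": 0,"ry": 0,"rz": 0,"dx": 0,"dy": 0,"dz": 0.02,"fingers": 0.03},
  {"rx": 0,"ry": 0,"rz": 0,"dx": 0,"dy": 0,"dz": 0.02,"fingers": 0.03},
  {"rx": 0,"ry": 0,"rz": 0,"dx": 0,"dy": 0,"dz": 0.015,"fingers": 0.03},
  {"rx": 0,"ry": 0,"rz": 0,"dx": 0,"dy": 0,"dz": 0.01,"fingers": 0.03},
  {"rx": 0,"ry": 0,"rz": 0,"dx": 0,"dy": 0,"dz": 0.0025,"fingers": 0.03},
  {"rx": 0,"ry": 0,"rz": 0,"dx": 0,"dy": 0,"dz": 0,"fingers": 0.03},
])

```text
time_s: 15.25
position: [0.4551, -0.1827, 0.0324]
tool_rot: [[1.0, 0.0, -0.0], [0.0, -1.0, 0.0], [-0.0, -0.0, -1.0]]
ft_force: [-0.5, -0.2, -0.8]
grip_width: 0.0304
gripper_force: 0.0
```

>>> arm_command([
  {"rx": 0,"ry": 0,"rz": 0,"dx": 0,"dy": 0,"dz": 0,"fingers": 0.0},
  {"rx": 0,"ry": 0,"rz": 0,"dx": 0,"dy": 0,"dz": 0,"fingers": 0.0},
  {"rx": 0,"ry": 0,"rz": 0,"dx": 0,"dy": 0,"dz": 0,"fingers": 0.0},
  {"rx": 0,"ry": 0,"rz": 0,"dx": 0,"dy": 0,"dz": 0,"fingers": 0.0},
  {"rx": 0,"ry": 0,"rz": 0,"dx": 0,"dy": 0,"dz": 0,"fingers": 0.0},
  {"rx": 0,"ry": 0,"rz": 0,"dx": 0,"dy": 0,"dz": 0,"fingers": 0.0},
])

```text
time_s: 15.85
position: [0.4557, -0.1836, 0.0332]
tool_rot: [[1.0, -0.0, 0.002], [-0.0, -1.0, -0.001], [0.002, 0.001, -1.0]]
ft_force: [0.2, -0.7, 6.0]
grip_width: 0.0053
gripper_force: 74.7
```

```bash
python3 - <<'E'
from h import *
state();p,_=pose()
W=env.get_image("wrist");cv2.imwrite("pics/w9.png",W["color"])
print(rim(W,(p[0],p[1]+.041),.045,.042,.006))
E
```

```text
t 15.85 p [ 0.4557 -0.1836  0.0332] yaw -0.01 F [ 0.2292 -0.6761  5.9641] w 0.0053 gf 74.74868185099695 q [-35.7811  30.3744  99.1827  -0.0001  50.3212  54.2296]
(array([ 0.4543, -0.1426]), np.float64(34.82511901855469))
```

>>> arm_command([
  {"rx": 0,"ry": 0,"rz": 0,"dx": 0,"dy": 0,"dz": -0.005,"fingers": 0.0},
  {"rx": 0,"ry": 0,"rz": 0,"dx": 0,"dy": 0,"dz": -0.01,"fingers": 0.0},
  {"rx": 0,"ry": 0,"rz": 0,"dx": 0,"dy": 0,"dz": -0.025,"fingers": 0.0},
  {"rx": 0,"ry": 0,"rz": 0,"dx": 0,"dy": 0,"dz": -0.025,"fingers": 0.0},
  {"rx": 0,"ry": 0,"rz": 0,"dx": 0,"dy": 0,"dz": -0.02,"fingers": 0.0},
  {"rx": 0,"ry": 0,"rz": 0,"dx": 0,"dy": 0,"dz": 0,"fingers": 0.0},
  {"rx": 0,"ry": 0,"rz": 0,"dx": 0,"dy": 0,"dz": 0,"fingers": 0.0},
])

```text
time_s: 16.6
position: [0.4549, -0.183, 0.1173]
tool_rot: [[1.0, 0.0, 0.0], [0.0, -1.0, -0.0], [0.0, 0.0, -1.0]]
ft_force: [-0.6, 1.2, -2.1]
grip_width: 0.0052
gripper_force: 74.3
```

>>> arm_command([
  {"rx": 0,"ry": 0,"rz": 0,"dx": 0.02,"dy": -0.02,"dz": 0,"fingers": 0.0},
  {"rx": 0,"ry": 0,"rz": 0,"dx": 0.02,"dy": -0.02,"dz": 0,"fingers": 0.0},
  {"rx": 0,"ry": 0,"rz": 0,"dx": 0.02,"dy": -0.02,"dz": 0,"fingers": 0.0},
  {"rx": 0,"ry": 0,"rz": 0,"dx": 0.02,"dy": -0.02,"dz": 0,"fingers": 0.0},
  {"rx": 0,"ry": 0,"rz": 0,"dx": 0.02,"dy": -0.02,"dz": 0,"fingers": 0.0},
  {"rx": 0,"ry": 0,"rz": 0,"dx": 0.02,"dy": -0.02,"dz": 0,"fingers": 0.0},
  {"rx": 0,"ry": 0,"rz": 0,"dx": 0.02,"dy": -0.02,"dz": 0,"fingers": 0.0},
  {"rx": 0,"ry": 0,"rz": 0,"dx": 0.02,"dy": -0.02,"dz": 0,"fingers": 0.0},
  {"rx": 0,"ry": 0,"rz": 0,"dx": 0.013,"dy": -0.015,"dz": 0,"fingers": 0.0},
  {"rx": 0,"ry": 0,"rz": 0,"dx": 0,"dy": 0,"dz": 0,"fingers": 0.0},
  {"rx": 0,"ry": 0,"rz": 0,"dx": 0,"dy": 0,"dz": 0,"fingers": 0.0},
])

```text
time_s: 17.7
position: [0.6274, -0.0081, 0.1159]
tool_rot: [[1.0, 0.001, -0.003], [0.001, -1.0, 0.0], [-0.003, -0.0, -1.0]]
ft_force: [0.4, 0.3, -1.6]
grip_width: 0.0056
gripper_force: 74.4
```

```bash
python3 - <<'E'
from h import *
state();p,_=pose()
W=env.get_image("wrist");cv2.imwrite("pics/w10.png",W["color"])
print("held",[rim(W,(p[0],p[1]+.041),.045,p[2]+h,.008) for h in (.006,.009)])
print("base",rim(W,(.6285,.0320),.071,.036,.006),rim(W,(.6285,.0320),.058,.045,.006))
go(.629,-.0092,.048,0)
E
```

```text
t 17.7 p [ 0.6274 -0.0081  0.1159] yaw 0.03 F [ 0.3849  0.2855 -1.5528] w 0.0056 gf 74.41146875520644 q [-11.5259  35.074   71.0336  -0.0185  74.0544  78.4453]
held [(array([0.6253, 0.0344]), np.float64(38.28597640991211)), (array([0.6262, 0.0328]), np.float64(37.414615631103516))]
base (array([0.6281, 0.0318]), np.float64(35.8853759765625)) (array([0.6285, 0.0316]), np.float64(39.01307678222656))
yaw -0.012282912428962948 rot [-0.0002  0.0023 -0.0002] then shift [0.0017 0.0007 0.0683]
```

>>> arm_command([
  {"rx": 0,"ry": 0,"rz": 0,"dx": 0.002,"dy": 0.0015,"dz": 0.02,"fingers": 0.0},
  {"rx": 0,"ry": 0,"rz": 0,"dx": 0,"dy": 0,"dz": 0.02,"fingers": 0.0},
  {"rx": 0,"ry": 0,"rz": 0,"dx": 0,"dy": 0,"dz": 0.015,"fingers": 0.0},
  {"rx": 0,"ry": 0,"rz": 0,"dx": 0,"dy": 0,"dz": 0.008,"fingers": 0.0},
  {"rx": 0,"ry": 0,"rz": 0,"dx": 0,"dy": 0,"dz": 0.004,"fingers": 0.0},
  {"rx": 0,"ry": 0,"rz": 0,"dx": 0,"dy": 0,"dz": 0.001,"fingers": 0.0},
  {"rx": 0,"ry": 0,"rz": 0,"dx": 0,"dy": 0,"dz": 0,"fingers": 0.0},
])

```text
time_s: 18.45
position: [0.6304, -0.0098, 0.0499]
tool_rot: [[1.0, -0.0, 0.001], [-0.0, -1.0, -0.0], [0.001, 0.0, -1.0]]
ft_force: [0.2, 0.2, -1.1]
grip_width: 0.0059
gripper_force: 74.4
```

>>> arm_command([
  {"rx": 0,"ry": 0,"rz": 0,"dx": 0,"dy": 0,"dz": 0,"fingers": 0.025},
  {"rx": 0,"ry": 0,"rz": 0,"dx": 0,"dy": 0,"dz": 0,"fingers": 0.025},
  {"rx": 0,"ry": 0,"rz": 0,"dx": 0,"dy": 0,"dz": 0,"fingers": 0.025},
  {"rx": 0,"ry": 0,"rz": 0,"dx": 0,"dy": 0,"dz": -0.01,"fingers": 0.025},
  {"rx": 0,"ry": 0,"rz": 0,"dx": 0,"dy": 0,"dz": -0.02,"fingers": 0.025},
  {"rx": 0,"ry": 0,"rz": 0,"dx": 0,"dy": 0,"dz": -0.04,"fingers": 0.03},
  {"rx": 0,"ry": 0,"rz": 0,"dx": 0,"dy": 0,"dz": -0.04,"fingers": 0.03},
  {"rx": 0,"ry": 0,"rz": 0,"dx": -0.01,"dy": 0,"dz": -0.04,"fingers": 0.03},
  {"rx": 0,"ry": 0,"rz": 0,"dx": -0.03,"dy": 0,"dz": -0.04,"fingers": 0.03},
  {"rx": 0,"ry": 0,"rz": 0,"dx": -0.03,"dy": -0.02,"dz": -0.04,"fingers": 0.03},
  {"rx": 0,"ry": 0,"rz": 0,"dx": -0.03,"dy": -0.03,"dz": -0.02,"fingers": 0.03},
  {"rx": 0,"ry": 0,"rz": 0,"dx": 0,"dy": 0,"dz": 0,"fingers": 0.03},
])

```text
time_s: 19.65
position: [0.5303, 0.0415, 0.3017]
tool_rot: [[1.0, 0.003, 0.008], [0.003, -1.0, -0.0], [0.008, 0.0, -1.0]]
ft_force: [0.8, -1.2, -0.0]
grip_width: 0.03
gripper_force: 0.0
```

```bash
python3 - <<'E'
from h import *
state()
W=env.get_image("wrist");cv2.imwrite("pics/w11.png",W["color"])
print("base",rim(W,(.6285,.0324),.071,.036,.01),"a",rim(W,(.6285,.0324),.058,.045,.01),"b",[rim(W,(.6285,.0324),.045,z,.01) for z in (.046,.052,.058)])
c,r,z=B["c"];q=rim(W,(.4563,.2178),r,z);print(q);go(q[0][0],q[0][1]-.028,.1,0)
E
```

```text
t 19.65 p [0.5303 0.0415 0.3017] yaw 0.16 F [ 0.8242 -1.2098 -0.0427] w 0.03 gf 0.0 q [-8.3127 17.4168 69.4073  0.041  92.7398 81.5327]
base (array([0.6283, 0.0321]), np.float64(47.233177185058594)) a (array([0.6284, 0.0314]), np.float64(59.294639587402344)) b [(array([0.6303, 0.0298]), np.float64(58.64234924316406)), (array([0.6298, 0.0306]), np.float64(58.030296325683594)), (array([0.631 , 0.0312]), np.float64(56.28347396850586))]
(array([0.4547, 0.2167]), np.float64(47.012916564941406))
yaw 0.11437250544465824 rot [ 0.0006 -0.005   0.002 ] then shift [-0.0767 -0.1485  0.1995]
```

View pics/w11.png

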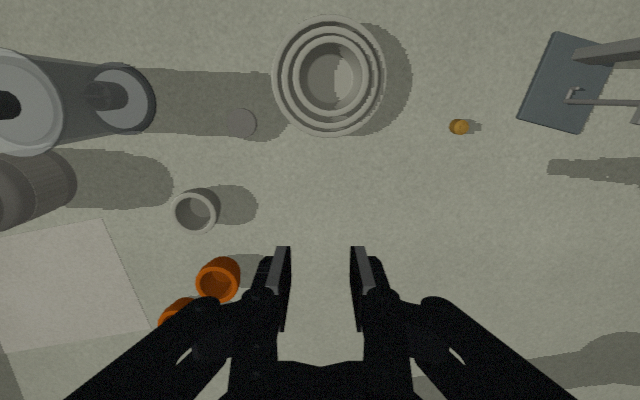

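b nested well at (333,78); c stands at (194,212).

>>> arm_command([
  {"rx": 0,"ry": 0,"rz": 0,"dx": -0.0094,"dy": -0.0184,"dz": 0.025,"fingers": 0.028},
  {"rx": 0,"ry": 0,"rz": 0,"dx": -0.0094,"dy": -0.0184,"dz": 0.025,"fingers": 0.028},
  {"rx": 0,"ry": 0,"rz": 0,"dx": -0.0094,"dy": -0.0184,"dz": 0.025,"fingers": 0.028},
  {"rx": 0,"ry": 0,"rz": 0,"dx": -0.0094,"dy": -0.0184,"dz": 0.025,"fingers": 0.028},
  {"rx": 0,"ry": 0,"rz": 0,"dx": -0.0094,"dy": -0.0184,"dz": 0.025,"fingers": 0.028},
  {"rx": 0,"ry": 0,"rz": 0,"dx": -0.0094,"dy": -0.0184,"dz": 0.025,"fingers": 0.028},
  {"rx": 0,"ry": 0,"rz": 0,"dx": -0.0094,"dy": -0.0184,"dz": 0.025,"fingers": 0.028},
  {"rx": 0,"ry": 0,"rz": 0,"dx": -0.0094,"dy": -0.0184,"dz": 0.025,"fingers": 0.028},
  {"rx": 0,"ry": 0,"rz": 0,"dx": 0,"dy": 0,"dz": 0,"fingers": 0.028},
  {"rx": 0,"ry": 0,"rz": 0,"dx": 0,"dy": 0,"dz": 0,"fingers": 0.028},
])

```text
time_s: 20.7
position: [0.4577, 0.1858, 0.0965]
tool_rot: [[1.0, 0.0, -0.001], [0.0, -1.0, -0.0], [-0.001, 0.0, -1.0]]
ft_force: [0.8, -0.2, 0.9]
grip_width: 0.0279
gripper_force: 0.0
```

```bash
python3 - <<'E'
from h import *
state();W=env.get_image("wrist")
q=rim(W,(.4555,.217),.032,.043,.012);print(q);go(q[0][0],q[0][1]-.028,.034,0)
print([(r["location"],r["p"]) for r in env.tip_of("bowl_c",W)[:3]])
E
```

```text
t 20.7 p [0.4577 0.1858 0.0965] yaw 0.03 F [ 0.762  -0.1872  0.8596] w 0.0279 gf 0.0 q [ 8.3402 24.9128 94.7763 -0.0204 60.3456 98.3237]
(array([0.4547, 0.2173]), np.float64(45.21243667602539))
yaw -0.022572223660633998 rot [ 0.0001 -0.0011 -0.0004] then shift [-0.0036 -0.0038  0.0631]
[([241.0, 381.5], 0.95), ([310.1, 318.8], 0.9), ([282.9, 202.8], 0.75)]
```

>>> arm_command([
  {"rx": 0,"ry": 0,"rz": 0,"dx": -0.003,"dy": -0.0037,"dz": 0.0,"fingers": 0.028},
  {"rx": 0,"ry": 0,"rz": 0,"dx": 0,"dy": 0,"dz": 0.02,"fingers": 0.028},
  {"rx": 0,"ry": 0,"rz": 0,"dx": 0,"dy": 0,"dz": 0.02,"fingers": 0.028},
  {"rx": 0,"ry": 0,"rz": 0,"dx": 0,"dy": 0,"dz": 0.015,"fingers": 0.028},
  {"rx": 0,"ry": 0,"rz": 0,"dx": 0,"dy": 0,"dz": 0.008,"fingers": 0.028},
  {"rx": 0,"ry": 0,"rz": 0,"dx": 0,"dy": 0,"dz": 0,"fingers": 0.028},
  {"rx": 0,"ry": 0,"rz": 0,"dx": 0,"dy": 0,"dz": 0,"fingers": 0.028},
])

```text
time_s: 21.5
position: [0.4546, 0.1898, 0.0342]
tool_rot: [[1.0, -0.0, 0.001], [-0.0, -1.0, 0.0], [0.001, -0.0, -1.0]]
ft_force: [-0.0, 0.5, -0.2]
grip_width: 0.0278
gripper_force: 0.0
```

>>> arm_command([
  {"rx": 0,"ry": 0,"rz": 0,"dx": 0,"dy": 0,"dz": 0,"fingers": 0.0},
  {"rx": 0,"ry": 0,"rz": 0,"dx": 0,"dy": 0,"dz": 0,"fingers": 0.0},
  {"rx": 0,"ry": 0,"rz": 0,"dx": 0,"dy": 0,"dz": 0,"fingers": 0.0},
  {"rx": 0,"ry": 0,"rz": 0,"dx": 0,"dy": 0,"dz": 0,"fingers": 0.0},
  {"rx": 0,"ry": 0,"rz": 0,"dx": 0,"dy": 0,"dz": 0,"fingers": 0.0},
  {"rx": 0,"ry": 0,"rz": 0,"dx": 0,"dy": 0,"dz": 0,"fingers": 0.0},
])

```text
time_s: 22.1
position: [0.4545, 0.1896, 0.0345]
tool_rot: [[1.0, 0.0, 0.002], [0.0, -1.0, -0.0], [0.002, 0.0, -1.0]]
ft_force: [-1.7, -2.0, 5.3]
grip_width: 0.0062
gripper_force: 70.7
```

>>> arm_command([
  {"rx": 0,"ry": 0,"rz": 0,"dx": 0,"dy": 0,"dz": -0.005,"fingers": 0.0},
  {"rx": 0,"ry": 0,"rz": 0,"dx": 0,"dy": 0,"dz": -0.01,"fingers": 0.0},
  {"rx": 0,"ry": 0,"rz": 0,"dx": 0,"dy": 0,"dz": -0.025,"fingers": 0.0},
  {"rx": 0,"ry": 0,"rz": 0,"dx": 0,"dy": 0,"dz": -0.025,"fingers": 0.0},
  {"rx": 0,"ry": 0,"rz": 0,"dx": 0,"dy": 0,"dz": -0.025,"fingers": 0.0},
  {"rx": 0,"ry": 0,"rz": 0,"dx": 0,"dy": 0,"dz": 0,"fingers": 0.0},
  {"rx": 0,"ry": 0,"rz": 0,"dx": 0,"dy": 0,"dz": 0,"fingers": 0.0},
])

```text
time_s: 22.8
position: [0.454, 0.1899, 0.1239]
tool_rot: [[1.0, 0.0, 0.001], [0.0, -1.0, 0.0], [0.001, -0.0, -1.0]]
ft_force: [0.7, 0.3, -1.0]
grip_width: 0.0062
gripper_force: 70.4
```

```bash
python3 - <<'E'
from h import *
state();p,_=pose();W=env.get_image("wrist")
print("held",[rim(W,(p[0],p[1]+.028),.032,p[2]+h,.006) for h in (.006,.009)])
go(.6288,.0312-.028,.13,0)
E
```

```text
t 22.8 p [0.454  0.1899 0.1239] yaw 0.0 F [ 0.7156  0.3191 -1.0063] w 0.0062 gf 70.44242298812605 q [ 8.8783 22.5547 93.1067  0.0043 64.2847 98.8749]
held [(array([0.4533, 0.2181]), np.float64(38.828678131103516)), (array([0.4546, 0.2178]), np.float64(38.61790466308594))]
yaw 0.0005278718939882403 rot [0.0001 0.0008 0.    ] then shift [ 0.1752  0.1866 -0.0069]
```

>>> arm_command([
  {"rx": 0,"ry": 0,"rz": 0,"dx": 0.0175,"dy": 0.0187,"dz": 0,"fingers": 0.0},
  {"rx": 0,"ry": 0,"rz": 0,"dx": 0.0175,"dy": 0.0187,"dz": 0,"fingers": 0.0},
  {"rx": 0,"ry": 0,"rz": 0,"dx": 0.0175,"dy": 0.0187,"dz": 0,"fingers": 0.0},
  {"rx": 0,"ry": 0,"rz": 0,"dx": 0.0175,"dy": 0.0187,"dz": 0,"fingers": 0.0},
  {"rx": 0,"ry": 0,"rz": 0,"dx": 0.0175,"dy": 0.0187,"dz": 0,"fingers": 0.0},
  {"rx": 0,"ry": 0,"rz": 0,"dx": 0.0175,"dy": 0.0187,"dz": 0,"fingers": 0.0},
  {"rx": 0,"ry": 0,"rz": 0,"dx": 0.0175,"dy": 0.0187,"dz": 0,"fingers": 0.0},
  {"rx": 0,"ry": 0,"rz": 0,"dx": 0.0175,"dy": 0.0187,"dz": 0,"fingers": 0.0},
  {"rx": 0,"ry": 0,"rz": 0,"dx": 0.0175,"dy": 0.0187,"dz": 0,"fingers": 0.0},
  {"rx": 0,"ry": 0,"rz": 0,"dx": 0.0175,"dy": 0.0187,"dz": 0,"fingers": 0.0},
  {"rx": 0,"ry": 0,"rz": 0,"dx": 0,"dy": 0,"dz": 0,"fingers": 0.0},
  {"rx": 0,"ry": 0,"rz": 0,"dx": 0,"dy": 0,"dz": 0,"fingers": 0.0},
])

```text
time_s: 24.05
position: [0.6285, 0.0028, 0.122]
tool_rot: [[1.0, -0.001, -0.003], [-0.001, -1.0, 0.001], [-0.003, -0.001, -1.0]]
ft_force: [-0.6, 1.0, -2.0]
grip_width: 0.0061
gripper_force: 72.6
```

```bash
python3 - <<'E'
from h import *
state();p,_=pose();W=env.get_image("wrist")
print("held",[rim(W,(p[0],p[1]+.028),.032,p[2]+h,.006) for h in (.006,.009)])
print("base",rim(W,(.6285,.0320),.071,.036,.006),rim(W,(.6285,.0320),.058,.045,.006),rim(W,(.6298,.0306),.045,.052,.006))
go(.629,.003,.0535,0)
E
```

```text
t 24.05 p [0.6285 0.0028 0.122 ] yaw -0.04 F [-0.621   0.961  -1.9623] w 0.0061 gf 72.62430147849955 q [-10.5222  34.8249  70.4051   0.0122  74.9357  79.5099]
held [(array([0.6279, 0.0312]), np.float64(42.16318893432617)), (array([0.6291, 0.0303]), np.float64(41.211448669433594))]
base (array([0.628 , 0.0319]), np.float64(39.26041793823242)) (array([0.6284, 0.0316]), np.float64(44.83176803588867)) (array([0.6303, 0.0312]), np.float64(43.35501480102539))
yaw 0.0031271035856861515 rot [-0.0006  0.0024  0.0001] then shift [0.0007 0.0003 0.0689]
```

Aligned over the nest. I'll lower, release and rise to look.

>>> arm_command([
  {"rx": 0,"ry": 0,"rz": 0,"dx": 0.001,"dy": 0,"dz": 0.02,"fingers": 0.0},
  {"rx": 0,"ry": 0,"rz": 0,"dx": 0,"dy": 0,"dz": 0.02,"fingers": 0.0},
  {"rx": 0,"ry": 0,"rz": 0,"dx": 0,"dy": 0,"dz": 0.015,"fingers": 0.0},
  {"rx": 0,"ry": 0,"rz": 0,"dx": 0,"dy": 0,"dz": 0.008,"fingers": 0.0},
  {"rx": 0,"ry": 0,"rz": 0,"dx": 0,"dy": 0,"dz": 0.004,"fingers": 0.0},
  {"rx": 0,"ry": 0,"rz": 0,"dx": 0,"dy": 0,"dz": 0.002,"fingers": 0.0},
  {"rx": 0,"ry": 0,"rz": 0,"dx": 0,"dy": 0,"dz": 0,"fingers": 0.0},
  {"rx": 0,"ry": 0,"rz": 0,"dx": 0,"dy": 0,"dz": 0,"fingers": 0.0},
])

```text
time_s: 24.9
position: [0.6304, 0.0028, 0.0552]
tool_rot: [[1.0, 0.0, 0.001], [0.0, -1.0, -0.0], [0.001, 0.0, -1.0]]
ft_force: [-0.1, 0.7, -1.6]
grip_width: 0.0058
gripper_force: 72.6
```

>>> arm_command([
  {"rx": 0,"ry": 0,"rz": 0,"dx": 0,"dy": 0,"dz": 0,"fingers": 0.022},
  {"rx": 0,"ry": 0,"rz": 0,"dx": 0,"dy": 0,"dz": 0,"fingers": 0.022},
  {"rx": 0,"ry": 0,"rz": 0,"dx": 0,"dy": 0,"dz": 0,"fingers": 0.022},
  {"rx": 0,"ry": 0,"rz": 0,"dx": 0,"dy": 0,"dz": -0.01,"fingers": 0.022},
  {"rx": 0,"ry": 0,"rz": 0,"dx": 0,"dy": 0,"dz": -0.02,"fingers": 0.022},
  {"rx": 0,"ry": 0,"rz": 0,"dx": 0,"dy": 0,"dz": -0.04,"fingers": 0.04},
  {"rx": 0,"ry": 0,"rz": 0,"dx": 0,"dy": 0,"dz": -0.04,"fingers": 0.04},
  {"rx": 0,"ry": 0,"rz": 0,"dx": -0.01,"dy": 0,"dz": -0.04,"fingers": 0.04},
  {"rx": 0,"ry": 0,"rz": 0,"dx": -0.02,"dy": -0.02,"dz": -0.04,"fingers": 0.04},
  {"rx": 0,"ry": 0,"rz": 0,"dx": -0.02,"dy": -0.03,"dz": -0.04,"fingers": 0.04},
  {"rx": 0,"ry": 0,"rz": 0,"dx": -0.02,"dy": -0.03,"dz": -0.04,"fingers": 0.04},
  {"rx": 0,"ry": 0,"rz": 0,"dx": 0,"dy": -0.03,"dz": -0.03,"fingers": 0.04},
])

```text
time_s: 26.1
position: [0.561, 0.1095, 0.353]
tool_rot: [[1.0, -0.0, 0.004], [-0.0, -1.0, -0.0], [0.004, 0.0, -1.0]]
ft_force: [1.4, -0.4, 0.5]
grip_width: 0.0398
gripper_force: 0.0
```

>>> arm_command([
  {"rx": 0,"ry": 0,"rz": 0,"dx": 0,"dy": -0.03,"dz": -0.02,"fingers": 0.04},
  {"rx": 0,"ry": 0,"rz": 0,"dx": 0,"dy": -0.03,"dz": 0,"fingers": 0.04},
  {"rx": 0,"ry": 0,"rz": 0,"dx": 0,"dy": 0,"dz": 0,"fingers": 0.04},
  {"rx": 0,"ry": 0,"rz": 0,"dx": 0,"dy": 0,"dz": 0,"fingers": 0.04},
])

```text
time_s: 26.5
position: [0.5626, 0.1687, 0.3691]
tool_rot: [[1.0, 0.001, 0.0], [0.001, -1.0, -0.0], [0.0, 0.0, -1.0]]
ft_force: [0.1, -1.2, 0.2]
grip_width: 0.0397
gripper_force: 0.0
```

```bash
python3 - <<'E'
from h import *
state()
W=env.get_image("wrist");cv2.imwrite("pics/w12.png",W["color"])
print("base",rim(W,(.6285,.0324),.071,.036,.01),"a",rim(W,(.6285,.0324),.058,.045,.01),"b",rim(W,(.6298,.0306),.045,.052,.01),"c",rim(W,(.629,.031),.032,.058,.012))
for n in ("jar_cover","jar","stand_seat","hook_grip"): print(n,[([round(v) for v in r["location"]],round(r["p"],2)) for r in env.tip_of(n,W)[:3]],[([round(v) for v in r["box"]],round(r["p"],2)) for r in env.look_for(n,W)[:3]])
print("cover",rim(W,(.597,.308),.046,.161,.02,.013),rim(W,(.597,.308),.042,.0,.02,.004),"knob",rim(W,(.597,.308),.012,.189,.02,.0))
E
```

```text
t 26.5 p [0.5626 0.1687 0.3691] yaw 0.06 F [ 0.0753 -1.1646  0.2449] w 0.0397 gf 0.0 q [  5.1556  23.0045  50.3034  -0.0166 106.6871  95.0938]
base (array([0.629 , 0.0335]), np.float64(46.22290802001953)) a (array([0.6287, 0.0331]), np.float64(57.61494827270508)) b (array([0.6299, 0.0311]), np.float64(57.82905960083008)) c (array([0.6304, 0.0307]), np.float64(59.0357666015625))
jar_cover [([195, 132], 0.92)] [([147, 88, 232, 175], 0.68), ([393, 79, 446, 127], 0.33)]
jar [([232, 118], 0.58), ([412, 98], 0.46)] [([206, 88, 260, 155], 0.73)]
stand_seat [] [([566, 65, 640, 147], 0.8)]
hook_grip [] [([611, 106, 638, 126], 0.77)]
cover (array([0.6027, 0.3135]), np.float64(32.958702087402344)) (array([0.6041, 0.314 ]), np.float64(39.04630661010742)) knob (array([0.6021, 0.3128]), np.float64(57.741477966308594))
```

View pics/w12.png

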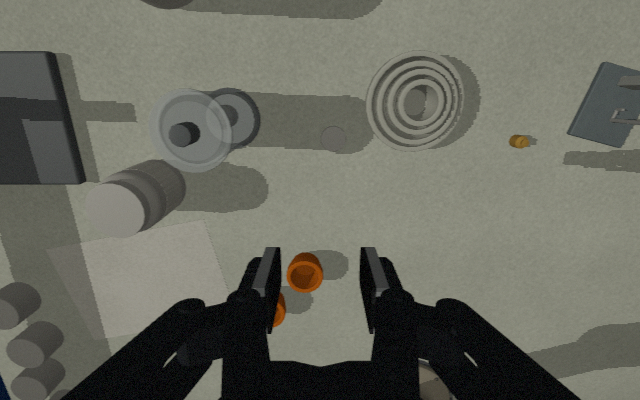

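All four bowls nest concentrically at (416,101). The cover and its knob (184,133) agree with jar axis (.602,.313). I'll go over the knob.

>>> arm_command([
  {"rx": 0,"ry": 0,"rz": 0,"dx": 0.0049,"dy": -0.018,"dz": 0.016,"fingers": 0.045},
  {"rx": 0,"ry": 0,"rz": 0,"dx": 0.0049,"dy": -0.018,"dz": 0.016,"fingers": 0.045},
  {"rx": 0,"ry": 0,"rz": 0,"dx": 0.0049,"dy": -0.018,"dz": 0.016,"fingers": 0.045},
  {"rx": 0,"ry": 0,"rz": 0,"dx": 0.0049,"dy": -0.018,"dz": 0.016,"fingers": 0.045},
  {"rx": 0,"ry": 0,"rz": 0,"dx": 0.0049,"dy": -0.018,"dz": 0.016,"fingers": 0.045},
  {"rx": 0,"ry": 0,"rz": 0,"dx": 0.0049,"dy": -0.018,"dz": 0.016,"fingers": 0.045},
  {"rx": 0,"ry": 0,"rz": 0,"dx": 0.0049,"dy": -0.018,"dz": 0.016,"fingers": 0.045},
  {"rx": 0,"ry": 0,"rz": 0,"dx": 0.0049,"dy": -0.018,"dz": 0.016,"fingers": 0.045},
  {"rx": 0,"ry": 0,"rz": 0,"dx": 0,"dy": 0,"dz": 0,"fingers": 0.045},
  {"rx": 0,"ry": 0,"rz": 0,"dx": 0,"dy": 0,"dz": 0,"fingers": 0.045},
])

```text
time_s: 27.95
position: [0.6022, 0.313, 0.2402]
tool_rot: [[1.0, 0.001, -0.001], [0.001, -1.0, -0.0], [-0.001, 0.0, -1.0]]
ft_force: [-0.2, 0.7, -0.4]
grip_width: 0.0449
gripper_force: 0.0
```

```bash
python3 - <<'E'
from h import *
state();W=env.get_image("wrist")
print("cover",rim(W,(.6025,.3130),.046,.161,.01,.013),"knob",[(z,rim(W,(.602,.313),.012,z,.012,.0)) for z in (.179,.189,.199)])
go(.602,.313,.166,0)
E
```

```text
t 27.95 p [0.6022 0.313  0.2402] yaw 0.04 F [-0.1657  0.7028 -0.4022] w 0.0449 gf 0.0 q [ 17.5002  35.2464  49.5867  -0.0105  95.2034 107.4587]
cover (array([0.6023, 0.3134]), np.float64(29.431781768798828)) knob [(0.179, (array([0.5984, 0.3129]), np.float64(58.02595901489258))), (0.189, (array([0.6025, 0.313 ]), np.float64(56.6500244140625))), (0.199, (array([0.6088, 0.313 ]), np.float64(46.4266357421875)))]
yaw 0.0010263757599956794 rot [-0.     -0.0008  0.    ] then shift [-0.0004 -0.0005  0.0752]
```

>>> arm_command([
  {"rx": 0,"ry": 0,"rz": 0,"dx": 0,"dy": 0,"dz": 0.02,"fingers": 0.045},
  {"rx": 0,"ry": 0,"rz": 0,"dx": 0,"dy": 0,"dz": 0.02,"fingers": 0.045},
  {"rx": 0,"ry": 0,"rz": 0,"dx": 0,"dy": 0,"dz": 0.02,"fingers": 0.045},
  {"rx": 0,"ry": 0,"rz": 0,"dx": 0,"dy": 0,"dz": 0.01,"fingers": 0.045},
  {"rx": 0,"ry": 0,"rz": 0,"dx": 0,"dy": 0,"dz": 0.003,"fingers": 0.045},
  {"rx": 0,"ry": 0,"rz": 0,"dx": 0,"dy": 0,"dz": 0,"fingers": 0.045},
  {"rx": 0,"ry": 0,"rz": 0,"dx": 0,"dy": 0,"dz": 0,"fingers": 0.0},
  {"rx": 0,"ry": 0,"rz": 0,"dx": 0,"dy": 0,"dz": 0,"fingers": 0.0},
  {"rx": 0,"ry": 0,"rz": 0,"dx": 0,"dy": 0,"dz": 0,"fingers": 0.0},
  {"rx": 0,"ry": 0,"rz": 0,"dx": 0,"dy": 0,"dz": 0,"fingers": 0.0},
  {"rx": 0,"ry": 0,"rz": 0,"dx": 0,"dy": 0,"dz": 0,"fingers": 0.0},
], squeeze=50)

```text
time_s: 29.1
position: [0.6027, 0.3127, 0.1693]
tool_rot: [[1.0, -0.0, 0.003], [-0.0, -1.0, 0.001], [0.003, -0.001, -1.0]]
ft_force: [0.4, 0.5, 6.2]
grip_width: 0.022
gripper_force: 49.1
```

>>> arm_command([
  {"rx": 0,"ry": 0,"rz": 0,"dx": 0,"dy": 0,"dz": -0.01,"fingers": 0.0},
  {"rx": 0,"ry": 0,"rz": 0,"dx": 0,"dy": 0,"dz": -0.02,"fingers": 0.0},
  {"rx": 0,"ry": 0,"rz": 0,"dx": 0,"dy": 0,"dz": -0.02,"fingers": 0.0},
  {"rx": 0,"ry": 0,"rz": 0,"dx": 0,"dy": 0,"dz": -0.02,"fingers": 0.0},
  {"rx": 0,"ry": 0,"rz": 0,"dx": 0,"dy": 0,"dz": 0,"fingers": 0.0},
  {"rx": 0,"ry": 0,"rz": 0,"dx": 0,"dy": 0,"dz": 0,"fingers": 0.0},
])

```text
time_s: 29.7
position: [0.602, 0.3125, 0.2374]
tool_rot: [[1.0, 0.0, -0.0], [0.0, -1.0, -0.0], [-0.0, 0.0, -1.0]]
ft_force: [-0.7, -0.1, -1.9]
grip_width: 0.0222
gripper_force: 49.0
```

```bash
python3 - <<'E'
from h import *
state();W=env.get_image("wrist");cv2.imwrite("pics/w13.png",W["color"])
go(.455,.205,.12,0)
E
```

```text
t 29.7 p [0.602  0.3125 0.2374] yaw 0.0 F [-0.6945 -0.1071 -1.8882] w 0.0222 gf 48.97528052330017 q [ 17.4579  35.2596  50.0237  -0.0009  94.7401 107.4544]
yaw 0.0006059182858420642 rot [0.0006 0.0019 0.    ] then shift [-0.1468  0.1074  0.1166]
```

>>> arm_command([
  {"rx": 0,"ry": 0,"rz": 0,"dx": -0.0184,"dy": 0.0134,"dz": 0,"fingers": 0.0},
  {"rx": 0,"ry": 0,"rz": 0,"dx": -0.0184,"dy": 0.0134,"dz": 0,"fingers": 0.0},
  {"rx": 0,"ry": 0,"rz": 0,"dx": -0.0184,"dy": 0.0134,"dz": 0,"fingers": 0.0},
  {"rx": 0,"ry": 0,"rz": 0,"dx": -0.0184,"dy": 0.0134,"dz": 0,"fingers": 0.0},
  {"rx": 0,"ry": 0,"rz": 0,"dx": -0.0184,"dy": 0.0134,"dz": 0,"fingers": 0.0},
  {"rx": 0,"ry": 0,"rz": 0,"dx": -0.0184,"dy": 0.0134,"dz": 0,"fingers": 0.0},
  {"rx": 0,"ry": 0,"rz": 0,"dx": -0.0184,"dy": 0.0134,"dz": 0,"fingers": 0.0},
  {"rx": 0,"ry": 0,"rz": 0,"dx": -0.0184,"dy": 0.0134,"dz": 0.02,"fingers": 0.0},
  {"rx": 0,"ry": 0,"rz": 0,"dx": 0,"dy": 0,"dz": 0.03,"fingers": 0.0},
  {"rx": 0,"ry": 0,"rz": 0,"dx": 0,"dy": 0,"dz": 0.03,"fingers": 0.0},
  {"rx": 0,"ry": 0,"rz": 0,"dx": 0,"dy": 0,"dz": 0.03,"fingers": 0.0},
  {"rx": 0,"ry": 0,"rz": 0,"dx": 0,"dy": 0,"dz": 0,"fingers": 0.0},
])

```text
time_s: 30.95
position: [0.4525, 0.2048, 0.124]
tool_rot: [[1.0, -0.0, -0.009], [-0.0, -1.0, -0.002], [-0.009, 0.002, -1.0]]
ft_force: [-0.4, -0.0, -0.2]
grip_width: 0.0223
gripper_force: 49.1
```

>>> arm_command([
  {"rx": 0,"ry": 0,"rz": 0,"dx": 0,"dy": 0,"dz": 0.03,"fingers": 0.0},
  {"rx": 0,"ry": 0,"rz": 0,"dx": 0,"dy": 0,"dz": 0.03,"fingers": 0.0},
  {"rx": 0,"ry": 0,"rz": 0,"dx": 0,"dy": 0,"dz": 0.02,"fingers": 0.0},
  {"rx": 0,"ry": 0,"rz": 0,"dx": 0,"dy": 0,"dz": 0.01,"fingers": 0.0},
  {"rx": 0,"ry": 0,"rz": 0,"dx": 0,"dy": 0,"dz": 0.005,"fingers": 0.0},
  {"rx": 0,"ry": 0,"rz": 0,"dx": 0,"dy": 0,"dz": 0.003,"fingers": 0.0},
  {"rx": 0,"ry": 0,"rz": 0,"dx": 0,"dy": 0,"dz": 0,"fingers": 0.0},
  {"rx": 0,"ry": 0,"rz": 0,"dx": 0,"dy": 0,"dz": 0,"fingers": 0.0},
])

```text
time_s: 31.75
position: [0.4554, 0.2054, 0.0305]
tool_rot: [[1.0, -0.0, 0.001], [-0.0, -1.0, 0.0], [0.001, -0.0, -1.0]]
ft_force: [0.2, 1.1, -0.4]
grip_width: 0.0224
gripper_force: 49.1
```

>>> arm_command([
  {"rx": 0,"ry": 0,"rz": 0,"dx": 0,"dy": 0,"dz": 0.003,"fingers": 0.0},
  {"rx": 0,"ry": 0,"rz": 0,"dx": 0,"dy": 0,"dz": 0.003,"fingers": 0.0},
  {"rx": 0,"ry": 0,"rz": 0,"dx": 0,"dy": 0,"dz": 0.002,"fingers": 0.0},
  {"rx": 0,"ry": 0,"rz": 0,"dx": 0,"dy": 0,"dz": 0.001,"fingers": 0.0},
  {"rx": 0,"ry": 0,"rz": 0,"dx": 0,"dy": 0,"dz": 0,"fingers": 0.0},
])

```text
time_s: 32.25
position: [0.4549, 0.2053, 0.0206]
tool_rot: [[1.0, 0.0, -0.0], [0.0, -1.0, -0.0], [-0.0, 0.0, -1.0]]
ft_force: [-0.4, -0.4, -1.1]
grip_width: 0.0225
gripper_force: 49.1
```

>>> arm_command([
  {"rx": 0,"ry": 0,"rz": 0,"dx": 0,"dy": 0,"dz": 0,"fingers": 0.045},
  {"rx": 0,"ry": 0,"rz": 0,"dx": 0,"dy": 0,"dz": 0,"fingers": 0.045},
  {"rx": 0,"ry": 0,"rz": 0,"dx": 0,"dy": 0,"dz": 0,"fingers": 0.045},
  {"rx": 0,"ry": 0,"rz": 0,"dx": 0,"dy": 0,"dz": -0.02,"fingers": 0.045},
  {"rx": 0,"ry": 0,"rz": 0,"dx": 0,"dy": 0,"dz": -0.03,"fingers": 0.045},
  {"rx": 0,"ry": 0,"rz": 0,"dx": 0,"dy": 0,"dz": -0.03,"fingers": 0.045},
  {"rx": 0,"ry": 0,"rz": 0,"dx": 0,"dy": 0,"dz": -0.03,"fingers": 0.045},
  {"rx": 0,"ry": 0,"rz": 0,"dx": 0,"dy": 0,"dz": -0.04,"fingers": 0.045},
  {"rx": 0,"ry": 0,"rz": 0,"dx": 0,"dy": 0,"dz": -0.04,"fingers": 0.045},
  {"rx": 0,"ry": 0,"rz": 0,"dx": 0,"dy": 0,"dz": -0.04,"fingers": 0.045},
  {"rx": 0,"ry": 0,"rz": 0,"dx": 0.02,"dy": -0.03,"dz": -0.04,"fingers": 0.045},
  {"rx": 0,"ry": 0,"rz": 0,"dx": 0.02,"dy": -0.03,"dz": -0.03,"fingers": 0.045},
])

```text
time_s: 33.45
position: [0.4937, 0.2635, 0.3211]
tool_rot: [[1.0, -0.001, 0.003], [-0.001, -1.0, 0.001], [0.003, -0.001, -1.0]]
ft_force: [1.7, -0.2, -0.2]
grip_width: 0.0452
gripper_force: 0.0
```

>>> arm_command([
  {"rx": 0,"ry": 0,"rz": 0,"dx": 0.02,"dy": -0.025,"dz": 0,"fingers": 0.04},
  {"rx": 0,"ry": 0,"rz": 0,"dx": 0.005,"dy": -0.023,"dz": 0,"fingers": 0.04},
  {"rx": 0,"ry": 0,"rz": 0,"dx": 0,"dy": 0,"dz": 0,"fingers": 0.04},
  {"rx": 0,"ry": 0,"rz": 0,"dx": 0,"dy": 0,"dz": 0,"fingers": 0.04},
])

```text
time_s: 33.85
position: [0.5183, 0.3112, 0.3175]
tool_rot: [[1.0, 0.001, -0.001], [0.001, -1.0, -0.0], [-0.001, 0.0, -1.0]]
ft_force: [-0.6, -0.3, -0.2]
grip_width: 0.0398
gripper_force: 0.0
```

```bash
python3 - <<'E'
from h import *
state();W=env.get_image("wrist");cv2.imwrite("pics/w14.png",W["color"])
for n in ("pot","bail_top","jar","jar_cover"): print(n,[([round(v,1) for v in r["location"]],round(r["p"],2)) for r in env.tip_of(n,W)[:3]],[([round(v) for v in r["box"]],round(r["p"],2)) for r in env.look_for(n,W)[:3]])
print("mouth",rim(W,(.602,.313),.042,.155,.01,.004),"proj",proj(W,(.602,.313,.155)),proj(W,(.602,.313,.06)))
u,v=proj(W,(.602,.313,.06)).astype(int)
a=W["color"][max(0,v-75):v+75,u-100:u+100];cv2.imwrite("pics/w14c.png",cv2.resize(a,None,fx=4,fy=4,interpolation=cv2.INTER_CUBIC));print("crop origin",u-100,max(0,v-75))
print("cover",rim(W,(.455,.205),.046,.012,.012,.013))
E
```

```text
t 33.85 p [0.5183 0.3112 0.3175] yaw 0.04 F [-0.5537 -0.2679 -0.2014] w 0.0398 gf 0.0 q [ 19.7759  25.3389  54.6545  -0.0106 100.0548 109.7348]
pot [([319.1, 82.9], 0.81)] [([301, 69, 332, 99], 0.66), ([480, 6, 603, 125], 0.6)]
bail_top [([320.3, 83.9], 0.59)] [([302, 68, 330, 102], 0.69)]
jar [([321.8, 88.7], 0.56)] [([277, 36, 364, 133], 0.85)]
jar_cover [([391.6, 194.2], 0.6)] [([362, 166, 417, 223], 0.97)]
mouth (array([0.6039, 0.3121]), np.float64(40.72179412841797)) proj [319.1249  89.7143] [319.2667  89.8803]
crop origin 219 14
cover (array([0.4559, 0.2074]), np.float64(23.514026641845703))
```

View pics/w14c.png

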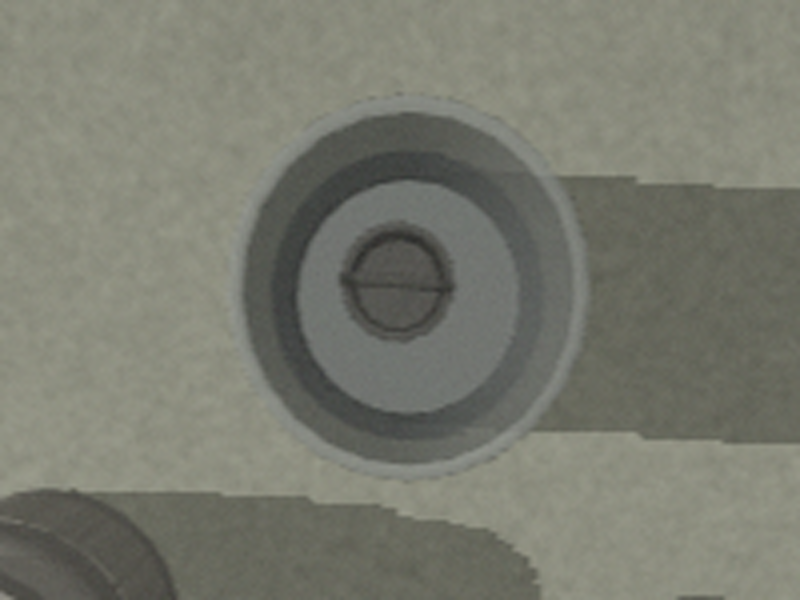

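The pot stands in the jar, centred at full-image (318.5,84), with its bail running almost horizontally from about (305,84) to (332,86). So the pot's x axis lies near world x. I'll compute it, then go to the hook.

```bash
python3 - <<'E'
from h import *
W=env.get_image("wrist");o=(219,14)
f=lambda x,y:(o[0]+x/4,o[1]+y/4)
a=atz(W,f(345,280),.045);b=atz(W,f(453,289),.045);m=atz(W,f(399,285),.0635)
print(a,b,m,"potc",atz(W,f(398,280),.043),np.degrees(np.arctan2(*(a-b)[[0,1]])))
# refine bail direction: darkest line
T=[ (r["location"],r["p"]) for r in env.tip_of("bail_top",W)];print(T)
print("mouth c",atz(W,f(410,287),.155),"floor",atz(W,f(407,296),.005))
E
```

```text
[0.6094 0.3303 0.045 ] [0.6068 0.2966 0.045 ] [0.6077 0.3134 0.0635] potc [0.6095 0.3138 0.043 ] 4.501602140720086
[([316.6, 83.1], 0.94), ([317.4, 80.4], 0.38)]
mouth c [0.6058 0.3106 0.155 ] floor [0.605  0.3109 0.005 ]
```

>>> arm_command([
  {"rx": 0,"ry": 0,"rz": 0.125,"dx": 0,"dy": 0,"dz": 0,"fingers": 0.04},
  {"rx": 0,"ry": 0,"rz": 0.125,"dx": 0,"dy": 0,"dz": 0,"fingers": 0.04},
  {"rx": 0,"ry": 0,"rz": 0,"dx": 0.012,"dy": 0.035,"dz": 0,"fingers": 0.04},
  {"rx": 0,"ry": 0,"rz": 0,"dx": 0.012,"dy": 0.035,"dz": 0,"fingers": 0.04},
  {"rx": 0,"ry": 0,"rz": 0,"dx": 0.012,"dy": 0.035,"dz": 0,"fingers": 0.04},
  {"rx": 0,"ry": 0,"rz": 0,"dx": 0.012,"dy": 0.035,"dz": 0,"fingers": 0.04},
  {"rx": 0,"ry": 0,"rz": 0,"dx": 0.012,"dy": 0.035,"dz": 0,"fingers": 0.04},
  {"rx": 0,"ry": 0,"rz": 0,"dx": 0.012,"dy": 0.035,"dz": 0,"fingers": 0.04},
  {"rx": 0,"ry": 0,"rz": 0,"dx": 0.012,"dy": 0.035,"dz": 0,"fingers": 0.04},
  {"rx": 0,"ry": 0,"rz": 0,"dx": 0.012,"dy": 0.035,"dz": 0,"fingers": 0.04},
  {"rx": 0,"ry": 0,"rz": 0,"dx": 0.012,"dy": 0.035,"dz": 0,"fingers": 0.04},
  {"rx": 0,"ry": 0,"rz": 0,"dx": 0.012,"dy": 0.035,"dz": 0,"fingers": 0.04},
])

```text
time_s: 35.6
position: [0.5481, -0.0591, 0.3181]
tool_rot: [[0.969, -0.247, 0.0], [-0.247, -0.969, -0.0], [0.0, -0.0, -1.0]]
ft_force: [0.8, 1.6, -1.0]
grip_width: 0.0402
gripper_force: 0.0
```

```bash
python3 -c "
from h import *
state();go(.56,-.265,.30,-14.4)"
```

```text
t 35.6 p [ 0.5481 -0.0591  0.3181] yaw -14.33 F [ 0.8128  1.6472 -1.0095] w 0.0402 gf 0.0 q [-18.4672  19.364   63.9167   0.0027  96.7047  85.8598]
yaw -14.326660663020622 rot [-0.     -0.0003  0.0013] then shift [0.0627 0.1964 0.0181]
```

>>> arm_command([
  {"rx": 0,"ry": 0,"rz": 0,"dx": 0.0105,"dy": 0.0327,"dz": 0.003,"fingers": 0.04},
  {"rx": 0,"ry": 0,"rz": 0,"dx": 0.0105,"dy": 0.0327,"dz": 0.003,"fingers": 0.04},
  {"rx": 0,"ry": 0,"rz": 0,"dx": 0.0105,"dy": 0.0327,"dz": 0.003,"fingers": 0.04},
  {"rx": 0,"ry": 0,"rz": 0,"dx": 0.0105,"dy": 0.0327,"dz": 0.003,"fingers": 0.04},
  {"rx": 0,"ry": 0,"rz": 0,"dx": 0.0105,"dy": 0.0327,"dz": 0.003,"fingers": 0.04},
  {"rx": 0,"ry": 0,"rz": 0,"dx": 0.0105,"dy": 0.0327,"dz": 0.003,"fingers": 0.04},
  {"rx": 0,"ry": 0,"rz": 0,"dx": 0,"dy": 0,"dz": 0,"fingers": 0.04},
  {"rx": 0,"ry": 0,"rz": 0,"dx": 0,"dy": 0,"dz": 0,"fingers": 0.04},
])

```text
time_s: 36.4
position: [0.5606, -0.2636, 0.2995]
tool_rot: [[0.969, -0.248, -0.0], [-0.248, -0.969, 0.001], [-0.001, -0.001, -1.0]]
ft_force: [0.2, 0.2, -0.3]
grip_width: 0.0401
gripper_force: 0.0
```

```bash
python3 - <<'E'
from h import *
state();W=env.get_image("wrist");cv2.imwrite("pics/w15.png",W["color"])
for n in ("stand_seat","hook_grip","hook","hook_seat"): print(n,[([round(v,1) for v in r["location"]],round(r["p"],2)) for r in env.tip_of(n,W)[:3]],[([round(v) for v in r["box"]],round(r["p"],2)) for r in env.look_for(n,W)[:2]])
u,v=proj(W,(.6,-.275,.16)).astype(int)
y0,x0=max(0,v-75),u-100
a=W["color"][y0:y0+150,x0:x0+200];cv2.imwrite("pics/w15c.png",cv2.resize(a,(800,600),interpolation=cv2.INTER_CUBIC));print("crop origin",x0,y0)
E
```

```text
t 36.4 p [ 0.5606 -0.2636  0.2995] yaw -14.38 F [ 0.1893  0.1599 -0.3459] w 0.0401 gf 0.0 q [-36.1241  27.2934  54.2619   0.0146  98.4896  68.2603]
stand_seat [] [([287, 62, 360, 156], 0.69)]
hook_grip [([323.4, 136.6], 0.62)] [([307, 106, 339, 160], 0.7)]
hook [([318.5, 130.5], 0.58)] [([304, 107, 341, 161], 0.71)]
hook_seat [([323.3, 113.1], 0.87)] [([308, 104, 341, 161], 0.89)]
crop origin 222 64
```

View pics/w15c.png

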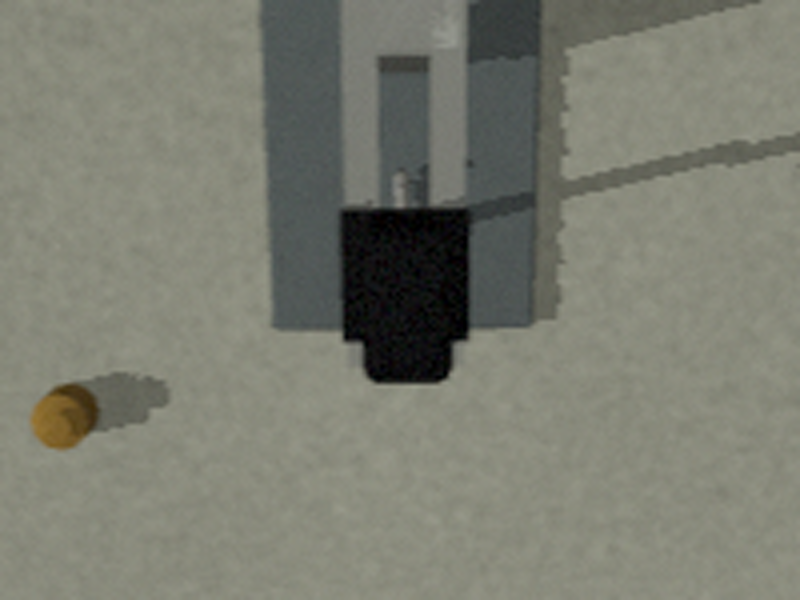

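The hook handle is black at crop (408,290), square to the tool. Collar spans columns 342–468, its far edge is at row 208, and the handle's near top edge is at row 382. The slot lies along the stand's x.

```bash
python3 - <<'E'
from h import *
W=env.get_image("wrist");p,R=pose()
f=lambda x,y:(222+x/4,64+y/4)
t=lambda P:(R.T@(P-p))  # tool coords
for n,px,z,off in [("handle near top",f(408.5,382),.196,.015),("collar far",f(405,208),.146,-.015),("collar near",f(405,340),.146,.015),("plate mid near",f(403,326),.010,0),("slot",f(404,60),.14,0)]:
    print(n,t(atz(W,px,z))+[off,0,0])
for x in(342,468): print("collar side",t(atz(W,f(x,209),.146)))
for x in(365,452): print("handle side",t(atz(W,f(x,380),.196)))
E
```

```text
handle near top [0.0458 0.0021 0.1041]
collar far [0.0457 0.0018 0.1541]
collar near [0.0454 0.0019 0.1541]
plate mid near [0.0113 0.0027 0.2901]
slot [0.0927 0.0015 0.1601]
collar side [ 0.0605 -0.0126  0.1541]
collar side [0.0605 0.0162 0.1541]
handle side [ 0.0312 -0.0066  0.1041]
handle side [0.0312 0.0108 0.1041]
```

>>> arm_command([
  {"rx": 0,"ry": 0,"rz": 0,"dx": 0.0228,"dy": 0.001,"dz": 0,"fingers": 0.045},
  {"rx": 0,"ry": 0,"rz": 0,"dx": 0.0228,"dy": 0.0009,"dz": 0,"fingers": 0.045},
  {"rx": 0,"ry": 0,"rz": 0,"dx": 0,"dy": 0,"dz": 0.03,"fingers": 0.045},
  {"rx": 0,"ry": 0,"rz": 0,"dx": 0,"dy": 0,"dz": 0.03,"fingers": 0.045},
  {"rx": 0,"ry": 0,"rz": 0,"dx": 0,"dy": 0,"dz": 0.03,"fingers": 0.045},
  {"rx": 0,"ry": 0,"rz": 0,"dx": 0,"dy": 0,"dz": 0.02,"fingers": 0.045},
  {"rx": 0,"ry": 0,"rz": 0,"dx": 0,"dy": 0,"dz": 0.02,"fingers": 0.045},
  {"rx": 0,"ry": 0,"rz": 0,"dx": 0,"dy": 0,"dz": 0.0135,"fingers": 0.045},
  {"rx": 0,"ry": 0,"rz": 0,"dx": 0,"dy": 0,"dz": 0,"fingers": 0.045},
  {"rx": 0,"ry": 0,"rz": 0,"dx": 0,"dy": 0,"dz": 0,"fingers": 0.045},
])

```text
time_s: 37.9
position: [0.6046, -0.2765, 0.1569]
tool_rot: [[0.969, -0.247, 0.0], [-0.247, -0.969, -0.0], [0.0, 0.0, -1.0]]
ft_force: [-0.5, -0.7, 0.0]
grip_width: 0.0451
gripper_force: 0.0
```

>>> arm_command([
  {"rx": 0,"ry": 0,"rz": 0,"dx": 0,"dy": 0,"dz": 0,"fingers": 0.0},
  {"rx": 0,"ry": 0,"rz": 0,"dx": 0,"dy": 0,"dz": 0,"fingers": 0.0},
  {"rx": 0,"ry": 0,"rz": 0,"dx": 0,"dy": 0,"dz": 0,"fingers": 0.0},
  {"rx": 0,"ry": 0,"rz": 0,"dx": 0,"dy": 0,"dz": 0,"fingers": 0.0},
  {"rx": 0,"ry": 0,"rz": 0,"dx": 0,"dy": 0,"dz": 0,"fingers": 0.0},
  {"rx": 0,"ry": 0,"rz": 0,"dx": 0,"dy": 0,"dz": 0,"fingers": 0.0},
], squeeze=80)

```text
time_s: 38.5
position: [0.6047, -0.2767, 0.1576]
tool_rot: [[0.969, -0.247, 0.002], [-0.247, -0.969, -0.001], [0.002, 0.001, -1.0]]
ft_force: [-0.2, 0.2, 6.7]
grip_width: 0.0175
gripper_force: 78.4
```

```bash
python3 -c "
from h import *
state()"
```

```text
t 38.5 p [ 0.6047 -0.2767  0.1576] yaw -14.33 F [-0.2044  0.2043  6.6854] w 0.0175 gf 78.36092233657837 q [-34.7603  36.4709  60.8664  -0.0005  82.5455  69.5655]
```

>>> arm_command([
  {"rx": 0,"ry": 0,"rz": 0,"dx": 0,"dy": 0,"dz": -0.006,"fingers": 0.0},
  {"rx": 0,"ry": 0,"rz": 0,"dx": 0,"dy": 0,"dz": -0.006,"fingers": 0.0},
  {"rx": 0,"ry": 0,"rz": 0,"dx": -0.01,"dy": 0,"dz": 0,"fingers": 0.0},
  {"rx": 0,"ry": 0,"rz": 0,"dx": -0.015,"dy": 0,"dz": 0,"fingers": 0.0},
  {"rx": 0,"ry": 0,"rz": 0,"dx": -0.015,"dy": 0,"dz": 0,"fingers": 0.0},
  {"rx": 0,"ry": 0,"rz": 0,"dx": -0.015,"dy": 0,"dz": 0,"fingers": 0.0},
  {"rx": 0,"ry": 0,"rz": 0,"dx": -0.015,"dy": 0,"dz": 0,"fingers": 0.0},
  {"rx": 0,"ry": 0,"rz": 0,"dx": 0,"dy": 0,"dz": -0.03,"fingers": 0.0},
  {"rx": 0,"ry": 0,"rz": 0,"dx": 0,"dy": 0,"dz": -0.03,"fingers": 0.0},
  {"rx": 0,"ry": 0,"rz": 0,"dx": 0,"dy": 0,"dz": -0.03,"fingers": 0.0},
  {"rx": 0,"ry": 0,"rz": 0,"dx": 0,"dy": 0,"dz": -0.03,"fingers": 0.0},
  {"rx": 0,"ry": 0,"rz": 0,"dx": 0,"dy": 0,"dz": -0.03,"fingers": 0.0},
])

```text
time_s: 39.7
position: [0.5363, -0.2589, 0.32]
tool_rot: [[0.969, -0.247, -0.0], [-0.247, -0.969, 0.0], [-0.0, -0.0, -1.0]]
ft_force: [0.2, -0.1, -0.8]
grip_width: 0.0173
gripper_force: 78.0
```

>>> arm_command([
  {"rx": 0,"ry": 0,"rz": -0.085,"dx": 0,"dy": 0,"dz": -0.01,"fingers": 0.0},
  {"rx": 0,"ry": 0,"rz": -0.086,"dx": 0,"dy": 0,"dz": 0,"fingers": 0.0},
  {"rx": 0,"ry": 0,"rz": 0,"dx": 0,"dy": 0,"dz": 0,"fingers": 0.0},
  {"rx": 0,"ry": 0,"rz": 0,"dx": 0,"dy": 0,"dz": 0,"fingers": 0.0},
])

```text
time_s: 40.1
position: [0.5365, -0.259, 0.3282]
tool_rot: [[0.997, -0.081, -0.001], [-0.081, -0.997, 0.0], [-0.001, -0.0, -1.0]]
ft_force: [0.7, 0.0, -1.2]
grip_width: 0.0172
gripper_force: 78.1
```

```bash
python3 - <<'E'
from h import *
state();W=env.get_image("wrist");S=env.get_image("scene");T=env.get_image("top");cv2.imwrite("pics/w16.png",W["color"]);cv2.imwrite("pics/s16.png",S["color"])
p,R=pose()
for n in ("hook_seat","hook"): 
  for k,im in (("W",W),("S",S)): print(n,k,[([round(v,1) for v in r["location"]],round(r["p"],2)) for r in env.tip_of(n,im)[:2]],"pred",proj(im,p+R@([.008 if n=="hook_seat" else 0,0,.0165+(.12 if n=="hook_seat" else 0)])))
go(.608-.03,.3135+.0024,.33,-4.5)
E
```

```text
t 40.1 p [ 0.5365 -0.259   0.3282] yaw -4.66 F [ 0.6735  0.0371 -1.1656] w 0.0172 gf 78.10295462608337 q [-37.1449  24.2081  54.8085  -0.0012 101.0273  57.5111]
hook_seat W [([321.4, 174.7], 0.85), ([334.1, 107.8], 0.74)] pred [321.2035 176.7657]
hook_seat S [([222.3, 170.9], 0.86)] pred [225.3837 170.4843]
hook W [([317.7, 246.9], 0.61)] pred [322.0408 245.5706]
hook S [([223.0, 128.7], 0.58)] pred [221.5814 128.9822]
yaw -4.552019696207443 rot [-0.0001  0.0002 -0.0009] then shift [-0.0038 -0.5765 -0.0017]
```

>>> arm_command([
  {"rx": 0,"ry": 0,"rz": 0,"dx": 0,"dy": -0.02,"dz": 0,"fingers": 0.0},
  {"rx": 0,"ry": 0,"rz": 0,"dx": 0,"dy": -0.03,"dz": 0,"fingers": 0.0},
  {"rx": 0,"ry": 0,"rz": 0,"dx": 0,"dy": -0.03,"dz": 0,"fingers": 0.0},
  {"rx": 0,"ry": 0,"rz": 0,"dx": 0,"dy": -0.03,"dz": 0,"fingers": 0.0},
  {"rx": 0,"ry": 0,"rz": 0,"dx": 0,"dy": -0.03,"dz": 0,"fingers": 0.0},
  {"rx": 0,"ry": 0,"rz": 0,"dx": 0,"dy": -0.03,"dz": 0,"fingers": 0.0},
  {"rx": 0,"ry": 0,"rz": 0,"dx": 0,"dy": -0.03,"dz": 0,"fingers": 0.0},
  {"rx": 0,"ry": 0,"rz": 0,"dx": 0,"dy": -0.03,"dz": 0,"fingers": 0.0},
  {"rx": 0,"ry": 0,"rz": 0,"dx": 0,"dy": -0.03,"dz": 0,"fingers": 0.0},
  {"rx": 0,"ry": 0,"rz": 0,"dx": 0,"dy": -0.03,"dz": 0,"fingers": 0.0},
])

```text
time_s: 41.45
position: [0.559, 0.0322, 0.3286]
tool_rot: [[0.997, -0.079, 0.0], [-0.079, -0.997, 0.0], [0.0, -0.0, -1.0]]
ft_force: [0.5, 0.2, -1.0]
grip_width: 0.0172
gripper_force: 78.1
```

>>> arm_command([
  {"rx": 0,"ry": 0,"rz": 0,"dx": 0,"dy": -0.03,"dz": 0,"fingers": 0.0},
  {"rx": 0,"ry": 0,"rz": 0,"dx": 0,"dy": -0.03,"dz": 0,"fingers": 0.0},
  {"rx": 0,"ry": 0,"rz": 0,"dx": 0,"dy": -0.03,"dz": 0,"fingers": 0.0},
  {"rx": 0,"ry": 0,"rz": 0,"dx": 0,"dy": -0.03,"dz": 0,"fingers": 0.0},
  {"rx": 0,"ry": 0,"rz": 0,"dx": 0,"dy": -0.03,"dz": 0,"fingers": 0.0},
  {"rx": 0,"ry": 0,"rz": 0,"dx": 0,"dy": -0.03,"dz": 0,"fingers": 0.0},
  {"rx": 0,"ry": 0,"rz": 0,"dx": 0,"dy": -0.03,"dz": 0,"fingers": 0.0},
  {"rx": 0,"ry": 0,"rz": 0,"dx": 0,"dy": -0.03,"dz": 0,"fingers": 0.0},
  {"rx": 0,"ry": 0,"rz": 0,"dx": 0,"dy": -0.03,"dz": 0,"fingers": 0.0},
  {"rx": 0,"ry": 0,"rz": 0,"dx": -0.003,"dy": -0.0165,"dz": 0,"fingers": 0.0},
  {"rx": 0,"ry": 0,"rz": 0,"dx": 0,"dy": 0,"dz": 0,"fingers": 0.0},
  {"rx": 0,"ry": 0,"rz": 0,"dx": 0,"dy": 0,"dz": 0,"fingers": 0.0},
])

```text
time_s: 42.65
position: [0.5788, 0.3156, 0.3285]
tool_rot: [[0.997, -0.079, -0.0], [-0.079, -0.997, -0.0], [-0.0, 0.0, -1.0]]
ft_force: [0.3, -0.1, -1.2]
grip_width: 0.0174
gripper_force: 78.3
```

```bash
python3 - <<'E'
from h import *
state();W=env.get_image("wrist");cv2.imwrite("pics/w17.png",W["color"]);p,R=pose()
for n in ("hook_seat","bail_top","pot","jar"): print(n,[([round(v,1) for v in r["location"]],round(r["p"],2)) for r in env.tip_of(n,W)[:2]])
print("pred seat",proj(W,p+R@[.008,0,.1365]),"bail",proj(W,[.608,.3135,.0635]),"jar",rim(W,(.604,.312),.042,.155,.008,.004))
b=env.tip_of("bail_top",W)
if b: print(atz(W,b[0]["location"],.0635))
go(.608-.03,.3135+.0024,.33,-4.5)
E
```

```text
t 42.65 p [0.5788 0.3156 0.3285] yaw -4.51 F [ 0.2953 -0.0639 -1.2037] w 0.0174 gf 78.30423831939697 q [ 18.3455  31.8126  41.9074  -0.021  106.2895 112.8537]
hook_seat [([321.8, 173.6], 0.87)]
bail_top [([318.8, 134.3], 0.89)]
pot [([320.8, 127.8], 0.63)]
jar [([322.7, 131.2], 0.84)]
pred seat [321.7306 176.6098] bail [320.577  134.7995] jar (array([0.604, 0.312]), np.float64(45.85230255126953))
[0.6088 0.3157 0.0635]
yaw -4.588133020922444 rot [-0.     -0.0003 -0.0015] then shift [-0.0013 -0.0007 -0.0013]
```

>>> arm_command([
  {"rx": 0,"ry": 0,"rz": 0,"dx": -0.003,"dy": -0.001,"dz": 0,"fingers": 0.0},
  {"rx": 0,"ry": 0,"rz": 0,"dx": 0,"dy": 0,"dz": 0.02,"fingers": 0.0},
  {"rx": 0,"ry": 0,"rz": 0,"dx": 0,"dy": 0,"dz": 0.02,"fingers": 0.0},
  {"rx": 0,"ry": 0,"rz": 0,"dx": 0,"dy": 0,"dz": 0.02,"fingers": 0.0},
  {"rx": 0,"ry": 0,"rz": 0,"dx": 0,"dy": 0,"dz": 0.02,"fingers": 0.0},
  {"rx": 0,"ry": 0,"rz": 0,"dx": 0,"dy": 0,"dz": 0.02,"fingers": 0.0},
  {"rx": 0,"ry": 0,"rz": 0,"dx": 0,"dy": 0,"dz": 0.01,"fingers": 0.0},
  {"rx": 0,"ry": 0,"rz": 0,"dx": 0,"dy": 0,"dz": 0,"fingers": 0.0},
  {"rx": 0,"ry": 0,"rz": 0,"dx": 0,"dy": 0,"dz": 0,"fingers": 0.0},
])

```text
time_s: 43.85
position: [0.5765, 0.3171, 0.2194]
tool_rot: [[0.997, -0.079, 0.001], [-0.079, -0.997, 0.0], [0.001, -0.001, -1.0]]
ft_force: [-0.7, -0.0, -0.1]
grip_width: 0.0171
gripper_force: 78.3
```

```bash
python3 - <<'E'
from h import *
state();W=env.get_image("wrist");S=env.get_image("scene");p,R=pose()
cv2.imwrite("pics/w18.png",W["color"])
b=[proj(S,[.604,.312,z]) for z in (0,.16)];print(b)
x,y=int(b[0][0]),int(b[1][1])
A=cv2.resize(S["color"][y-15:y+60,x-50:x+50],(400,300),interpolation=cv2.INTER_CUBIC)
u,v=proj(W,p+R@[.008,0,.1376]).astype(int);print("W crop",u-66,v-50,"pred seat",u,v)
Bc=cv2.resize(W["color"][max(0,v-50):v+50,u-66:u+67],(400,300),interpolation=cv2.INTER_CUBIC)
cv2.imwrite("pics/m18.png",np.hstack([A,Bc]))
go(p[0],p[1],.188,-4.5)
E
```

```text
t 43.85 p [0.5765 0.3171 0.2194] yaw -4.53 F [-0.7298 -0.018  -0.1231] w 0.0171 gf 78.30193877220154 q [ 18.5294  33.418   56.3423   0.001   90.1637 113.0587]
[array([413.1387, 298.2842]), array([420.9888, 245.3723])]
W crop 255 126 pred seat 321 176
yaw -4.52637580857752 rot [-0.0009 -0.002  -0.0005] then shift [0.     0.     0.0317]
```

View pics/m18.png

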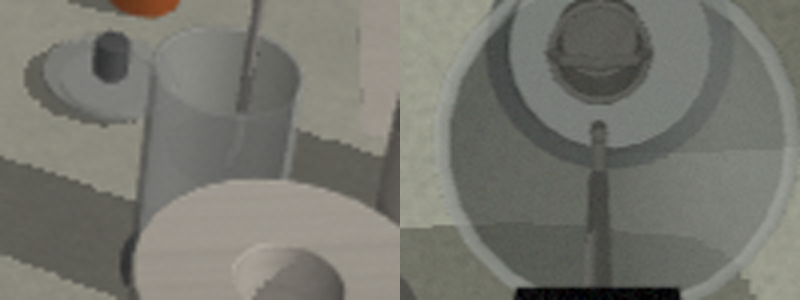

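The hook's foot in the wrist crop at (598,130) points squarely at the bail's middle at (600,60), and it hangs free of the jar wall. I'll go on down.

>>> arm_command([
  {"rx": 0,"ry": 0,"rz": 0,"dx": 0,"dy": 0,"dz": 0.01,"fingers": 0.0},
  {"rx": 0,"ry": 0,"rz": 0,"dx": 0,"dy": 0,"dz": 0.01,"fingers": 0.0},
  {"rx": 0,"ry": 0,"rz": 0,"dx": 0,"dy": 0,"dz": 0.008,"fingers": 0.0},
  {"rx": 0,"ry": 0,"rz": 0,"dx": 0,"dy": 0,"dz": 0.003,"fingers": 0.0},
  {"rx": 0,"ry": 0,"rz": 0,"dx": 0,"dy": 0,"dz": 0,"fingers": 0.0},
  {"rx": 0,"ry": 0,"rz": 0,"dx": 0,"dy": 0,"dz": 0,"fingers": 0.0},
])

```text
time_s: 44.55
position: [0.5763, 0.3171, 0.1876]
tool_rot: [[0.997, -0.079, 0.0], [-0.079, -0.997, 0.0], [0.0, -0.0, -1.0]]
ft_force: [0.3, 0.4, -0.7]
grip_width: 0.0176
gripper_force: 78.3
```

```bash
python3 - <<'E'
from h import *
state();W=env.get_image("wrist");cv2.imwrite("pics/w19.png",W["color"]);p,R=pose()
for n in ("hook_seat","bail_top","pot"): print(n,[([round(v,1) for v in r["location"]],round(r["p"],2)) for r in env.tip_of(n,W)[:2]])
print("pred seat",proj(W,p+R@[.008,0,.1376]),"bail",proj(W,[.6083,.314,.0635]))
b=env.tip_of("bail_top",W); 
if b: print(R.T@(atz(W,b[0]["location"],.0635)-p))
print(R.T@(np.array([.6083,.314,.0635])-p))
E
```

```text
t 44.55 p [0.5763 0.3171 0.1876] yaw -4.53 F [ 0.2698  0.3991 -0.7271] w 0.0176 gf 78.30243945121765 q [ 18.5302  34.5295  59.5079   0.0016  85.9391 113.0568]
hook_seat [([319.7, 175.2], 0.71), ([613.4, 93.8], 0.39)]
bail_top [([322.5, 151.9], 0.76)]
pot [([317.4, 140.6], 0.81)]
pred seat [321.1053 176.5201] bail [321.9621 153.3987]
[0.0333 0.0011 0.1243]
[0.032  0.0007 0.1243]
```

>>> arm_command([
  {"rx": 0,"ry": 0,"rz": 0,"dx": 0.005,"dy": 0.0,"dz": 0,"fingers": 0.0},
  {"rx": 0,"ry": 0,"rz": 0,"dx": 0.005,"dy": 0,"dz": 0,"fingers": 0.0},
  {"rx": 0,"ry": 0,"rz": 0,"dx": 0.005,"dy": 0,"dz": 0,"fingers": 0.0},
  {"rx": 0,"ry": 0,"rz": 0,"dx": 0.005,"dy": 0,"dz": 0,"fingers": 0.0},
  {"rx": 0,"ry": 0,"rz": 0,"dx": 0.004,"dy": 0,"dz": 0,"fingers": 0.0},
  {"rx": 0,"ry": 0,"rz": 0,"dx": 0,"dy": 0,"dz": 0,"fingers": 0.0},
  {"rx": 0,"ry": 0,"rz": 0,"dx": 0,"dy": 0,"dz": 0,"fingers": 0.0},
])

```text
time_s: 45.5
position: [0.6001, 0.3152, 0.1873]
tool_rot: [[0.997, -0.079, -0.0], [-0.079, -0.997, 0.0], [-0.0, 0.0, -1.0]]
ft_force: [-0.3, 0.1, -1.7]
grip_width: 0.0169
gripper_force: 78.3
```

```bash
python3 - <<'E'
from h import *
state();W=env.get_image("wrist");cv2.imwrite("pics/w20.png",W["color"]);p,R=pose()
for n in ("hook_seat","bail_top","pot"): print(n,[([round(v,1) for v in r["location"]],round(r["p"],2)) for r in env.tip_of(n,W)[:2]])
print("pred seat",proj(W,p+R@[.008,0,.1376]),"bail",proj(W,[.6083,.314,.0635]))
E
```

```text
t 45.5 p [0.6001 0.3152 0.1873] yaw -4.53 F [-0.2911  0.1064 -1.678 ] w 0.0169 gf 78.30299019813538 q [ 17.7229  36.6911  55.4391   0.0041  87.8804 112.2527]
hook_seat [([323.0, 176.8], 0.65)]
bail_top [([320.7, 181.3], 0.64)]
pot [([319.9, 160.7], 0.96)]
pred seat [321.0994 176.6657] bail [321.7875 180.3072]
```

>>> arm_command([
  {"rx": 0,"ry": 0,"rz": 0,"dx": 0,"dy": 0,"dz": -0.004,"fingers": 0.0},
  {"rx": 0,"ry": 0,"rz": 0,"dx": 0,"dy": 0,"dz": -0.004,"fingers": 0.0},
  {"rx": 0,"ry": 0,"rz": 0,"dx": 0,"dy": 0,"dz": -0.003,"fingers": 0.0},
  {"rx": 0,"ry": 0,"rz": 0,"dx": 0,"dy": 0,"dz": -0.002,"fingers": 0.0},
  {"rx": 0,"ry": 0,"rz": 0,"dx": 0,"dy": 0,"dz": -0.004,"fingers": 0.0},
  {"rx": 0,"ry": 0,"rz": 0,"dx": 0,"dy": 0,"dz": -0.006,"fingers": 0.0},
  {"rx": 0,"ry": 0,"rz": 0,"dx": 0,"dy": 0,"dz": -0.007,"fingers": 0.0},
  {"rx": 0,"ry": 0,"rz": 0,"dx": 0,"dy": 0,"dz": 0,"fingers": 0.0},
  {"rx": 0,"ry": 0,"rz": 0,"dx": 0,"dy": 0,"dz": 0,"fingers": 0.0},
  {"rx": 0,"ry": 0,"rz": 0,"dx": 0,"dy": 0,"dz": 0,"fingers": 0.0},
])

```text
time_s: 46.7
position: [0.6, 0.3151, 0.2171]
tool_rot: [[0.997, -0.079, -0.0], [-0.079, -0.997, -0.0], [-0.0, 0.0, -1.0]]
ft_force: [0.1, 0.2, -1.7]
grip_width: 0.0172
gripper_force: 78.3
```

```bash
python3 - <<'E'
from h import *
state();W=env.get_image("wrist");cv2.imwrite("pics/w21.png",W["color"]);p,R=pose()
for n in ("hook_seat","bail_top","pot"): print(n,[([round(v,1) for v in r["location"]],round(r["p"],2)) for r in env.tip_of(n,W)[:2]])
print("pred seat",proj(W,p+R@[.008,0,.1376]),"pot lifted",proj(W,p+R@[.008,0,.1376+.0565]),"pot on floor",proj(W,[.6083,.314,.005]))
E
```

```text
t 46.7 p [0.6    0.3151 0.2171] yaw -4.53 F [ 0.1131  0.2323 -1.6782] w 0.0172 gf 78.30825805664062 q [ 17.7229  35.7273  52.3984  -0.0007  91.9036 112.2515]
hook_seat [([319.2, 176.9], 0.87)]
bail_top [([325.9, 176.6], 0.79), ([322.4, 282.3], 0.17)]
pot [([318.9, 160.0], 0.62), ([584.7, 117.9], 0.21)]
pred seat [321.1747 176.5446] pot lifted [320.9751 163.1608] pot on floor [321.2818 159.3291]
```

>>> arm_command([
  {"rx": 0,"ry": 0,"rz": 0,"dx": -0.0025,"dy": 0,"dz": -0.006,"fingers": 0.0},
  {"rx": 0,"ry": 0,"rz": 0,"dx": -0.0025,"dy": 0,"dz": -0.012,"fingers": 0.0},
  {"rx": 0,"ry": 0,"rz": 0,"dx": 0,"dy": 0,"dz": -0.016,"fingers": 0.0},
  {"rx": 0,"ry": 0,"rz": 0,"dx": 0,"dy": 0,"dz": -0.018,"fingers": 0.0},
  {"rx": 0,"ry": 0,"rz": 0,"dx": 0,"dy": 0,"dz": -0.018,"fingers": 0.0},
  {"rx": 0,"ry": 0,"rz": 0,"dx": 0,"dy": 0,"dz": -0.018,"fingers": 0.0},
  {"rx": 0,"ry": 0,"rz": 0,"dx": 0,"dy": 0,"dz": -0.018,"fingers": 0.0},
  {"rx": 0,"ry": 0,"rz": 0,"dx": 0,"dy": 0,"dz": -0.018,"fingers": 0.0},
  {"rx": 0,"ry": 0,"rz": 0,"dx": 0,"dy": 0,"dz": -0.018,"fingers": 0.0},
  {"rx": 0,"ry": 0,"rz": 0,"dx": 0,"dy": 0,"dz": -0.012,"fingers": 0.0},
  {"rx": 0,"ry": 0,"rz": 0,"dx": 0,"dy": 0,"dz": -0.006,"fingers": 0.0},
  {"rx": 0,"ry": 0,"rz": 0,"dx": 0,"dy": 0,"dz": 0,"fingers": 0.0},
])

```text
time_s: 48.1
position: [0.595, 0.3156, 0.3787]
tool_rot: [[0.997, -0.079, 0.002], [-0.079, -0.997, 0.001], [0.002, -0.001, -1.0]]
ft_force: [-0.6, -0.2, -1.4]
grip_width: 0.0172
gripper_force: 78.3
```

>>> arm_command([
  {"rx": 0,"ry": 0,"rz": 0,"dx": 0,"dy": 0,"dz": 0,"fingers": 0.0},
  {"rx": 0,"ry": 0,"rz": 0,"dx": 0,"dy": 0,"dz": 0,"fingers": 0.0},
  {"rx": 0,"ry": 0,"rz": 0,"dx": 0,"dy": 0,"dz": 0,"fingers": 0.0},
  {"rx": 0,"ry": 0,"rz": 0,"dx": 0,"dy": 0,"dz": 0,"fingers": 0.0},
])

```text
time_s: 48.5
position: [0.5951, 0.3156, 0.3771]
tool_rot: [[0.997, -0.079, -0.001], [-0.079, -0.997, -0.0], [-0.001, 0.0, -1.0]]
ft_force: [0.2, -1.1, -1.1]
grip_width: 0.0171
gripper_force: 78.3
```

```bash
python3 - <<'E'
from h import *
state();W=env.get_image("wrist");S=env.get_image("scene");p,R=pose()
cv2.imwrite("pics/w22.png",W["color"]);cv2.imwrite("pics/s22.png",S["color"])
P=p+R@[.008,0,.1376+.0565]
for n in ("hook_seat","bail_top","pot"):
  for k,im in(("W",W),("S",S)): print(n,k,[([round(v,1) for v in r["location"]],round(r["p"],2)) for r in env.tip_of(n,im)[:2]])
print("pot",P,proj(W,P),proj(S,P),"seat",proj(S,p+R@[.008,0,.1376]))
x,y=proj(S,P).astype(int);cv2.imwrite("pics/s22c.png",cv2.resize(S["color"][y-55:y+25,x-60:x+60],(720,480),interpolation=cv2.INTER_CUBIC))
go(.630-.008*.997,.031+.0006,.375,-4.5)
E
```

```text
t 48.5 p [0.5951 0.3156 0.3771] yaw -4.53 F [ 0.1979 -1.1163 -1.0971] w 0.0171 gf 78.26114773750305 q [ 17.8892  34.3316  29.7001  -0.001  115.9998 112.4179]
hook_seat W [([321.9, 174.4], 0.62), ([253.5, 205.3], 0.54)]
hook_seat S [([425.4, 218.6], 0.76)]
bail_top W [([321.9, 175.5], 0.95)]
bail_top S [([426.9, 215.3], 0.63)]
pot W [([316.8, 160.3], 0.55)]
pot S []
pot [0.6031 0.3149 0.1832] [320.9377 163.1156] [423.6766 236.9966] seat [426.9395 215.34  ]
yaw -4.525460509177505 rot [ 0.      0.     -0.0004] then shift [0.0491 0.281  0.0024]
```

View pics/s22c.png

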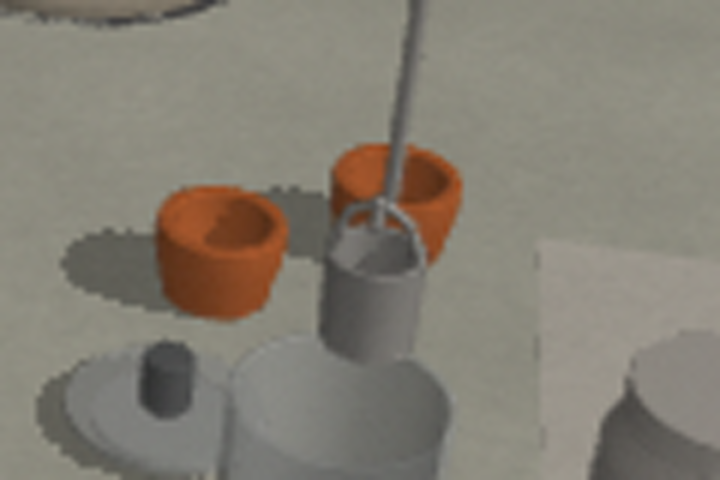

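The pot hangs level on the hook above the jar mouth (pot at crop (372,290), bail on the hook at (380,210)). I'll carry it gently over the nest.

>>> arm_command([
  {"rx": 0,"ry": 0,"rz": 0,"dx": 0.001,"dy": 0.006,"dz": 0,"fingers": 0.0},
  {"rx": 0,"ry": 0,"rz": 0,"dx": 0.002,"dy": 0.012,"dz": 0,"fingers": 0.0},
  {"rx": 0,"ry": 0,"rz": 0,"dx": 0.003,"dy": 0.018,"dz": 0,"fingers": 0.0},
  {"rx": 0,"ry": 0,"rz": 0,"dx": 0.0031,"dy": 0.018,"dz": 0,"fingers": 0.0},
  {"rx": 0,"ry": 0,"rz": 0,"dx": 0.0032,"dy": 0.018,"dz": 0,"fingers": 0.0},
  {"rx": 0,"ry": 0,"rz": 0,"dx": 0.0032,"dy": 0.018,"dz": 0,"fingers": 0.0},
  {"rx": 0,"ry": 0,"rz": 0,"dx": 0.0032,"dy": 0.018,"dz": 0,"fingers": 0.0},
  {"rx": 0,"ry": 0,"rz": 0,"dx": 0.0032,"dy": 0.018,"dz": 0,"fingers": 0.0},
  {"rx": 0,"ry": 0,"rz": 0,"dx": 0.0032,"dy": 0.018,"dz": 0,"fingers": 0.0},
  {"rx": 0,"ry": 0,"rz": 0,"dx": 0.0032,"dy": 0.018,"dz": 0,"fingers": 0.0},
  {"rx": 0,"ry": 0,"rz": 0,"dx": 0.0032,"dy": 0.018,"dz": 0,"fingers": 0.0},
  {"rx": 0,"ry": 0,"rz": 0,"dx": 0.0032,"dy": 0.018,"dz": 0,"fingers": 0.0},
])

```text
time_s: 50.1
position: [0.6142, 0.1139, 0.3774]
tool_rot: [[0.997, -0.079, -0.0], [-0.079, -0.997, -0.0], [-0.0, 0.0, -1.0]]
ft_force: [-0.1, 0.1, -2.3]
grip_width: 0.0171
gripper_force: 78.3
```

>>> arm_command([
  {"rx": 0,"ry": 0,"rz": 0,"dx": 0.0032,"dy": 0.018,"dz": 0,"fingers": 0.0},
  {"rx": 0,"ry": 0,"rz": 0,"dx": 0.0032,"dy": 0.018,"dz": 0,"fingers": 0.0},
  {"rx": 0,"ry": 0,"rz": 0,"dx": 0.0032,"dy": 0.018,"dz": 0,"fingers": 0.0},
  {"rx": 0,"ry": 0,"rz": 0,"dx": 0.0032,"dy": 0.016,"dz": 0,"fingers": 0.0},
  {"rx": 0,"ry": 0,"rz": 0,"dx": 0.0016,"dy": 0.009,"dz": 0,"fingers": 0.0},
  {"rx": 0,"ry": 0,"rz": 0,"dx": 0.001,"dy": 0.004,"dz": 0,"fingers": 0.0},
  {"rx": 0,"ry": 0,"rz": 0,"dx": 0,"dy": 0,"dz": 0,"fingers": 0.0},
  {"rx": 0,"ry": 0,"rz": 0,"dx": 0,"dy": 0,"dz": 0,"fingers": 0.0},
  {"rx": 0,"ry": 0,"rz": 0,"dx": 0,"dy": 0,"dz": 0,"fingers": 0.0},
])

```text
time_s: 51.0
position: [0.6228, 0.0322, 0.3775]
tool_rot: [[0.997, -0.078, 0.0], [-0.078, -0.997, 0.0], [0.0, -0.0, -1.0]]
ft_force: [0.5, -0.0, -2.3]
grip_width: 0.0171
gripper_force: 78.2
```

```bash
python3 - <<'E'
from h import *
state();W=env.get_image("wrist");S=env.get_image("scene");p,R=pose()
P=p+R@[.008,0,.1376+.0565]
for n in ("bail_top","pot"):
  for k,im in(("W",W),("S",S)): print(n,k,[([round(v,1) for v in r["location"]],round(r["p"],2)) for r in env.tip_of(n,im)[:2]])
print("pred pot",P,proj(W,P),proj(S,P),"bail",proj(W,p+R@[.008,0,.1356]),proj(S,p+R@[.008,0,.1356]))
print("base",rim(W,(.6285,.0324),.071,.036,.006),"a",rim(W,(.6285,.0324),.058,.045,.006),"b",rim(W,(.63,.031),.045,.052,.006),"c",rim(W,(.63,.031),.032,.058,.006))
go(.6222,.0316,p[2],-4.5)
E
```

```text
t 51.0 p [0.6228 0.0322 0.3775] yaw -4.47 F [ 0.4566 -0.0006 -2.2626] w 0.0171 gf 78.19979667663574 q [ -7.9063  27.4962  41.6749   0.0085 110.8245  86.5665]
bail_top W [([318.1, 177.4], 0.65)]
bail_top S [([300.5, 213.4], 0.62), ([303.6, 189.1], 0.55)]
pot W [([319.4, 161.2], 0.69), ([510.6, 138.9], 0.28)]
pot S [([300.5, 209.7], 0.65)]
pred pot [0.6309 0.0314 0.1834] [321.0772 163.139 ] [302.7901 212.707 ] bail [321.3031 177.0891] [302.0047 191.4516]
base (array([0.6277, 0.0318]), np.float64(47.28755569458008)) a (array([0.6291, 0.0314]), np.float64(57.018253326416016)) b (array([0.6312, 0.0317]), np.float64(52.87068557739258)) c (array([0.6342, 0.0326]), np.float64(51.638511657714844))
yaw -4.5106074883303275 rot [-0.     -0.     -0.0002] then shift [-0.0007  0.0001 -0.0001]
```

>>> arm_command([
  {"rx": 0,"ry": 0,"rz": 0,"dx": -0.0005,"dy": 0,"dz": 0.006,"fingers": 0.0},
  {"rx": 0,"ry": 0,"rz": 0,"dx": 0,"dy": 0,"dz": 0.012,"fingers": 0.0},
  {"rx": 0,"ry": 0,"rz": 0,"dx": 0,"dy": 0,"dz": 0.016,"fingers": 0.0},
  {"rx": 0,"ry": 0,"rz": 0,"dx": 0,"dy": 0,"dz": 0.016,"fingers": 0.0},
  {"rx": 0,"ry": 0,"rz": 0,"dx": 0,"dy": 0,"dz": 0.016,"fingers": 0.0},
  {"rx": 0,"ry": 0,"rz": 0,"dx": 0,"dy": 0,"dz": 0.016,"fingers": 0.0},
  {"rx": 0,"ry": 0,"rz": 0,"dx": 0,"dy": 0,"dz": 0.012,"fingers": 0.0},
  {"rx": 0,"ry": 0,"rz": 0,"dx": 0,"dy": 0,"dz": 0.008,"fingers": 0.0},
  {"rx": 0,"ry": 0,"rz": 0,"dx": 0,"dy": 0,"dz": 0.004,"fingers": 0.0},
  {"rx": 0,"ry": 0,"rz": 0,"dx": 0,"dy": 0,"dz": 0.0,"fingers": 0.0},
  {"rx": 0,"ry": 0,"rz": 0,"dx": 0,"dy": 0,"dz": 0,"fingers": 0.0},
])

```text
time_s: 52.4
position: [0.6226, 0.0315, 0.272]
tool_rot: [[0.997, -0.079, 0.001], [-0.079, -0.997, -0.0], [0.001, 0.0, -1.0]]
ft_force: [0.8, 0.3, -1.4]
grip_width: 0.017
gripper_force: 78.2
```

```bash
python3 - <<'E'
from h import *
state();W=env.get_image("wrist");S=env.get_image("scene");p,R=pose()
P=p+R@[.008,0,.1376+.0565]
for n in ("bail_top","pot"):
  for k,im in(("W",W),("S",S)): print(n,k,[([round(v,1) for v in r["location"]],round(r["p"],2)) for r in env.tip_of(n,im)[:2]])
print("pred pot",P,proj(W,P),proj(S,P),"bail",proj(W,p+R@[.008,0,.1356]),proj(S,p+R@[.008,0,.1356]))
print("base",rim(W,(.6285,.0324),.071,.036,.006),"a",rim(W,(.6285,.0324),.058,.045,.006),"b",rim(W,(.63,.031),.045,.052,.006),"c",rim(W,(.63,.031),.032,.058,.006),"potrim",rim(W,P,.018,P[2]+.038,.006,.002),"S c",rim(S,(.63,.031),.032,.058,.006),"potrim",rim(S,P,.018,P[2]+.038,.006,.002))
E
```

```text
t 52.4 p [0.6226 0.0315 0.272 ] yaw -4.53 F [ 0.7967  0.3057 -1.4396] w 0.017 gf 78.19937109947205 q [-7.9684 28.2063 57.0919 -0.0001 94.6366 86.5575]
bail_top W [([319.4, 174.7], 0.63), ([321.1, 175.2], 0.16)]
bail_top S [([303.3, 224.3], 0.66)]
pot W [([319.0, 163.0], 0.66), ([213.1, 277.1], 0.32)]
pot S [([302.1, 250.6], 0.69)]
pred pot [0.6308 0.0308 0.078 ] [320.9601 163.1161] [303.8909 247.786 ] bail [321.167  177.0783] [303.1987 228.744 ]
base (array([0.6278, 0.0319]), np.float64(45.774600982666016)) a (array([0.6292, 0.0316]), np.float64(57.90829086303711)) b (array([0.6313, 0.0312]), np.float64(58.84807205200195)) c (array([0.6344, 0.0329]), np.float64(52.899539947509766)) potrim (array([0.6369, 0.0311]), np.float64(47.84492874145508)) S c (array([0.6375, 0.0332]), np.float64(44.79783630371094)) potrim (array([0.6299, 0.0268]), np.float64(52.63646697998047))
```

>>> arm_command([
  {"rx": 0,"ry": 0,"rz": 0,"dx": 0.0017,"dy": -0.0007,"dz": 0.004,"fingers": 0.0},
  {"rx": 0,"ry": 0,"rz": 0,"dx": 0,"dy": 0,"dz": 0.008,"fingers": 0.0},
  {"rx": 0,"ry": 0,"rz": 0,"dx": 0,"dy": 0,"dz": 0.01,"fingers": 0.0},
  {"rx": 0,"ry": 0,"rz": 0,"dx": 0,"dy": 0,"dz": 0.01,"fingers": 0.0},
  {"rx": 0,"ry": 0,"rz": 0,"dx": 0,"dy": 0,"dz": 0.008,"fingers": 0.0},
  {"rx": 0,"ry": 0,"rz": 0,"dx": 0,"dy": 0,"dz": 0.006,"fingers": 0.0},
  {"rx": 0,"ry": 0,"rz": 0,"dx": 0,"dy": 0,"dz": 0.004,"fingers": 0.0},
  {"rx": 0,"ry": 0,"rz": 0,"dx": 0,"dy": 0,"dz": 0.002,"fingers": 0.0},
  {"rx": 0,"ry": 0,"rz": 0,"dx": 0,"dy": 0,"dz": 0,"fingers": 0.0},
])

```text
time_s: 53.6
position: [0.6242, 0.0321, 0.2194]
tool_rot: [[0.997, -0.079, 0.0], [-0.079, -0.997, 0.0], [0.0, -0.0, -1.0]]
ft_force: [0.3, -0.4, -1.7]
grip_width: 0.0169
gripper_force: 78.2
```

```bash
cat > pc.py <<'E'
from h import *
state();W=env.get_image("wrist");S=env.get_image("scene");p,R=pose()
P=p+R@[.008,0,.1376+.0565]
for n in ("bail_top","pot"):
  for k,im in(("W",W),("S",S)): print(n,k,[([round(v,1) for v in r["location"]],round(r["p"],2)) for r in env.tip_of(n,im)[:1]])
print("pred pot",P,"bail",proj(W,p+R@[.008,0,.1356]),proj(S,p+R@[.008,0,.1356]))
print("b",rim(W,(.63,.031),.045,.052,.006),"c",rim(W,(.63,.031),.032,.058,.006))
E
python3 pc.py
```

```text
t 53.6 p [0.6242 0.0321 0.2194] yaw -4.53 F [ 0.3374 -0.3576 -1.66  ] w 0.0169 gf 78.1993317604065 q [-7.8928 29.9367 62.6413  0.0012 87.4217 86.6339]
bail_top W [([319.2, 174.8], 0.71)]
bail_top S [([304.5, 243.7], 0.69)]
pot W [([318.0, 160.6], 0.72)]
pot S [([301.3, 266.9], 0.71)]
pred pot [0.6324 0.0314 0.0257] bail [321.1725 177.0139] [303.737  246.2239]
b (array([0.6314, 0.0313]), np.float64(59.30305862426758)) c (array([0.6346, 0.0325]), np.float64(58.74607467651367))
```

>>> arm_command([
  {"rx": 0,"ry": 0,"rz": 0,"dx": 0,"dy": 0,"dz": 0.0015,"fingers": 0.0},
  {"rx": 0,"ry": 0,"rz": 0,"dx": 0,"dy": 0,"dz": 0.0015,"fingers": 0.0},
  {"rx": 0,"ry": 0,"rz": 0,"dx": 0,"dy": 0,"dz": 0.0015,"fingers": 0.0},
  {"rx": 0,"ry": 0,"rz": 0,"dx": 0,"dy": 0,"dz": 0.0015,"fingers": 0.0},
  {"rx": 0,"ry": 0,"rz": 0,"dx": 0,"dy": 0,"dz": 0.0015,"fingers": 0.0},
  {"rx": 0,"ry": 0,"rz": 0,"dx": 0,"dy": 0,"dz": 0.0015,"fingers": 0.0},
  {"rx": 0,"ry": 0,"rz": 0,"dx": 0,"dy": 0,"dz": 0,"fingers": 0.0},
  {"rx": 0,"ry": 0,"rz": 0,"dx": 0,"dy": 0,"dz": 0,"fingers": 0.0},
])

```text
time_s: 54.7
position: [0.6242, 0.0321, 0.2105]
tool_rot: [[0.997, -0.079, 0.0], [-0.079, -0.997, -0.0], [0.0, 0.0, -1.0]]
ft_force: [0.2, 0.1, -1.3]
grip_width: 0.0171
gripper_force: 78.2
```

```bash
python3 pc.py
```

```text
t 54.7 p [0.6242 0.0321 0.2105] yaw -4.52 F [ 0.1613  0.1298 -1.3132] w 0.0171 gf 78.19942831993103 q [-7.8925 30.2584 63.5461 -0.001  86.1898 86.6313]
bail_top W [([318.0, 177.2], 0.66)]
bail_top S [([304.0, 246.6], 0.61)]
pot W [([318.4, 162.7], 0.86)]
pot S [([301.7, 265.6], 0.53)]
pred pot [0.6322 0.0314 0.0164] bail [321.1714 177.0896] [303.8744 249.1182]
b (array([0.6314, 0.0312]), np.float64(59.43058395385742)) c (array([0.6346, 0.0325]), np.float64(58.89461135864258))
```

>>> arm_command([
  {"rx": 0,"ry": 0,"rz": 0,"dx": 0,"dy": 0,"dz": 0.0015,"fingers": 0.0},
  {"rx": 0,"ry": 0,"rz": 0,"dx": 0,"dy": 0,"dz": 0.0015,"fingers": 0.0},
  {"rx": 0,"ry": 0,"rz": 0,"dx": 0,"dy": 0,"dz": 0.0015,"fingers": 0.0},
  {"rx": 0,"ry": 0,"rz": 0,"dx": 0,"dy": 0,"dz": 0.0015,"fingers": 0.0},
  {"rx": 0,"ry": 0,"rz": 0,"dx": 0,"dy": 0,"dz": 0.001,"fingers": 0.0},
  {"rx": 0,"ry": 0,"rz": 0,"dx": 0,"dy": 0,"dz": 0,"fingers": 0.0},
  {"rx": 0,"ry": 0,"rz": 0,"dx": 0,"dy": 0,"dz": 0,"fingers": 0.0},
])

```text
time_s: 55.7
position: [0.6242, 0.0321, 0.2035]
tool_rot: [[0.997, -0.079, 0.0], [-0.079, -0.997, -0.0], [0.0, 0.0, -1.0]]
ft_force: [-0.1, -0.1, -0.9]
grip_width: 0.0173
gripper_force: 78.2
```

```bash
python3 pc.py; python3 - <<'E'
from h import *
W=env.get_image("wrist");S=env.get_image("scene")
for im in (W,S):
  for z in (.053,.058,.063): print(z,rim(im,(.634,.032),.018,z,.006,.002))
f=[]
for i in range(8): env.get_image("top"); f.append(env.observe()["ft_force"])
print(np.mean(f,0))
E
```

```text
t 55.7 p [0.6242 0.0321 0.2035] yaw -4.53 F [-0.1126 -0.0544 -0.9222] w 0.0173 gf 78.19961071014404 q [-7.8948 30.5263 64.2412 -0.0007 85.2278 86.6316]
bail_top W [([318.5, 179.0], 0.79)]
bail_top S [([303.7, 268.5], 0.68)]
pot W [([317.0, 161.6], 0.72)]
pot S [([303.9, 263.4], 0.65)]
pred pot [0.6322 0.0315 0.0094] bail [321.1487 177.0881] [303.9692 251.3226]
b (array([0.6314, 0.0311]), np.float64(59.39331817626953)) c (array([0.6346, 0.0325]), np.float64(58.89060592651367))
0.053 (array([0.6408, 0.0364]), np.float64(49.40199661254883))
0.058 (array([0.6339, 0.0341]), np.float64(49.3706169128418))
0.063 (array([0.6422, 0.0369]), np.float64(48.91834259033203))
0.053 (array([0.6354, 0.0249]), np.float64(53.96747589111328))
0.058 (array([0.6407, 0.0279]), np.float64(54.04044723510742))
0.063 (array([0.646 , 0.0309]), np.float64(54.09745407104492))
[ 0.3832 -0.0473 -0.7812]
```

>>> arm_command([
  {"rx": 0,"ry": 0,"rz": 0,"dx": -0.003,"dy": 0,"dz": 0,"fingers": 0.0},
  {"rx": 0,"ry": 0,"rz": 0,"dx": -0.003,"dy": 0,"dz": 0,"fingers": 0.0},
  {"rx": 0,"ry": 0,"rz": 0,"dx": -0.003,"dy": 0,"dz": 0,"fingers": 0.0},
  {"rx": 0,"ry": 0,"rz": 0,"dx": -0.003,"dy": 0,"dz": 0,"fingers": 0.0},
  {"rx": 0,"ry": 0,"rz": 0,"dx": 0,"dy": 0,"dz": 0,"fingers": 0.0},
])

```text
time_s: 57.0
position: [0.6118, 0.0331, 0.2036]
tool_rot: [[0.997, -0.079, 0.0], [-0.079, -0.997, 0.0], [0.0, -0.0, -1.0]]
ft_force: [0.1, 0.3, -1.3]
grip_width: 0.0171
gripper_force: 78.2
```

```bash
python3 pc.py;python3 - <<'E'
from h import *
f=[]
for i in range(6): env.get_image("top"); f.append(env.observe()["ft_force"])
print(np.mean(f,0))
E
```

```text
t 57.0 p [0.6118 0.0331 0.2036] yaw -4.53 F [ 0.0685  0.2977 -1.2566] w 0.0171 gf 78.2000184059143 q [-7.9598 29.2699 66.4658  0.0011 84.2625 86.5655]
bail_top W [([317.2, 164.6], 0.79)]
bail_top S [([301.7, 269.8], 0.73)]
pot W [([319.5, 152.2], 0.7)]
pot S [([302.4, 264.5], 0.61)]
pred pot [0.6202 0.0324 0.0094] bail [321.1851 176.696 ] [306.5327 248.747 ]
b (array([0.6313, 0.0312]), np.float64(59.40087127685547)) c (array([0.6345, 0.0325]), np.float64(58.10313034057617))
[ 0.0047  0.0317 -1.0265]
```

>>> arm_command([
  {"rx": 0,"ry": 0,"rz": 0,"dx": -0.005,"dy": 0,"dz": 0,"fingers": 0.0},
  {"rx": 0,"ry": 0,"rz": 0,"dx": -0.005,"dy": 0,"dz": 0,"fingers": 0.0},
  {"rx": 0,"ry": 0,"rz": 0,"dx": -0.005,"dy": 0,"dz": 0,"fingers": 0.0},
  {"rx": 0,"ry": 0,"rz": 0,"dx": 0,"dy": 0,"dz": 0,"fingers": 0.0},
  {"rx": 0,"ry": 0,"rz": 0,"dx": 0,"dy": 0,"dz": -0.01,"fingers": 0.0},
  {"rx": 0,"ry": 0,"rz": 0,"dx": 0,"dy": 0,"dz": -0.02,"fingers": 0.0},
  {"rx": 0,"ry": 0,"rz": 0,"dx": 0,"dy": 0,"dz": -0.03,"fingers": 0.0},
  {"rx": 0,"ry": 0,"rz": 0,"dx": 0,"dy": 0,"dz": -0.03,"fingers": 0.0},
  {"rx": 0,"ry": 0,"rz": 0,"dx": 0,"dy": 0,"dz": -0.03,"fingers": 0.0},
  {"rx": 0,"ry": 0,"rz": 0.0855,"dx": 0,"dy": 0,"dz": 0,"fingers": 0.0},
  {"rx": 0,"ry": 0,"rz": 0.0855,"dx": 0,"dy": 0,"dz": 0,"fingers": 0.0},
  {"rx": 0,"ry": 0,"rz": 0,"dx": 0,"dy": 0,"dz": 0,"fingers": 0.0},
])

```text
time_s: 58.8
position: [0.5973, 0.0342, 0.3242]
tool_rot: [[0.969, -0.248, 0.001], [-0.248, -0.969, -0.0], [0.001, -0.0, -1.0]]
ft_force: [-0.6, -0.5, -1.8]
grip_width: 0.0168
gripper_force: 78.2
```

```bash
python3 - <<'E'
from h import *
state();S=env.get_image("scene");W=env.get_image("wrist");cv2.imwrite("pics/w23.png",W["color"])
for n in("pot","bail_top"): print(n,[[([round(v,1) for v in r["location"]],round(r["p"],2)) for r in env.tip_of(n,im)[:2]] for im in (S,W)])
print(proj(S,(.6325,.032,.02)),proj(S,(.6325,.032,.0785)),"W",proj(W,(.6325,.032,.02)),proj(W,(.6325,.032,.0785)))
for n,a in (("base",((.6285,.032),.071,.036)),("a",((.6285,.0315),.058,.045)),("b",((.631,.0315),.045,.052)),("c",((.632,.0315),.032,.058))): print(n,rim(W,*a,.008))
go(.5367,-.2592,.323,-14.4)
E
```

```text
t 58.8 p [0.5973 0.0342 0.3242] yaw -14.37 F [-0.6488 -0.499  -1.7586] w 0.0168 gf 78.21544647216797 q [ -8.0512  24.4904  54.977    0.0013 100.4729  96.3176]
pot [[([301.7, 262.7], 0.43)], [([314.8, 126.8], 0.89)]]
bail_top [[([303.9, 246.5], 0.5), ([302.3, 267.8], 0.16)], [([313.4, 130.2], 0.66)]]
[304.6418 266.0822] [303.9736 248.1163] W [316.0499 127.1975] [315.4956 132.4432]
base (array([0.6284, 0.0321]), np.float64(46.979393005371094))
a (array([0.6291, 0.0316]), np.float64(59.31538772583008))
b (array([0.6311, 0.0315]), np.float64(58.744895935058594))
c (array([0.6339, 0.0322]), np.float64(59.41117477416992))
yaw -14.266122394394365 rot [-0.      0.0001  0.0023] then shift [0.0143 0.2993 0.0004]
```

The pot is in place and free. I'll return the hook.

>>> arm_command([
  {"rx": 0,"ry": 0,"rz": 0,"dx": 0.0014,"dy": 0.027,"dz": 0,"fingers": 0.0},
  {"rx": 0,"ry": 0,"rz": 0,"dx": 0.0014,"dy": 0.027,"dz": 0,"fingers": 0.0},
  {"rx": 0,"ry": 0,"rz": 0,"dx": 0.0013,"dy": 0.027,"dz": 0,"fingers": 0.0},
  {"rx": 0,"ry": 0,"rz": 0,"dx": 0.0013,"dy": 0.027,"dz": 0,"fingers": 0.0},
  {"rx": 0,"ry": 0,"rz": 0,"dx": 0.0013,"dy": 0.027,"dz": 0,"fingers": 0.0},
  {"rx": 0,"ry": 0,"rz": 0,"dx": 0.0013,"dy": 0.027,"dz": 0,"fingers": 0.0},
  {"rx": 0,"ry": 0,"rz": 0,"dx": 0.0013,"dy": 0.027,"dz": 0,"fingers": 0.0},
  {"rx": 0,"ry": 0,"rz": 0,"dx": 0.0013,"dy": 0.027,"dz": 0,"fingers": 0.0},
  {"rx": 0,"ry": 0,"rz": 0,"dx": 0.0013,"dy": 0.027,"dz": 0,"fingers": 0.0},
  {"rx": 0,"ry": 0,"rz": 0,"dx": 0.0013,"dy": 0.027,"dz": 0,"fingers": 0.0},
  {"rx": 0,"ry": 0,"rz": 0,"dx": 0.0013,"dy": 0.0293,"dz": 0,"fingers": 0.0},
  {"rx": 0,"ry": 0,"rz": 0,"dx": 0,"dy": 0,"dz": 0,"fingers": 0.0},
])

```text
time_s: 60.3
position: [0.5364, -0.2624, 0.3228]
tool_rot: [[0.968, -0.25, -0.001], [-0.25, -0.968, -0.0], [-0.001, 0.0, -1.0]]
ft_force: [-0.3, 0.3, -1.5]
grip_width: 0.017
gripper_force: 78.2
```

>>> arm_command([
  {"rx": 0,"ry": 0,"rz": 0,"dx": 0,"dy": 0,"dz": 0.02,"fingers": 0.0},
  {"rx": 0,"ry": 0,"rz": 0,"dx": 0,"dy": 0,"dz": 0.03,"fingers": 0.0},
  {"rx": 0,"ry": 0,"rz": 0,"dx": 0,"dy": 0,"dz": 0.03,"fingers": 0.0},
  {"rx": 0,"ry": 0,"rz": 0,"dx": 0,"dy": 0,"dz": 0.03,"fingers": 0.0},
  {"rx": 0,"ry": 0,"rz": 0,"dx": 0,"dy": 0,"dz": 0.03,"fingers": 0.0},
  {"rx": 0,"ry": 0,"rz": 0,"dx": 0,"dy": 0,"dz": 0.013,"fingers": 0.0},
  {"rx": 0,"ry": 0,"rz": 0,"dx": 0,"dy": 0,"dz": 0,"fingers": 0.0},
  {"rx": 0,"ry": 0,"rz": 0,"dx": 0,"dy": 0,"dz": 0,"fingers": 0.0},
])

```text
time_s: 61.1
position: [0.5377, -0.2592, 0.1712]
tool_rot: [[0.969, -0.247, 0.001], [-0.247, -0.969, -0.0], [0.001, 0.0, -1.0]]
ft_force: [0.4, 0.3, 0.5]
grip_width: 0.0171
gripper_force: 78.5
```

```bash
python3 - <<'E'
from h import *
state();go(.6045,-.2766,.169,-14.35)
E
```

```text
t 61.1 p [ 0.5377 -0.2592  0.1712] yaw -14.29 F [0.412  0.2581 0.5113] w 0.0171 gf 78.45499277114868 q [-37.0932  29.1407  72.3003   0.0068  78.5052  67.1914]
yaw -14.285980254428956 rot [ 0.0003 -0.0009  0.0011] then shift [0.0691 0.0003 0.0022]
```

>>> arm_command([
  {"rx": 0,"ry": 0,"rz": 0.001,"dx": 0.012,"dy": 0.0003,"dz": 0,"fingers": 0.0},
  {"rx": 0,"ry": 0,"rz": 0,"dx": 0.012,"dy": 0,"dz": 0,"fingers": 0.0},
  {"rx": 0,"ry": 0,"rz": 0,"dx": 0.012,"dy": 0,"dz": 0,"fingers": 0.0},
  {"rx": 0,"ry": 0,"rz": 0,"dx": 0.012,"dy": 0,"dz": 0,"fingers": 0.0},
  {"rx": 0,"ry": 0,"rz": 0,"dx": 0.012,"dy": 0,"dz": 0,"fingers": 0.0},
  {"rx": 0,"ry": 0,"rz": 0,"dx": 0.009,"dy": 0,"dz": 0,"fingers": 0.0},
  {"rx": 0,"ry": 0,"rz": 0,"dx": 0,"dy": 0,"dz": 0,"fingers": 0.0},
  {"rx": 0,"ry": 0,"rz": 0,"dx": 0,"dy": 0,"dz": 0.005,"fingers": 0.0},
  {"rx": 0,"ry": 0,"rz": 0,"dx": 0,"dy": 0,"dz": 0.004,"fingers": 0.0},
  {"rx": 0,"ry": 0,"rz": 0,"dx": 0,"dy": 0,"dz": 0.0025,"fingers": 0.0},
  {"rx": 0,"ry": 0,"rz": 0,"dx": 0,"dy": 0,"dz": 0.0015,"fingers": 0.0},
  {"rx": 0,"ry": 0,"rz": 0,"dx": 0,"dy": 0,"dz": 0,"fingers": 0.0},
])

```text
time_s: 62.3
position: [0.6039, -0.2768, 0.1576]
tool_rot: [[0.969, -0.248, 0.0], [-0.248, -0.969, -0.0], [0.0, 0.0, -1.0]]
ft_force: [-0.5, 0.9, 0.1]
grip_width: 0.0172
gripper_force: 78.4
```

```bash
python3 - <<'E'
from h import *
state();go(.6047,-.2767,.1576,-14.35)
E
```

```text
t 62.3 p [ 0.6039 -0.2768  0.1576] yaw -14.39 F [-0.5093  0.8542  0.0577] w 0.0172 gf 78.39669585227966 q [-34.8131  36.4444  60.9142  -0.      82.6364  69.5754]
yaw -14.388430473087222 rot [ 0.     -0.0001 -0.0007] then shift [ 0.0008 -0.0003 -0.    ]
```

>>> arm_command([
  {"rx": 0,"ry": 0,"rz": 0,"dx": 0,"dy": 0,"dz": 0,"fingers": 0.045},
  {"rx": 0,"ry": 0,"rz": 0,"dx": 0,"dy": 0,"dz": 0,"fingers": 0.045},
  {"rx": 0,"ry": 0,"rz": 0,"dx": 0,"dy": 0,"dz": 0,"fingers": 0.045},
  {"rx": 0,"ry": 0,"rz": 0,"dx": 0,"dy": 0,"dz": 0,"fingers": 0.045},
  {"rx": 0,"ry": 0,"rz": 0,"dx": 0,"dy": 0,"dz": -0.02,"fingers": 0.045},
  {"rx": 0,"ry": 0,"rz": 0,"dx": 0,"dy": 0,"dz": -0.03,"fingers": 0.045},
  {"rx": 0,"ry": 0,"rz": 0,"dx": 0,"dy": 0,"dz": -0.03,"fingers": 0.045},
  {"rx": 0,"ry": 0,"rz": 0,"dx": 0,"dy": 0,"dz": -0.03,"fingers": 0.045},
  {"rx": 0,"ry": 0,"rz": 0,"dx": 0,"dy": 0,"dz": -0.03,"fingers": 0.045},
  {"rx": 0,"ry": 0,"rz": 0,"dx": -0.02,"dy": 0,"dz": 0,"fingers": 0.045},
  {"rx": 0,"ry": 0,"rz": 0,"dx": -0.025,"dy": 0,"dz": 0,"fingers": 0.045},
  {"rx": 0,"ry": 0,"rz": 0,"dx": 0,"dy": 0,"dz": 0,"fingers": 0.045},
])

```text
time_s: 63.5
position: [0.5588, -0.265, 0.2984]
tool_rot: [[0.969, -0.249, 0.0], [-0.249, -0.969, -0.0], [0.0, 0.0, -1.0]]
ft_force: [0.1, -0.4, 0.6]
grip_width: 0.0449
gripper_force: 0.0
```

```bash
python3 - <<'E'
from h import *
state();W=env.get_image("wrist");cv2.imwrite("pics/w24.png",W["color"]);p,R=pose()
h=np.array([.6043,-.2768]);u=np.array([.969,-.247])
for n in("hook","hook_grip"): print([([round(v,1) for v in r["location"]],round(r["p"],2)) for r in env.tip_of(n,W)[:2]],[([round(v) for v in r["box"]],round(r["p"],2)) for r in env.look_for(n,W)[:2]])
print("collar/handle pred: near top edge",proj(W,[*(h-.015*u),.196]),"far collar",proj(W,[*(h+.015*u),.146]))
g=cv2.cvtColor(W["color"],cv2.COLOR_BGR2GRAY); m=(g<25).astype(np.uint8); m[240:]=0
n,l,s,c=cv2.connectedComponentsWithStats(m);print(s[1:][s[1:,4]>150])
g=cv2.cvtColor(cv2.imread("pics/w15.png"),cv2.COLOR_BGR2GRAY); m=(g<25).astype(np.uint8); m[240:]=0
n,l,s,c=cv2.connectedComponentsWithStats(m);print("before, from p=(.5606,-.2636,.2995)",s[1:][s[1:,4]>150])
go(.455,.206,.2,0)
E
```

```text
t 63.5 p [ 0.5588 -0.265   0.2984] yaw -14.41 F [ 0.1181 -0.3508  0.5643] w 0.0449 gf 0.0 q [-36.3227  27.1647  54.6626  -0.0103  98.1592  68.0825]
[([316.0, 133.6], 0.63)] [([303, 108, 338, 158], 0.82), ([52, 145, 92, 179], 0.34)]
[([320.4, 138.0], 0.76), ([95.0, 153.8], 0.75)] [([303, 107, 338, 161], 0.7)]
collar/handle pred: near top edge [321.4856 158.3891] far collar [321.1945 114.6826]
[[ 305  116   32   43 1217]]
before, from p=(.5606,-.2636,.2995) [[ 308  116   31   43 1188]]
yaw -14.373442904107105 rot [-0.0001  0.0001 -0.2509] then shift [-0.106  -0.4718  0.0971]
```

>>> arm_command([
  {"rx": 0,"ry": 0,"rz": -0.1255,"dx": 0,"dy": 0,"dz": 0,"fingers": 0.045},
  {"rx": 0,"ry": 0,"rz": -0.1255,"dx": 0,"dy": 0,"dz": 0,"fingers": 0.045},
  {"rx": 0,"ry": 0,"rz": 0,"dx": -0.0076,"dy": -0.0337,"dz": 0,"fingers": 0.045},
  {"rx": 0,"ry": 0,"rz": 0,"dx": -0.0076,"dy": -0.0337,"dz": 0,"fingers": 0.045},
  {"rx": 0,"ry": 0,"rz": 0,"dx": -0.0076,"dy": -0.0337,"dz": 0,"fingers": 0.045},
  {"rx": 0,"ry": 0,"rz": 0,"dx": -0.0076,"dy": -0.0337,"dz": 0,"fingers": 0.045},
  {"rx": 0,"ry": 0,"rz": 0,"dx": -0.0076,"dy": -0.0337,"dz": 0,"fingers": 0.045},
  {"rx": 0,"ry": 0,"rz": 0,"dx": -0.0076,"dy": -0.0337,"dz": 0,"fingers": 0.045},
  {"rx": 0,"ry": 0,"rz": 0,"dx": -0.0076,"dy": -0.0337,"dz": 0,"fingers": 0.045},
  {"rx": 0,"ry": 0,"rz": 0,"dx": -0.0076,"dy": -0.0337,"dz": 0,"fingers": 0.045},
  {"rx": 0,"ry": 0,"rz": 0,"dx": -0.0076,"dy": -0.0337,"dz": 0,"fingers": 0.045},
  {"rx": 0,"ry": 0,"rz": 0,"dx": -0.0076,"dy": -0.0337,"dz": 0,"fingers": 0.045},
])

```text
time_s: 64.95
position: [0.4846, 0.0728, 0.2973]
tool_rot: [[1.0, 0.0, -0.0], [0.0, -1.0, 0.0], [-0.0, -0.0, -1.0]]
ft_force: [0.5, 0.0, 0.4]
grip_width: 0.0449
gripper_force: 0.0
```

>>> arm_command([
  {"rx": 0,"ry": 0,"rz": 0,"dx": -0.0076,"dy": -0.0337,"dz": 0.02,"fingers": 0.045},
  {"rx": 0,"ry": 0,"rz": 0,"dx": -0.0076,"dy": -0.0337,"dz": 0.03,"fingers": 0.045},
  {"rx": 0,"ry": 0,"rz": 0,"dx": -0.0076,"dy": -0.0337,"dz": 0.03,"fingers": 0.045},
  {"rx": 0,"ry": 0,"rz": 0,"dx": -0.0072,"dy": -0.0337,"dz": 0.02,"fingers": 0.045},
  {"rx": 0,"ry": 0,"rz": 0,"dx": 0,"dy": 0,"dz": 0,"fingers": 0.045},
  {"rx": 0,"ry": 0,"rz": 0,"dx": 0,"dy": 0,"dz": 0,"fingers": 0.045},
])

```text
time_s: 65.55
position: [0.4548, 0.2068, 0.1971]
tool_rot: [[1.0, 0.002, -0.001], [0.002, -1.0, -0.0], [-0.001, 0.0, -1.0]]
ft_force: [0.6, 0.1, -0.8]
grip_width: 0.045
gripper_force: 0.0
```

```bash
python3 - <<'E'
from h import *
state();W=env.get_image("wrist");cv2.imwrite("pics/w25.png",W["color"])
print("disc",rim(W,(.455,.2055),.046,.012,.01,.013),"knob",rim(W,(.455,.2055),.012,.040,.01,0),[([round(v,1) for v in r["location"]],round(r["p"],2)) for r in env.tip_of("jar_cover",W)[:2]],proj(W,(.455,.2055,.006)))
go(.455,.2055,.0195,0)
E
```

```text
t 65.55 p [0.4548 0.2068 0.1971] yaw 0.1 F [ 0.6424  0.0983 -0.8086] w 0.045 gf 0.0 q [ 10.856   18.4834  85.5274  -0.0141  76.0215 100.7574]
disc (array([0.4565, 0.1951]), np.float64(22.012287139892578)) knob (array([0.4545, 0.2063]), np.float64(57.90864944458008)) [([322.5, 173.8], 0.89)] [322.0821 170.72  ]
yaw -0.029763040682496064 rot [-0.     -0.0013 -0.0005] then shift [-0.0003  0.0003  0.1785]
```

>>> arm_command([
  {"rx": 0,"ry": 0,"rz": 0,"dx": 0,"dy": 0.0008,"dz": 0.03,"fingers": 0.045},
  {"rx": 0,"ry": 0,"rz": 0,"dx": 0,"dy": 0,"dz": 0.03,"fingers": 0.045},
  {"rx": 0,"ry": 0,"rz": 0,"dx": 0,"dy": 0,"dz": 0.03,"fingers": 0.045},
  {"rx": 0,"ry": 0,"rz": 0,"dx": 0,"dy": 0,"dz": 0.03,"fingers": 0.045},
  {"rx": 0,"ry": 0,"rz": 0,"dx": 0,"dy": 0,"dz": 0.03,"fingers": 0.045},
  {"rx": 0,"ry": 0,"rz": 0,"dx": 0,"dy": 0,"dz": 0.02,"fingers": 0.045},
  {"rx": 0,"ry": 0,"rz": 0,"dx": 0,"dy": 0,"dz": 0.0065,"fingers": 0.045},
  {"rx": 0,"ry": 0,"rz": 0,"dx": 0,"dy": 0,"dz": 0,"fingers": 0.045},
  {"rx": 0,"ry": 0,"rz": 0,"dx": 0,"dy": 0,"dz": 0,"fingers": 0.045},
])

```text
time_s: 66.55
position: [0.4554, 0.2052, 0.022]
tool_rot: [[1.0, -0.001, 0.002], [-0.001, -1.0, 0.0], [0.002, -0.0, -1.0]]
ft_force: [-0.4, 0.2, -0.1]
grip_width: 0.0453
gripper_force: 0.0
```

>>> arm_command([
  {"rx": 0,"ry": 0,"rz": 0,"dx": 0,"dy": 0,"dz": 0,"fingers": 0.0},
  {"rx": 0,"ry": 0,"rz": 0,"dx": 0,"dy": 0,"dz": 0,"fingers": 0.0},
  {"rx": 0,"ry": 0,"rz": 0,"dx": 0,"dy": 0,"dz": 0,"fingers": 0.0},
  {"rx": 0,"ry": 0,"rz": 0,"dx": 0,"dy": 0,"dz": 0,"fingers": 0.0},
  {"rx": 0,"ry": 0,"rz": 0,"dx": 0,"dy": 0,"dz": 0,"fingers": 0.0},
], squeeze=60)

```text
time_s: 67.05
position: [0.455, 0.2054, 0.0222]
tool_rot: [[1.0, 0.0, 0.002], [0.0, -1.0, 0.0], [0.002, -0.0, -1.0]]
ft_force: [-1.1, -1.3, 7.2]
grip_width: 0.022
gripper_force: 58.4
```

>>> arm_command([
  {"rx": 0,"ry": 0,"rz": 0,"dx": 0,"dy": 0,"dz": -0.015,"fingers": 0.0},
  {"rx": 0,"ry": 0,"rz": 0,"dx": 0,"dy": 0,"dz": -0.03,"fingers": 0.0},
  {"rx": 0,"ry": 0,"rz": 0,"dx": 0,"dy": 0,"dz": -0.03,"fingers": 0.0},
  {"rx": 0,"ry": 0,"rz": 0,"dx": 0,"dy": 0,"dz": -0.03,"fingers": 0.0},
  {"rx": 0,"ry": 0,"rz": 0,"dx": 0,"dy": 0,"dz": -0.03,"fingers": 0.0},
  {"rx": 0,"ry": 0,"rz": 0,"dx": 0,"dy": 0,"dz": -0.03,"fingers": 0.0},
  {"rx": 0,"ry": 0,"rz": 0,"dx": 0,"dy": 0,"dz": -0.03,"fingers": 0.0},
  {"rx": 0,"ry": 0,"rz": 0,"dx": 0,"dy": 0,"dz": -0.02,"fingers": 0.0},
  {"rx": 0,"ry": 0,"rz": 0,"dx": 0,"dy": 0,"dz": 0,"fingers": 0.0},
  {"rx": 0,"ry": 0,"rz": 0,"dx": 0,"dy": 0,"dz": 0,"fingers": 0.0},
])

```text
time_s: 68.05
position: [0.4541, 0.2053, 0.2356]
tool_rot: [[1.0, 0.0, -0.0], [0.0, -1.0, 0.0], [-0.0, -0.0, -1.0]]
ft_force: [-0.1, 0.5, -0.6]
grip_width: 0.0215
gripper_force: 58.8
```

```bash
python3 - <<'E'
from h import *
state();go(.6025,.3127,.235,0)
E
```

```text
t 68.05 p [0.4541 0.2053 0.2356] yaw 0.0 F [-0.1351  0.4969 -0.6462] w 0.0215 gf 58.80378842353821 q [ 10.6952  16.4239  81.8118   0.0013  81.7675 100.6948]
yaw 0.00031546655261656257 rot [-0.      0.0001  0.    ] then shift [ 0.1484 -0.1074  0.0006]
```

>>> arm_command([
  {"rx": 0,"ry": 0,"rz": 0,"dx": 0.0187,"dy": -0.0134,"dz": 0,"fingers": 0.0},
  {"rx": 0,"ry": 0,"rz": 0,"dx": 0.0187,"dy": -0.0134,"dz": 0,"fingers": 0.0},
  {"rx": 0,"ry": 0,"rz": 0,"dx": 0.0187,"dy": -0.0134,"dz": 0,"fingers": 0.0},
  {"rx": 0,"ry": 0,"rz": 0,"dx": 0.0187,"dy": -0.0134,"dz": 0,"fingers": 0.0},
  {"rx": 0,"ry": 0,"rz": 0,"dx": 0.0187,"dy": -0.0134,"dz": 0,"fingers": 0.0},
  {"rx": 0,"ry": 0,"rz": 0,"dx": 0.0187,"dy": -0.0134,"dz": 0,"fingers": 0.0},
  {"rx": 0,"ry": 0,"rz": 0,"dx": 0.0187,"dy": -0.0134,"dz": 0,"fingers": 0.0},
  {"rx": 0,"ry": 0,"rz": 0,"dx": 0.0187,"dy": -0.0132,"dz": 0,"fingers": 0.0},
  {"rx": 0,"ry": 0,"rz": 0,"dx": 0,"dy": 0,"dz": 0,"fingers": 0.0},
  {"rx": 0,"ry": 0,"rz": 0,"dx": 0,"dy": 0,"dz": 0,"fingers": 0.0},
])

```text
time_s: 69.05
position: [0.6036, 0.3123, 0.2339]
tool_rot: [[1.0, 0.0, -0.003], [0.0, -1.0, -0.001], [-0.003, 0.001, -1.0]]
ft_force: [-0.2, 0.8, -0.7]
grip_width: 0.0216
gripper_force: 58.9
```

```bash
python3 - <<'E'
from h import *
state();W=env.get_image("wrist");p,R=pose()
print("jar mouth",rim(W,(.604,.312),.042,.155,.006,.004),"disc",rim(W,p,.046,p[2]-.0102,.008,.013))
go(.6035,.3123,.178,0)
E
```

```text
t 69.05 p [0.6036 0.3123 0.2339] yaw 0.01 F [-0.2069  0.7638 -0.7272] w 0.0216 gf 58.92670154571533 q [ 17.3998  35.5826  49.9791  -0.0041  94.6304 107.3901]
jar mouth (array([0.6038, 0.3119]), np.float64(28.25819969177246)) disc (array([0.6047, 0.3133]), np.float64(26.792478561401367))
yaw 0.0006266000543846234 rot [0.0008 0.0023 0.    ] then shift [ 0.0001 -0.0002  0.0566]
```

>>> arm_command([
  {"rx": 0,"ry": 0,"rz": 0,"dx": 0,"dy": 0,"dz": 0.02,"fingers": 0.0},
  {"rx": 0,"ry": 0,"rz": 0,"dx": 0,"dy": 0,"dz": 0.02,"fingers": 0.0},
  {"rx": 0,"ry": 0,"rz": 0,"dx": 0,"dy": 0,"dz": 0.014,"fingers": 0.0},
  {"rx": 0,"ry": 0,"rz": 0,"dx": 0,"dy": 0,"dz": 0.003,"fingers": 0.0},
  {"rx": 0,"ry": 0,"rz": 0,"dx": 0,"dy": 0,"dz": 0.002,"fingers": 0.0},
  {"rx": 0,"ry": 0,"rz": 0,"dx": 0,"dy": 0,"dz": 0.002,"fingers": 0.0},
  {"rx": 0,"ry": 0,"rz": 0,"dx": 0,"dy": 0,"dz": 0.0015,"fingers": 0.0},
  {"rx": 0,"ry": 0,"rz": 0,"dx": 0,"dy": 0,"dz": 0,"fingers": 0.0},
  {"rx": 0,"ry": 0,"rz": 0,"dx": 0,"dy": 0,"dz": 0,"fingers": 0.0},
])

```text
time_s: 70.0
position: [0.6041, 0.3124, 0.1738]
tool_rot: [[1.0, -0.0, 0.001], [-0.0, -1.0, 0.0], [0.001, -0.0, -1.0]]
ft_force: [0.8, -0.9, -1.7]
grip_width: 0.0219
gripper_force: 58.9
```

>>> arm_command([
  {"rx": 0,"ry": 0,"rz": 0,"dx": 0,"dy": 0,"dz": 0.001,"fingers": 0.0},
  {"rx": 0,"ry": 0,"rz": 0,"dx": 0,"dy": 0,"dz": 0.001,"fingers": 0.0},
  {"rx": 0,"ry": 0,"rz": 0,"dx": 0,"dy": 0,"dz": 0.0005,"fingers": 0.0},
  {"rx": 0,"ry": 0,"rz": 0,"dx": 0,"dy": 0,"dz": 0,"fingers": 0.0},
  {"rx": 0,"ry": 0,"rz": 0,"dx": 0,"dy": 0,"dz": 0,"fingers": 0.0},
])

```text
time_s: 70.5
position: [0.604, 0.3124, 0.1713]
tool_rot: [[1.0, 0.0, 0.0], [0.0, -1.0, 0.0], [0.0, -0.0, -1.0]]
ft_force: [-1.9, -0.8, 3.0]
grip_width: 0.0216
gripper_force: 59.4
```

>>> arm_command([
  {"rx": 0,"ry": 0,"rz": 0,"dx": 0,"dy": 0,"dz": 0,"fingers": 0.045},
  {"rx": 0,"ry": 0,"rz": 0,"dx": 0,"dy": 0,"dz": 0,"fingers": 0.045},
  {"rx": 0,"ry": 0,"rz": 0,"dx": 0,"dy": 0,"dz": 0,"fingers": 0.045},
  {"rx": 0,"ry": 0,"rz": 0,"dx": 0,"dy": 0,"dz": -0.02,"fingers": 0.045},
  {"rx": 0,"ry": 0,"rz": 0,"dx": 0,"dy": 0,"dz": -0.03,"fingers": 0.045},
  {"rx": 0,"ry": 0,"rz": 0,"dx": 0,"dy": 0,"dz": -0.03,"fingers": 0.045},
  {"rx": 0,"ry": 0,"rz": 0,"dx": 0,"dy": 0,"dz": -0.03,"fingers": 0.045},
  {"rx": 0,"ry": 0,"rz": 0,"dx": -0.01,"dy": 0.02,"dz": -0.03,"fingers": 0.045},
  {"rx": 0,"ry": 0,"rz": 0,"dx": -0.015,"dy": 0.03,"dz": -0.03,"fingers": 0.045},
  {"rx": 0,"ry": 0,"rz": 0,"dx": -0.015,"dy": 0.03,"dz": -0.02,"fingers": 0.045},
  {"rx": 0,"ry": 0,"rz": 0,"dx": 0,"dy": 0.03,"dz": 0,"fingers": 0.045},
  {"rx": 0,"ry": 0,"rz": 0,"dx": 0,"dy": 0.03,"dz": 0,"fingers": 0.045},
])

```text
time_s: 71.7
position: [0.5636, 0.1714, 0.3619]
tool_rot: [[1.0, 0.0, 0.002], [0.0, -1.0, 0.0], [0.002, -0.0, -1.0]]
ft_force: [1.0, -0.3, -0.9]
grip_width: 0.0451
gripper_force: 0.0
```

>>> arm_command([
  {"rx": 0,"ry": 0,"rz": 0,"dx": 0,"dy": 0,"dz": 0,"fingers": 0.045},
  {"rx": 0,"ry": 0,"rz": 0,"dx": 0,"dy": 0,"dz": 0,"fingers": 0.045},
])

```text
time_s: 71.9
position: [0.5641, 0.1722, 0.361]
tool_rot: [[1.0, -0.001, 0.0], [-0.001, -1.0, 0.0], [0.0, -0.0, -1.0]]
ft_force: [-0.1, -0.2, 1.1]
grip_width: 0.045
gripper_force: 0.0
```

```bash
python3 - <<'E'
from h import *
state();W=env.get_image("wrist");cv2.imwrite("pics/w26.png",W["color"])
ref=cv2.imread("pics/w12.png")
print("knob",[(z,rim(W,(.603,.3125),.012,z,.01,0)) for z in (.187,.189,.191)],"disc",rim(W,(.603,.3125),.046,.161,.01,.013),"jar foot",rim(W,(.604,.312),.042,.0,.01,.004),"mouth",rim(W,(.604,.312),.042,.155,.006,.004))
for n in("jar_cover","pot","bail_top"): print(n,[([round(v,1) for v in r["location"]],round(r["p"],2)) for r in env.tip_of(n,W)[:2]])
print(proj(W,(.603,.3125,.155)),"pot",proj(W,(.633,.032,.02)),"bail",proj(W,(.633,.032,.0785)))
for n,a in (("base",((.6285,.032),.071,.036)),("a",((.6285,.0315),.058,.045)),("b",((.631,.0315),.045,.052)),("c",((.632,.0315),.032,.058))): print(n,rim(W,*a,.008))
S=env.get_image("scene")
print("S pot",[r["location"] for r in env.tip_of("pot",S)[:1]],"bail",[r["location"] for r in env.tip_of("bail_top",S)[:1]],proj(S,(.633,.032,.02)),proj(S,(.633,.032,.0785)))
for q,pos in(("hook",(.6043,-.2768,.14)),("jar_cover",(.603,.3125,.155))): print(q,[(r["location"],round(r["p"],2)) for r in env.tip_of(q,S)[:1]],proj(S,pos))
E
```

```text
t 71.9 p [0.5641 0.1722 0.361 ] yaw -0.06 F [-0.0682 -0.2317  1.1401] w 0.045 gf 0.0 q [  5.4781  23.2895  51.1275   0.0169 105.5802  95.5421]
knob [(0.187, (array([0.6032, 0.3141]), np.float64(59.042625427246094))), (0.189, (array([0.6034, 0.3131]), np.float64(58.67828369140625))), (0.191, (array([0.6037, 0.3122]), np.float64(58.21033477783203)))] disc (array([0.6042, 0.3142]), np.float64(33.04314422607422)) jar foot (array([0.6041, 0.314 ]), np.float64(38.606929779052734)) mouth (array([0.604 , 0.3119]), np.float64(32.49769973754883))
jar_cover [([194.4, 136.3], 0.73)]
pot [([414.7, 100.8], 0.71)]
bail_top [([427.8, 103.1], 0.61)]
[192.9516 133.2769] pot [415.9937 100.6914] bail [429.055  102.0528]
base (array([0.6289, 0.0333]), np.float64(46.206275939941406))
a (array([0.6286, 0.0332]), np.float64(58.01200485229492))
b (array([0.6312, 0.0317]), np.float64(57.7266731262207))
c (array([0.6339, 0.033 ]), np.float64(59.099849700927734))
S pot [[303.5, 262.5]] bail [[305.0, 245.5]] [304.5508 266.197 ] [303.8797 248.2278]
hook [([211.2, 194.9], 0.7)] [209.3738 194.9579]
jar_cover [([424.2, 246.6], 0.84)] [421.0603 246.98  ]
```

```bash
python3 - <<'E'
from h import *
W=env.get_image("wrist");S=env.get_image("scene");T=env.get_image("top")
for n,c,r,z in (("base",(.6287,.0325),.071,.036),("a",(.6286,.032),.058,.045),("b",(.6312,.0315),.045,.052),("c",(.6335,.0325),.032,.058)):
    for dz in (-.003,0,.003,.006):
        w=rim(W,c,r,z+dz,.006);s=rim(S,c,r,z+dz,.009);print(n,dz,w[0],round(w[1],1),s[0],round(s[1],1),"diff",np.linalg.norm(w[0]-s[0]).round(4))
E
```

```text
base -0.003 [0.6279 0.0314] 46.8 [0.6376 0.0394] 40.2 diff 0.0126
base 0 [0.629  0.0339] 46.1 [0.6403 0.0409] 39.7 diff 0.0133
base 0.003 [0.629  0.0347] 47.1 [0.635  0.0344] 38.9 diff 0.006
base 0.006 [0.629  0.0355] 46.7 [0.6378 0.0361] 38.7 diff 0.0088
a -0.003 [0.6282 0.0322] 57.9 [0.6384 0.0407] 45.1 diff 0.0133
a 0 [0.6287 0.0334] 57.8 [0.6416 0.0423] 45.2 diff 0.0157
a 0.003 [0.629  0.0342] 56.9 [0.6442 0.0439] 45.2 diff 0.0181
a 0.006 [0.6288 0.0318] 54.9 [0.6475 0.0456] 45.2 diff 0.0233
b -0.003 [0.6313 0.0307] 57.7 [0.6384 0.0383] 44.0 diff 0.0103
b 0 [0.6313 0.0317] 57.7 [0.6415 0.0398] 44.1 diff 0.013
b 0.003 [0.6327 0.0329] 57.8 [0.6447 0.0415] 44.0 diff 0.0148
b 0.006 [0.6326 0.0338] 57.8 [0.6478 0.0432] 43.9 diff 0.0178
c -0.003 [0.6339 0.0322] 59.5 [0.6339 0.0313] 47.9 diff 0.0009
c 0 [0.6338 0.0332] 59.2 [0.6372 0.0331] 47.7 diff 0.0034
c 0.003 [0.634  0.0342] 58.6 [0.6404 0.0349] 47.4 diff 0.0065
c 0.006 [0.636  0.0351] 57.6 [0.6435 0.0367] 47.0 diff 0.0077
```

```bash
python3 -c "
from h import *
print(env.close_job())"
```

```text
the job is handed in; nothing more can be done
None
```

I handed the job in at about 72 s of the 210 s limit, and the final images show every part in place, though `close_job()` returned no verdict. The three bowls are nested in the largest one and the pot is upright in the innermost bowl. The hook is back on its stand and the cover is on the jar. During the run bowl b slipped from a shallow first grip and ended up about 4 cm along the bench, but I re-measured it and nested it on the second try.

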